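Rub down a set of fired tiles in the sprung jig

TASK

Load every tile on the ware board flat into the bay of its own length in the rubbing-down jig (either way round), push the keeper bar fully shut and lock it with the loose pin, pushed home through both lugs. Then take the rubbing block and, going from the longest tile to the shortest, rub each face in one slow straight stroke along the middle of its whole length, starting at its lip end and finishing at its plain end, with light steady pressure that sinks the sprung bed about half its travel. Finally stand the block upright on the rubber mat, leave the tiles locked in the jig, and do not disturb the dish, tub or ruler.

Things in the scene. Friction and masses are not known exactly. Their poses are not given: they have to be found in the camera images.
- jig: the fixed plywood base of the rubbing-down jig, 12 mm thick; origin on the bench below the middle of the bed, z up, y along the row of bays (long bay at +y, then medium, then short), x away from the robot; turned up to 0.2 rad. The board reaches x -95 to +52 and y -162 to +136 mm.
- bay_long (a point): the bay for the long tile on the jig's sprung bed: this point is the centre of the bay at the bed's surface (bed up; 26 mm over the bench); the bay is 92 mm along y between 5 mm high ribs, and 63 mm in x between two 5 mm high stop pegs at its +x side (6 mm thick, 22 mm either side of its middle) and the shut keeper bar at its -x side (bar top 31 mm over the bench). Axes as the jig.
- bay_medium (a point): the bay for the medium tile on the jig's sprung bed: this point is the centre of the bay at the bed's surface (bed up; 26 mm over the bench); the bay is 80 mm along y between 5 mm high ribs, and 63 mm in x between two 5 mm high stop pegs at its +x side (6 mm thick, 22 mm either side of its middle) and the shut keeper bar at its -x side (bar top 31 mm over the bench). Axes as the jig.
- bay_short (a point): the bay for the short tile on the jig's sprung bed: this point is the centre of the bay at the bed's surface (bed up; 26 mm over the bench); the bay is 68 mm along y between 5 mm high ribs, and 63 mm in x between two 5 mm high stop pegs at its +x side (6 mm thick, 22 mm either side of its middle) and the shut keeper bar at its -x side (bar top 31 mm over the bench). Axes as the jig.
- bed (a joint): how far the sprung aluminium bed carrying the tiles has sunk straight down, m: 0 = up (unloaded or with tiles only), 0.008 = bottomed. Spring 1.5 N/mm; it begins to sink at about 1 to 5 N of push and takes about 7 to 11 N for 4 mm. Tile faces stand 40 mm over the bench when the bed is up.
- keeper (a joint): opening of the steel keeper bar that closes the robot side (-x) of all bays, m: 0 = shut against its stop (the lug holes then line up), 0.038 = fully drawn back; starts 0.028 to 0.036 open. It slides along the jig's x (shut = pushed towards +x) with about 3 N friction and stays where left.
- keeper_post (a point): point to grip on the keeper's upright round black post (16 mm thick, top 7 mm above this point, 70 mm over the bench, clear down to 31 mm over the bench); moves with the keeper.
- pin_hole (a point): outer mouth of the lock-pin hole, at the -y end of the jig on the face of the fixed lug, 30 mm over the bench; the hole (11 mm wide, chamfered) runs level along the jig's +y. Fixed lug: y 0 to 8 mm from this point; keeper lug: y 18 to 26 mm, in line only when the keeper is shut. Lugs are 32 mm wide (x) and reach 12 to 48 mm over the bench. The -y side is free for the gripper.
- pin: lock pin: square brass handle 14 x 32 x 14 mm (origin at its centre, its y along the pin) with a steel shaft 8 mm thick and 40 mm long on its +y end; 60 g; starts lying level on the mat, shaft to +y within 0.5 rad. Home when the handle's end meets the fixed lug; it then droops slightly in the hole.
- pin_tip (a point): tapered tip of the pin's shaft, 56 mm along +y from the handle's centre.
- tile_long: a flat fired-clay tile, 60 mm (its x) by 88 mm (its y) by 14 mm thick, about 140 g, the longest of the set; origin at the centre of its underside, z up. The last 10 mm at its +y end are a thin lip only 6 mm thick; the full-height face runs from y = -44 to y = +34 mm (middle at y = -5). Starts lip to the left (+y, within about 0.4 rad). May be absent (None).
- tile_medium: a flat fired-clay tile, 60 mm (its x) by 76 mm (its y) by 14 mm thick, about 120 g, the middle size of the set; origin at the centre of its underside, z up. The last 10 mm at its +y end are a thin lip only 6 mm thick; the full-height face runs from y = -38 to y = +28 mm (middle at y = -5). Starts lip to the left (+y, within about 0.4 rad). May be absent (None).
- tile_short: a flat fired-clay tile, 60 mm (its x) by 64 mm (its y) by 14 mm thick, about 100 g, the shortest of the set; origin at the centre of its underside, z up. The last 10 mm at its +y end are a thin lip only 6 mm thick; the full-height face runs from y = -32 to y = +22 mm (middle at y = -5). Starts lip to the left (+y, within about 0.4 rad). May be absent (None).
- ware_board: fixed plywood board the tiles start on, 200 x 360 mm, 12 mm thick; origin at the centre of its underside.
- block: rubbing block: grey abrasive foot 46 mm (its x) by 36 mm (its y) by 18 mm high, under a wooden grip 26 mm (x) by 34 mm (y) from 18 to 48 mm high; origin at the centre of its underside; 220 g. Starts upright on the mat.
- mat: fixed black rubber mat, 250 mm (x) by 150 mm (y), 2 mm thick; origin at the centre of its underside.
- dish: bystander: small black bowl, 84 mm wide, 35 mm high, beyond the ware board. Leave alone.
- tub: bystander: open white tub 90 x 130 x 80 mm beyond the jig. Leave alone.
- ruler: bystander: wooden ruler 30 x 300 x 5 mm beyond the jig. Leave alone.

How it is judged:
By the outcome, as a careful person would: the job done as asked, in the order asked, and still so for the second after the job is handed in, with the robot touching nothing.
Of tile_long, tile_medium, tile_short only 2 to 3 are there at a start; the rules pass over those that are not, and their reading is None.
At some moment in a run one of tile_long, tile_medium, tile_short, block may be knocked a few centimetres aside while the robot is not near it.
Once in a run the grip may slacken for a moment while it holds something.
It also fails if it takes over 210 s, if anything falls off the work surface, if the arm or the gripper's body presses on something with over 40 N, if the wrist force passes 120 N, or if a joint passes its speed limit or range.

ROBOT

A 6-joint arm with a two-finger parallel gripper is mounted at the origin on the work surface. World frame = base frame: x ahead of the robot, y to its left, z up, the work surface at z = 0. Lengths are in m, angles in rad, forces in N, time in s.
With the tool pointing down it reaches from about 0.4 to 0.925 m from the base axis. Payload 3.4 kg.
Tool frame: the origin (TCP) lies on the centre line of the jaws, within the pads' length; the fingertips stand 19 mm ahead of it and the grasp point (between the pads) is the TCP; x points along the fingers, y is the direction in which the jaws open and shut, and the axes are right-handed (so a half turn about x gives the same grasp; the last joint's range is limited). The gripper opens to 85 mm and grips with 20 to 120 N. Pads are 22 mm wide; open, the fingers measure 114 mm over their backs; the gripper's body (76 mm by 85 mm) begins 54 mm behind the grasp point. The pads swing forward as they close: fully open they stand 13 mm farther back than shut.
Start: joints at [1.103, 0.307, 1.506, -0, 1.328, -0.073], TCP at [0.221, 0.531, 0.25] pointing down, gripper open.
Joint ranges: [-3.12, 3.12], [-1.05, 2.28], [0.14, 2.33], [-1.42, 4.57], [0.1, 2.73], [-2.68, 2.68]. Speed limits (rad/s): [2.57, 2.57, 3.14, 3.14, 3.14, 3.14].

INTERFACE

Orientations are given as a 3x3 rotation matrix whose columns are the frame's x, y, z axes.
In Python, from cell import manip, eyes, workorder gives the robot as it stands. The module is installed in compiled form; this text tells all that it offers.
- The arm moves only by the tool jog_arm, never from a script. Its argument "series" is a list that holds one entry, the list of rows, each a list of 6 numbers: the shift along the tool's x, y, z in mm, then the turn, a rotation vector about the tool's x, y, z in units of 5 degrees (1.0 is 5 degrees). In form: [[[x, y, z, ax, ay, az], ...]]. A call has 1 to 5 rows; each row shifts and turns the commanded pose from where the row before left it, along the tool's axes as they then stand; what a row does not reach is not made up. A row lasts 1/12 s, in which the tool goes at most 41.7 mm and 7.16 degrees, less where a joint would pass 70% of its speed; a pose out of reach is approached as far as the arm can. A call with a gripper value outside its range is refused whole. "jaw" is the gripper's target within -1 to 1 (shut at 1, half-way at 0, fully open at -1), set as the call begins (left out, the last holds). The fingers move at their own pace and stop on an object; the grip force is fixed at half the most. Time passes only in rows, so rows that do not move let the fingers close. It gives the time, the measured TCP pose, the force and the opening at its end, in the units of the state.
- manip.observe(): the state, without advancing time (a new reading comes with each control period).
- eyes.snapshot(name): name is "scene" or "top" or "wrist"; returns a dict with "image" (480x640x3 uint8, red, green, blue), "range_z" (480x640 float32, m along the optical axis (not along the pixel's ray), 0 where there is no reading), "fx", "fy", "cx", "cy" (pixels), "world_to_cam" (4x4, takes a point from world to camera coordinates); the wrist camera has in their place "tool_from_camera" (4x4, takes a point from camera to tool coordinates, whose origin is the TCP and whose axes are the tool frame's). Camera axes: x right, y down, z forward; pixel columns grow to the right and rows downward; lengths in m; the calibration is good to about 2 mm. A picture is of the moment at which its call begins: read the wrist's pose just before it.
- workorder.finish_job(): hands the job in, once; it reports no verdict.
The state is a dict: "clock": time; "q": joint angles; "dq": joint speeds; "joint_efforts": joint torques, N m; "tool_pos": TCP position; "tool_rot": TCP orientation; "contact_force": force on the tool from outside, world axes, zero at the start; "wrist_torque": the same for the moment, N m; "opening": finger opening in m.
Only numpy, scipy, OpenCV 4.12 (cv2) and the standard library are available. Lean on these libraries where they do the work, as an engineer would, in place of code of your own. Each camera call takes 0.05 s, during which the arm holds its last target.

## Working session

There is one attempt and no reset: what is moved stays moved. The work goes in short steps, Python scripts to look and compute and a tool call to move; the robot and the scene stay as the last step left them, time stands still between calls to the robot, and variables do not carry over. Pictures are saved under pics/ and viewed, and the job is handed in when it is done.

Besides the shell and the picture viewer there is one more tool, called after "Call:" as a command line: name --argument value ..., lists and objects as JSON in quotes. jog_arm: Moves the arm, as the interface text tells. Its arguments: {"type":"object","properties":{"series":{"type":"array"},"jaw":{"type":"number"}},"required":["series"]}

```bash
ls; mkdir -p pics; python3 - <<'E'
from cell import manip, eyes, workorder
import cv2, numpy as np
s=manip.observe()
for k,v in s.items(): print(k,np.round(v,4).tolist())
for n in ("scene","top","wrist"):
    d=eyes.snapshot(n)
    cv2.imwrite(f"pics/{n}0.png",d["image"][:,:,::-1])
    print(n,d["fx"],d["cx"],d["cy"],np.round(d.get("world_to_cam",d.get("tool_from_camera")),4).tolist())
E
```

```text
pics
clock 0.0
q [1.1035, 0.3075, 1.5077, -0.0, 1.3284, -0.0735]
dq [0.0012, -0.0002, -0.0012, 0.0003, -0.0003, 0.0001]
joint_efforts [-0.0002, -45.7556, -25.1912, 0.0003, 0.0133, -0.0]
tool_pos [0.2204, 0.5304, 0.2494]
tool_rot [[-0.0009, 0.3837, 0.9235], [-0.0018, 0.9235, -0.3837], [-1.0, -0.002, -0.0001]]
contact_force [0.5792, -0.8239, -0.537]
wrist_torque [-0.0242, 0.0476, 0.0554]
opening 0.0856
scene 481.03052048398433 308.44963719910044 232.6340916615177 [[-0.8285, 0.56, 0.0085, 0.4441], [0.4789, 0.7162, -0.5077, -0.2659], [-0.2904, -0.4165, -0.8615, 1.4943], [0.0, 0.0, 0.0, 1.0]]
top 580.6817983575495 319.88664878292565 244.90066686978972 [[0.1246, -0.9922, 0.002, -0.0385], [-0.9703, -0.1222, -0.2089, 0.5948], [0.2076, 0.0241, -0.9779, 1.2408], [0.0, 0.0, 0.0, 1.0]]
wrist 339.20941131225743 316.05212837582013 237.33571793793195 [[-0.0013, -0.2969, 0.9549, -0.1234], [1.0, -0.0005, 0.0012, -0.0006], [0.0001, 0.9549, 0.2969, -0.076], [0.0, 0.0, 0.0, 1.0]]
```

View pics/top0.png

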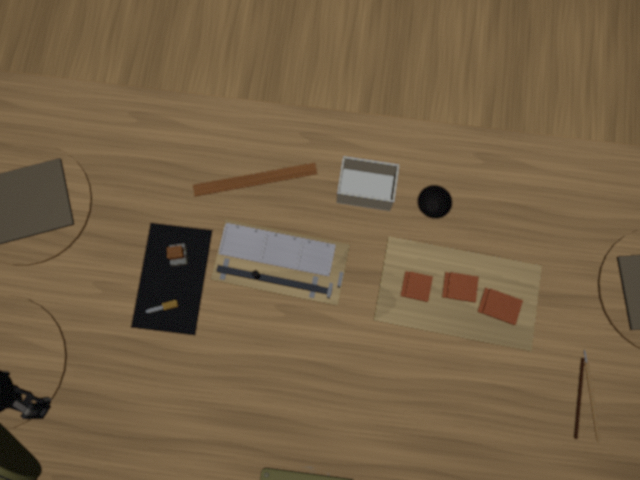

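View pics/scene0.png

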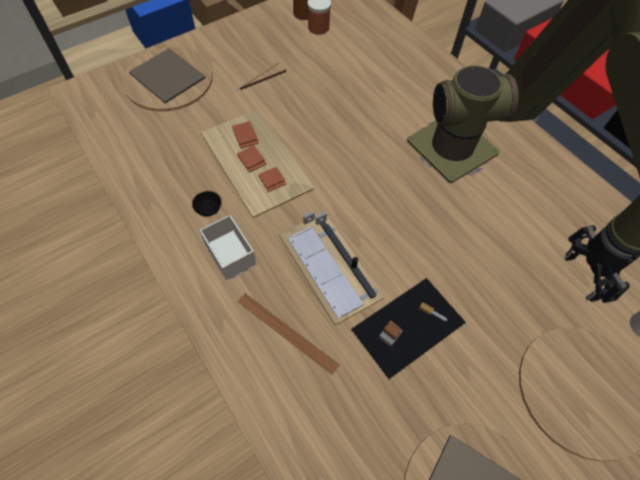

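View pics/wrist0.png

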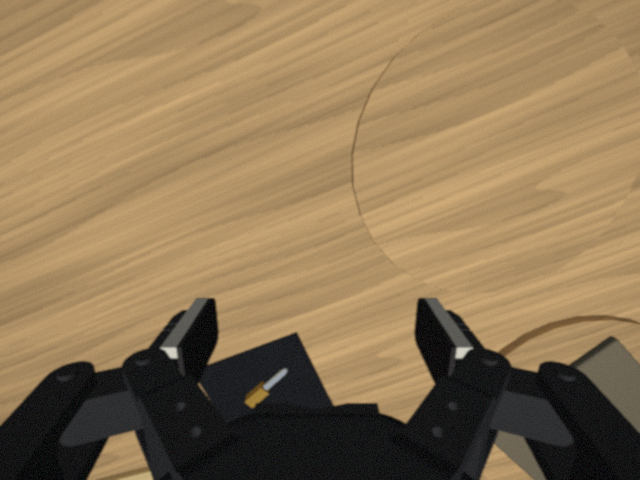

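```bash
cat > h.py <<'E'
from cell import manip, eyes, workorder
import cv2, numpy as np
def snap(n,name=None):
    s=manip.observe(); d=eyes.snapshot(n)
    if n=="wrist":
        T=np.eye(4);T[:3,:3]=s["tool_rot"];T[:3,3]=s["tool_pos"]
        d["c2w"]=T@d["tool_from_camera"]
    else: d["c2w"]=np.linalg.inv(d["world_to_cam"])
    if name: cv2.imwrite(f"pics/{name}.png",d["image"][:,:,::-1]); 
    np.savez(f"last_{n}.npz",**{k:d[k] for k in d})
    return d
def load(n): return dict(np.load(f"last_{n}.npz"))
def ray(d,u,v):
    r=np.array([(u-d["cx"])/d["fx"],(v-d["cy"])/d["fy"],1.])
    return d["c2w"][:3,3],d["c2w"][:3,:3]@r
def atz(d,u,v,z):
    o,r=ray(d,u,v); return o+r*(z-o[2])/r[2]
def cloud(d):
    v,u=np.mgrid[0:480,0:640]; z=d["range_z"]
    P=np.stack([(u-d["cx"])/d["fx"]*z,(v-d["cy"])/d["fy"]*z,z],-1)
    return P@d["c2w"][:3,:3].T+d["c2w"][:3,3]
def proj(d,p):
    q=np.linalg.inv(d["c2w"])@np.append(p,1); return q[0]/q[2]*d["fx"]+d["cx"],q[1]/q[2]*d["fy"]+d["cy"]
def crop(d,name,x0,y0,x1,y1,k):
    im=d["image"][y0:y1,x0:x1,::-1]; im=cv2.resize(im,None,fx=k,fy=k,interpolation=cv2.INTER_CUBIC)
    cv2.imwrite(f"pics/{name}.png",np.clip(im.astype(float)*1.4,0,255).astype(np.uint8))
def st():
    s=manip.observe(); R=np.array(s["tool_rot"])
    # yaw: angle of tool z (psi): z=(cos,sin)
    print("t",round(s["clock"],2),"pos",np.round(s["tool_pos"],4),"yaw_z deg",round(np.degrees(np.arctan2(R[1,2],R[0,2])),2),"tilt",np.round(R[2,1:],4),"F",np.round(s["contact_force"],1),"open",round(s["opening"],4),"q",np.round(s["q"],2)); return s
def go(p,yaw=None):
    """tool-frame shift (mm) to world pos p, yaw_z deg target for down pointing tool"""
    s=st(); R=np.array(s["tool_rot"]); d=R.T@(np.array(p)-s["tool_pos"])*1000
    out="shift "+str(np.round(d,1))
    if yaw is not None:
        c,sn=np.cos(np.radians(yaw)),np.sin(np.radians(yaw))
        Rt=np.array([[0,-sn,c],[0,c,sn],[-1,0,0.]]) 
        if np.linalg.det(Rt)<0: Rt[:,1]*=-1
        rv=cv2.Rodrigues(R.T@Rt)[0].ravel(); out+=" turn units "+str(np.round(np.degrees(rv)/5,2))
        out+=" shift if turned first "+str(np.round(Rt.T@(np.array(p)-s["tool_pos"])*1000,1))
    print(out)
E
python3 - <<'E'
from h import *
d=snap("top")
crop(d,"tiles_top",370,230,550,355,4.4) 
crop(d,"jig_top",120,215,360,340,3.3)
P=cloud(d)
for u,v in [(418,287),(461,287),(500,306),(460,330),(160,280),(240,245),(290,257),(255,275),(177,253),(165,306)]: print(u,v,np.round(P[v,u],3))
E
```

```text
418 287 [ 0.533 -0.196  0.03 ]
461 287 [ 0.545 -0.293  0.029]
500 306 [ 0.513 -0.384  0.028]
460 330 [ 0.45  -0.302  0.013]
160 280 [0.478 0.394 0.005]
240 245 [0.579 0.219 0.029]
290 257 [0.566 0.102 0.026]
255 275 [0.508 0.17  0.068]
177 253 [0.539 0.354 0.05 ]
165 306 [0.42  0.369 0.015]
```

View pics/tiles_top.png

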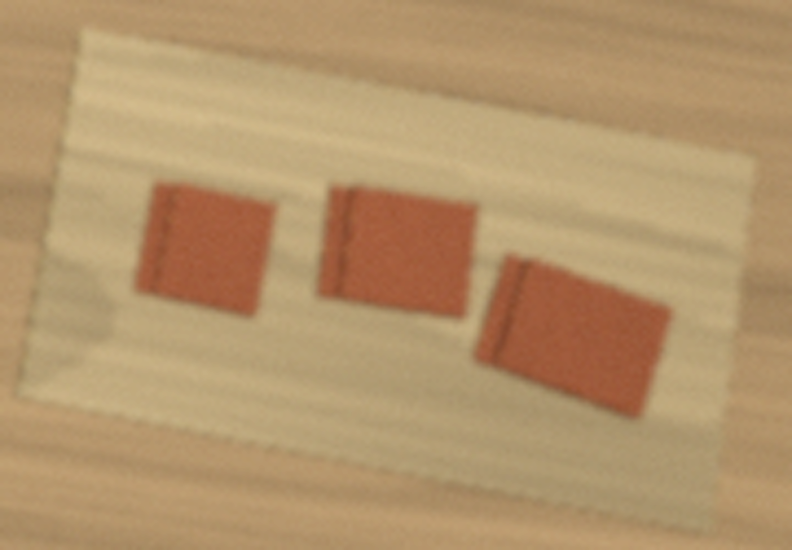

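View pics/jig_top.png

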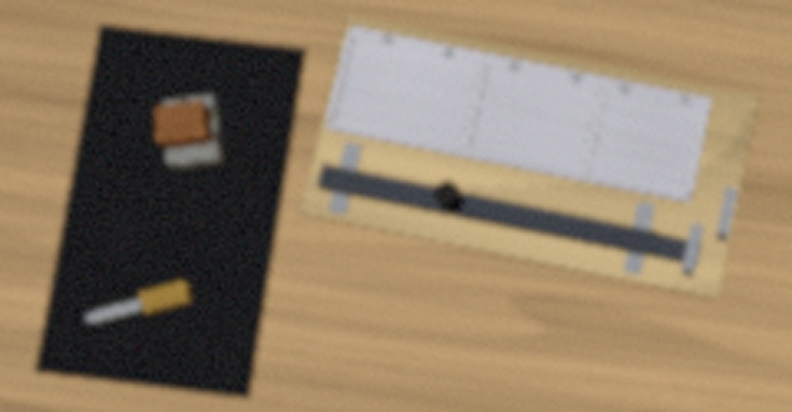

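Call:
jog_arm --series '[[[0,-21.8,34.3,0,0,0],[0,-21.8,34.3,0,0,0],[0,-21.8,34.3,0,0,0],[0,-21.8,34.3,0,0,0],[0,-21.8,34.3,0,0,0]]]'

```text
clock: 0.62
tool_pos: [0.3377, 0.3629, 0.2502]
tool_rot: [[-0.0, 0.383, 0.924], [-0.0, 0.924, -0.383], [-1.0, -0.0, 0.0]]
contact_force: [0.6, -0.0, -0.5]
opening: 0.0851
```

Call:
jog_arm --series '[[[0,-21.8,34.3,0,0,0],[0,-21.8,34.3,0,0,0],[0,-21.8,34.3,0,0,0],[0,-21.8,34.3,0,0,0],[0,-21.8,34.3,0,0,0]]]'

```text
clock: 1.03
tool_pos: [0.4544, 0.1962, 0.2504]
tool_rot: [[0.0, 0.384, 0.923], [0.0, 0.923, -0.384], [-1.0, 0.0, -0.0]]
contact_force: [-1.0, 0.5, -0.8]
opening: 0.0854
```

Call:
jog_arm --series '[[[0,-21.8,34.3,-1.2,0,0],[0,-21.8,34.3,-1.2,0,0],[0,0,0,-1.1,0,0],[0,0,0,-1.0,0,0],[0,0,0,0,0,0]]]'

```text
clock: 1.45
tool_pos: [0.5041, 0.133, 0.2499]
tool_rot: [[-0.001, 0.001, 1.0], [-0.0, 1.0, -0.001], [-1.0, -0.0, -0.001]]
contact_force: [-0.2, 1.4, -0.4]
opening: 0.0856
```

```bash
python3 - <<'E'
from h import *
st()
d=snap("wrist","w1")
E
```

```text
t 1.45 pos [0.5041 0.133  0.2499] yaw_z deg -0.07 tilt [-0.     -0.0007] F [-0.2  1.4 -0.4] open 0.0856 q [ 0.18  0.23  1.62  0.    1.29 -1.39]
```

View pics/w1.png

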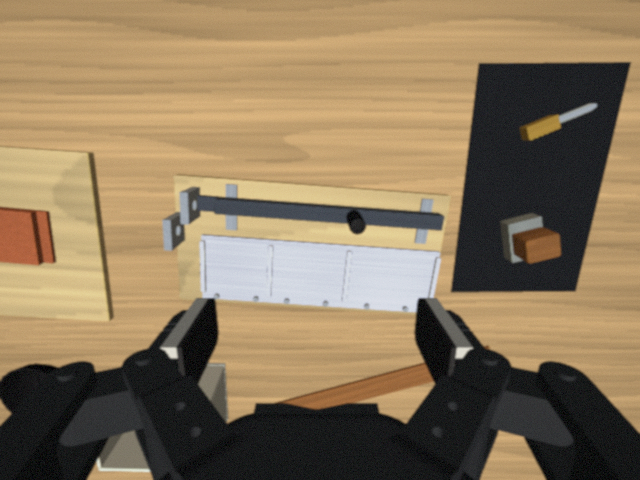

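```bash
python3 - <<'E'
from h import *
d=load("wrist")
crop(d,"w1jl",150,165,320,320,4) 
crop(d,"w1jr",300,165,470,320,4)
crop(d,"w1mat",455,60,635,300,2.4)
E
```

```text
(no output)
```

View pics/w1jl.png

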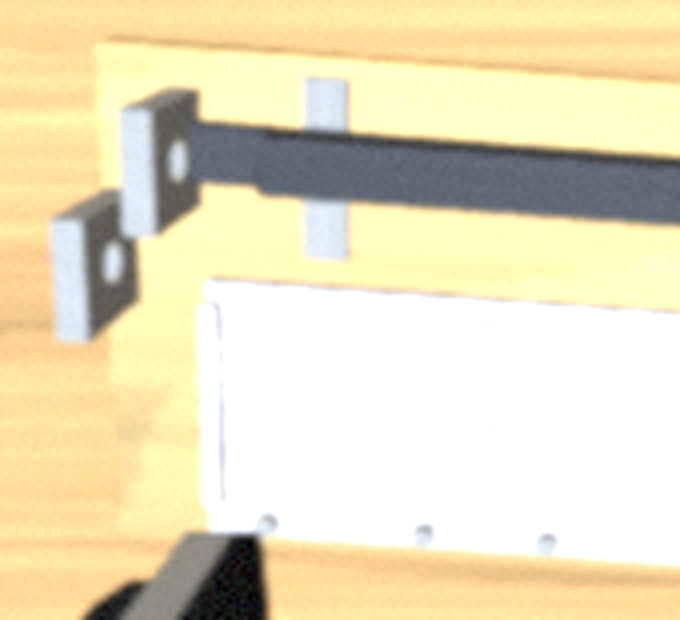

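View pics/w1jr.png

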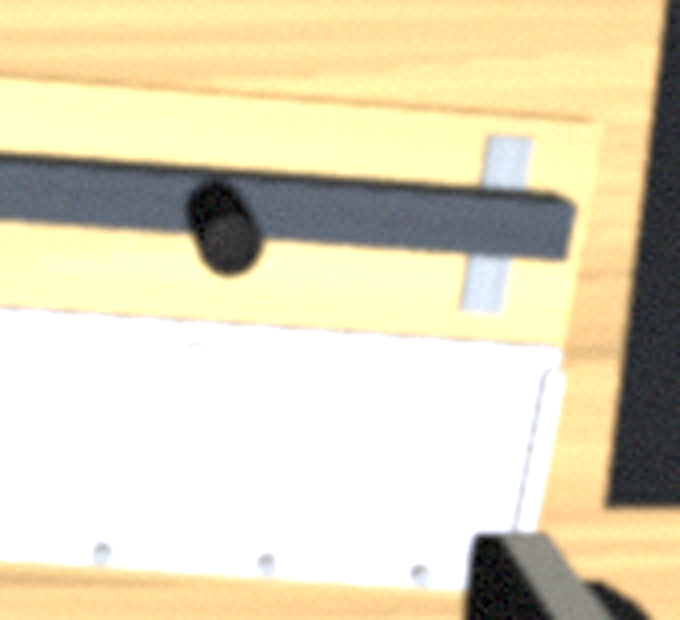

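View pics/w1mat.png

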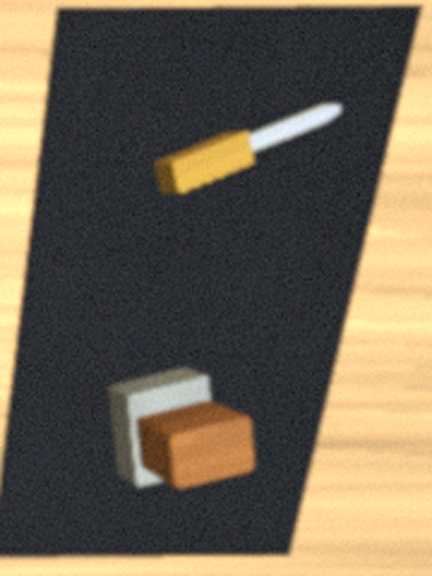

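```bash
python3 - <<'E'
from h import *
d=load("wrist")
L=lambda u,v:(150+u/4,165+v/4); Rr=lambda u,v:(300+u/4,165+v/4)
c1=atz(d,*L(97,40),.012); c2=atz(d,*Rr(600,122),.012)
print("board",c1,c2,np.linalg.norm(c1-c2))
yaw=np.arctan2(-(c2-c1)[0],(c2-c1)[1]); print("yaw",yaw)
pegs=[atz(d,*p,.031) for p in [L(267,522),L(424,533),L(547,541),Rr(102,551),Rr(266,561),Rr(420,572)]]
pegs=np.array(pegs); print(pegs)
print(np.linalg.norm(np.diff(pegs,axis=0),axis=1))
v=pegs[-1]-pegs[0]; yaw2=np.arctan2(-v[0],v[1]); print("yaw pegs",yaw2)
R=np.array([[np.cos(yaw2),-np.sin(yaw2)],[np.sin(yaw2),np.cos(yaw2)]])
o=c1[:2]-R@[-.095,-.162]; print("origin from c1",o); print("from c2",c2[:2]-R@[-.095,.136])
print("pegs in jig",((pegs[:,:2]-o)@R).round(4))
# post top (70mm), pin tips
pt=atz(d,*Rr(230,243),.070); print("post",pt, (pt[:2]-o)@R)
for n,p in dict(bedBL=L(207,283),bedTR=Rr(560,348),rib1=L(208,302),rib2=L(208,505)).items():
    q=atz(d,*p,.026); print(n,q,(q[:2]-o)@R)
for n,p in dict(flug_top_in=L(117,190),).items():
    q=atz(d,*p,.048); print(n,q,(q[:2]-o)@R)
for n,p in dict(lug_a=L(55,218),lug_b=L(86,222),klug_a=L(121,108),klug_b=L(157,110), klug_c=L(198,92), hole=L(112,264)).items():
    q=atz(d,*p,.048 if n!="hole" else .03); print(n,q,(q[:2]-o)@R)
M=lambda u,v:(455+u/2.4,60+v/2.4)
P=cloud(d)
for u,v in [(215,165),(215,450)]:
    a=M(u,v); print(P[int(a[1]),int(a[0])])
for n,p in dict(tip=M(340,108),hA=M(252,133),hB=M(162,160),hC=M(248,130),hD=M(255,160),hE=M(178,193)).items(): print(n,atz(d,*p,.009 if n=='tip' else .016))
for n,p in dict(b1=M(210,410),b2=M(255,415),b3=M(253,468),b4=M(180,487),b5=M(168,436)).items(): print(n,atz(d,*p,.05))
for n,p in dict(f1=M(128,392),f2=M(210,377),f3=M(136,487)).items(): print(n,atz(d,*p,.02))
E
```

```text
board [ 0.47117508 -0.01656981  0.012     ] [0.49343239 0.2769492  0.012     ] 0.29436168309850314
yaw -0.07568435783800088
[[0.60215939 0.02199194 0.031     ]
 [0.60564591 0.06560078 0.031     ]
 [0.6081986  0.09994231 0.031     ]
 [0.61140494 0.14341949 0.031     ]
 [0.61463273 0.18965783 0.031     ]
 [0.61818816 0.2333343  0.031     ]]
[0.04374798 0.03443628 0.04359525 0.04635086 0.04382095]
yaw pegs -0.07569777165848318
origin from c1 [0.57815436 0.13778184]
from c2 [0.57787527 0.13415425]
pegs in jig [[ 0.0327 -0.1136]
 [ 0.0329 -0.0699]
 [ 0.0328 -0.0355]
 [ 0.0327  0.0081]
 [ 0.0325  0.0545]
 [ 0.0327  0.0983]]
post [0.51107939 0.17130196 0.07      ] [-0.06941786  0.02835155]
bedBL [0.53394657 0.01056207 0.026     ] [-0.03446013 -0.13019869]
bedTR [0.55285211 0.26766039 0.026     ] [-0.03505192  0.12759312]
rib1 [0.5392855  0.01029001 0.026     ] [-0.02911591 -0.13006622]
rib2 [0.59937166 0.0042172  0.026     ] [ 0.03125743 -0.13157758]
flug_top_in [ 0.50334005 -0.00136589  0.048     ] [-0.06407694 -0.14440713]
lug_a [ 0.51039371 -0.01752542  0.048     ] [-0.0558214  -0.159986
[... 249 characters left out ...]
 ] [-0.0897602  -0.12393287]
hole [ 0.52745398 -0.01250992  0.03      ] [-0.0391893  -0.15369561]
[0.42452907 0.36182391 0.01597059]
[0.53947023 0.36348496 0.04879831]
tip [0.4025443  0.41485489 0.009     ]
hA [0.41265243 0.3753488  0.016     ]
hB [0.42322848 0.33998833 0.016     ]
hC [0.41148184 0.37344621 0.016     ]
hD [0.42327972 0.37885686 0.016     ]
hE [0.43649576 0.34912946 0.016     ]
b1 [0.52208726 0.35777777 0.05      ]
b2 [0.52427669 0.37687377 0.05      ]
b3 [0.54767207 0.38101574 0.05      ]
b4 [0.55624072 0.35170732 0.05      ]
b5 [0.53337188 0.34243991 0.05      ]
f1 [0.52233772 0.3401554  0.02      ]
f2 [0.51546971 0.37564215 0.02      ]
f3 [0.56810107 0.35152099 0.02      ]
```

Call:
jog_arm --series '[[[0,-41.5,0,0,0,0],[0,-41.5,0,0,0,0],[0,-41.5,0,0,0,0],[0,-41.5,0,0,0,0],[0,-41.5,0,0,0,0]]]'

```text
clock: 1.92
tool_pos: [0.503, -0.0742, 0.2505]
tool_rot: [[0.0, 0.002, 1.0], [-0.0, 1.0, -0.002], [-1.0, -0.0, 0.0]]
contact_force: [0.3, -0.3, 1.4]
opening: 0.0853
```

Call:
jog_arm --series '[[[0,-41.5,0,0,0,0],[0,-41.5,0,0,0,0],[0,-41.5,0,0,0,0],[0,-41.5,0,0,0,0],[0,0,0,0,0,0]]]'

```text
clock: 2.33
tool_pos: [0.5039, -0.2464, 0.2504]
tool_rot: [[0.001, 0.008, 1.0], [-0.006, 1.0, -0.008], [-1.0, -0.006, 0.002]]
contact_force: [0.8, 0.1, 0.5]
opening: 0.0856
```

```bash
python3 - <<'E'
from h import *
st()
d=snap("wrist","w2")
crop(d,"w2t",180,140,480,330,2.6)
E
```

```text
t 2.33 pos [ 0.5039 -0.2464  0.2504] yaw_z deg -0.46 tilt [-0.0056  0.0015] F [0.8 0.1 0.5] open 0.0856 q [-0.53  0.29  1.54 -0.    1.31 -2.09]
```

View pics/w2.png

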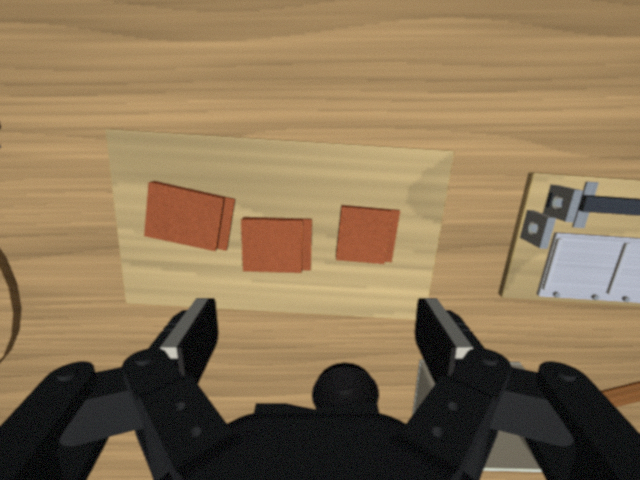

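View pics/w2t.png

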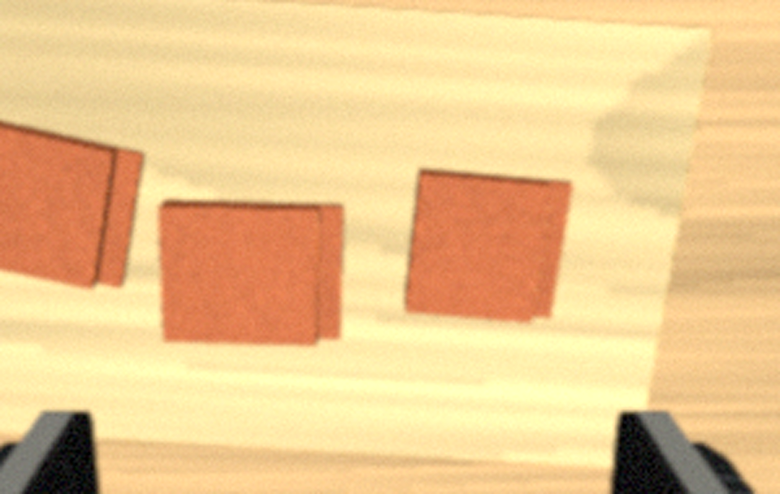

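```bash
python3 - <<'E'
from h import *
d=load("wrist")
crop(d,"w2a",135,170,255,270,6)
crop(d,"w2b",230,190,410,280,4.4)
E
```

```text
(no output)
```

View pics/w2a.png

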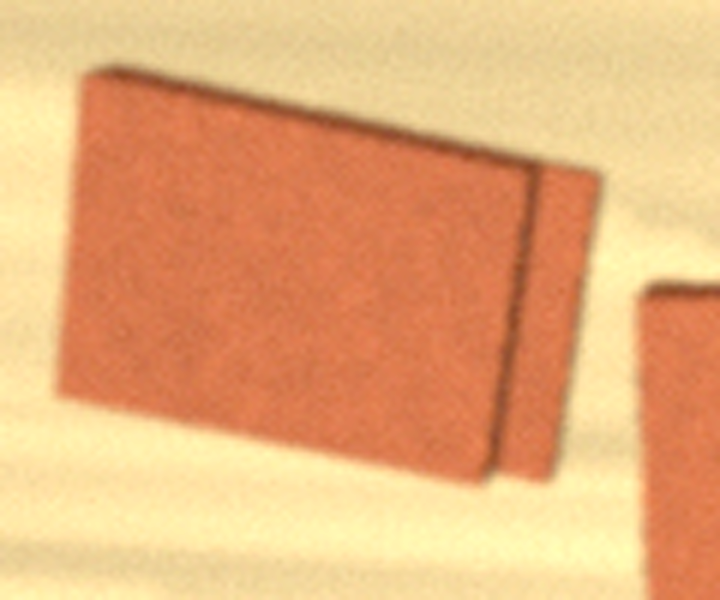

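View pics/w2b.png

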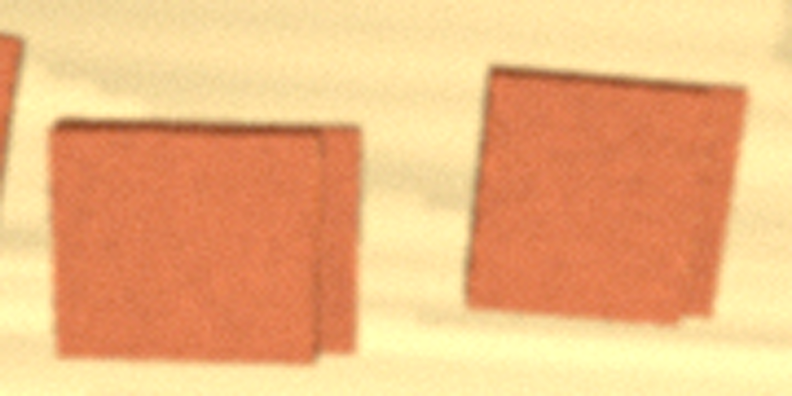

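```bash
cat > tiles.py <<'E'
from h import *
def face(d,pts):
    c=np.array([atz(d,u,v,.026)[:2] for u,v in pts]) # -x-y,-x+y,+x+y,+x-y
    m=c.mean(0); e=(c[1]-c[0]+c[2]-c[3])/2; w=(c[3]-c[0]+c[2]-c[1])/2
    yaw=np.degrees(np.arctan2(-e[0],e[1])); yaw2=np.degrees(np.arctan2(w[1],w[0]))
    print("face centre",m.round(4),"L",np.linalg.norm(e).round(4),"W",np.linalg.norm(w).round(4),"yaw",yaw.round(2),yaw2.round(2))
    return m
E
python3 - <<'E'
from tiles import *
d=load("wrist")
A=lambda u,v:(135+u/6,170+v/6); B=lambda u,v:(230+u/4.4,190+v/4.4)
face(d,[A(82,77),A(528,167),A(487,484),A(57,397)])
face(d,[B(52,130),B(320,134),B(315,364),B(58,356)])
face(d,[B(490,75),B(705,92),B(680,322),B(468,307)])
st()
E
```

```text
face centre [ 0.5135 -0.3882] L 0.077 W 0.0591 yaw -12.42 -12.77
face centre [ 0.5465 -0.2955] L 0.0646 W 0.0594 yaw -1.79 -2.54
face centre [ 0.5351 -0.1976] L 0.0523 W 0.059 yaw -4.85 -3.66
t 2.38 pos [ 0.5035 -0.2428  0.2502] yaw_z deg -0.44 tilt [-0.0015  0.0005] F [-0.4  0.7 -0.4] open 0.0856 q [-0.52  0.28  1.54 -0.    1.32 -2.09]
```

Call:
jog_arm --series '[[[10,0,0,1.36,0,0],[10,0,0,1.36,0,0],[10,0,0,1.36,0,0],[10,0,0,1.36,0,0],[10,0,0,1.36,0,0]]]'

```text
clock: 2.8
tool_pos: [0.5033, -0.2373, 0.1999]
tool_rot: [[-0.0, 0.565, 0.825], [0.001, 0.825, -0.565], [-1.0, 0.0, -0.001]]
contact_force: [0.3, -0.3, -0.1]
opening: 0.085
```

Call:
jog_arm --series '[[[10,0,0,1.36,0,0],[10,0,0,1.36,0,0],[10,0,0,1.36,0,0],[10,0,0,1.36,0,0],[10,0,0,1.36,0,0]]]'

```text
clock: 3.22
tool_pos: [0.5033, -0.2372, 0.1499]
tool_rot: [[-0.0, 0.93, 0.368], [0.001, 0.368, -0.93], [-1.0, -0.0, -0.001]]
contact_force: [0.4, 0.0, -0.6]
opening: 0.0857
```

Call:
jog_arm --series '[[[10,0,0,1.36,0,0],[10,0,0,1.36,0,0],[10,0,0,1.36,0,0],[10,0,0,1.36,0,0],[10,0,0,1.36,0,0]]]'

```text
clock: 3.63
tool_pos: [0.5034, -0.2372, 0.1]
tool_rot: [[-0.0, 0.977, -0.215], [0.001, -0.215, -0.977], [-1.0, -0.0, -0.001]]
contact_force: [-0.4, 0.0, 0.4]
opening: 0.0855
```

```bash
python3 - <<'E'
from h import *
go([.5135,-.3882,.10],-102.6)
E
```

```text
t 3.63 pos [ 0.5034 -0.2372  0.1   ] yaw_z deg -102.39 tilt [-0.0004 -0.0006] F [-0.4  0.   0.4] open 0.0855 q [-0.52  0.44  1.74  0.    0.97 -0.3 ]
shift [-1.000e-01  4.230e+01  1.453e+02] turn units [ 0.04 -0.01  0.  ] shift if turned first [ -0.   42.8 145.1]
```

Call:
jog_arm --series '[[[0,10.5,36.3,0,0,0],[0,10.5,36.3,0,0,0],[0,10.5,36.3,0,0,0],[0,10.7,36.3,0,0,0],[0,0,0,0,0,0]]]'

```text
clock: 4.05
tool_pos: [0.5168, -0.3963, 0.101]
tool_rot: [[0.004, 0.977, -0.212], [-0.006, -0.212, -0.977], [-1.0, 0.005, 0.005]]
contact_force: [-0.3, -0.4, 0.2]
opening: 0.0857
```

Call:
jog_arm --series '[[[0,0,0,0,0,0],[0,0,0,0,0,0]]]'

```text
clock: 4.22
tool_pos: [0.5141, -0.3882, 0.0999]
tool_rot: [[-0.001, 0.978, -0.209], [0.002, -0.209, -0.978], [-1.0, -0.002, -0.002]]
contact_force: [-0.2, 0.0, -0.5]
opening: 0.0854
```

```bash
python3 - <<'E'
from h import *
st()
d=snap("wrist","w3")
for p in ([.5135,-.3882,.026],): print(proj(d,np.array(p)))
E
```

```text
t 4.22 pos [ 0.5141 -0.3882  0.0999] yaw_z deg -102.09 tilt [-0.0015 -0.0016] F [-0.2  0.  -0.5] open 0.0854 q [-0.71  0.54  1.53  0.    1.07 -0.5 ]
(np.float64(315.5713262693781), np.float64(259.5445413249261))
```

View pics/w3.png

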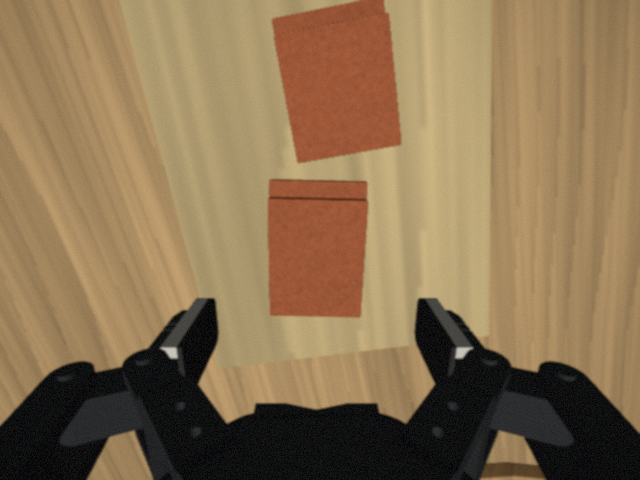

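```bash
python3 - <<'E'
from tiles import *
d=load("wrist")
m=face(d,[(270,316),(269,199),(367,200),(361,317)])
face(d,[(298,161),(273,21),(388,14),(401,144)])
go(np.append(m,.1),-101.9)
E
```

```text
face centre [ 0.514  -0.3894] L 0.0776 W 0.0587 yaw -13.2 -12.72
face centre [ 0.547  -0.2953] L 0.0676 W 0.0585 yaw -2.34 -5.99
t 4.27 pos [ 0.514  -0.3877  0.1   ] yaw_z deg -102.03 tilt [-0.0017 -0.0016] F [-0.8 -0.5 -0.6] open 0.0859 q [-0.71  0.54  1.54  0.    1.07 -0.5 ]
shift [-0.   0.3  1.6] turn units [-0.03 -0.02  0.02] shift if turned first [-0.   0.3  1.6]
```

Call:
jog_arm --series '[[[16,0.3,1.6,0.17,0,0],[20,0,0,0,0,0],[18,0,0,0,0,0],[10,0,0,0,0,0],[2,0,0,0,0,0]]]'

```text
clock: 4.68
tool_pos: [0.513, -0.3888, 0.0323]
tool_rot: [[-0.004, 0.975, -0.222], [0.004, -0.222, -0.975], [-1.0, -0.004, -0.003]]
contact_force: [-0.7, 0.2, 0.0]
opening: 0.0853
```

Call:
jog_arm --series '[[[0,0,0,0,0,0],[0,0,0,0,0,0],[0,0,0,0,0,0],[0,0,0,0,0,0],[0,0,0,0,0,0]]]' --jaw 1

```text
clock: 5.1
tool_pos: [0.5152, -0.3923, 0.036]
tool_rot: [[0.002, 0.975, -0.224], [-0.002, -0.224, -0.975], [-1.0, 0.003, 0.001]]
contact_force: [0.5, 0.6, 6.2]
opening: 0.0576
```

```bash
python3 - <<'E'
from h import *
st()
d=snap("wrist","w4")
E
```

```text
t 5.1 pos [ 0.5152 -0.3923  0.036 ] yaw_z deg -102.92 tilt [0.0026 0.001 ] F [0.5 0.6 6.2] open 0.0576 q [-0.72  0.61  1.58  0.    0.94 -0.49]
```

View pics/w4.png

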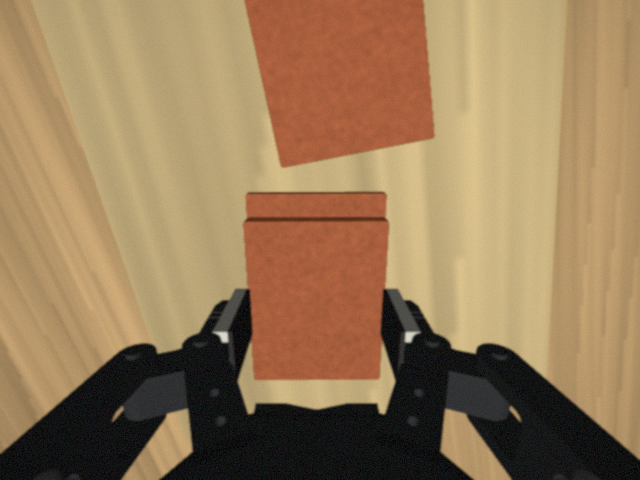

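Call:
jog_arm --series '[[[-5,0,0,0,0,0],[-15,0,0,0,0,0],[-25,0,0,0,0,0],[-25,0,0,0,0,0],[-15,0,0,0,0,0]]]'

```text
clock: 5.57
tool_pos: [0.5147, -0.3926, 0.1217]
tool_rot: [[0.002, 0.975, -0.224], [-0.002, -0.224, -0.975], [-1.0, 0.002, 0.001]]
contact_force: [0.3, -1.0, -1.2]
opening: 0.0576
```

Call:
jog_arm --series '[[[0,0,0,0,0,0],[0,0,0,0,0,0]]]'

```text
clock: 5.73
tool_pos: [0.5144, -0.3923, 0.1202]
tool_rot: [[0.001, 0.975, -0.224], [-0.001, -0.224, -0.975], [-1.0, 0.002, 0.001]]
contact_force: [0.0, 0.1, -1.8]
opening: 0.0573
```

```bash
python3 - <<'E'
from h import *
st()
d=snap("wrist","w5")
E
```

```text
t 5.73 pos [ 0.5144 -0.3923  0.1202] yaw_z deg -102.92 tilt [0.0018 0.0011] F [ 0.   0.1 -1.8] open 0.0573 q [-0.72  0.52  1.51 -0.    1.11 -0.49]
```

View pics/w5.png

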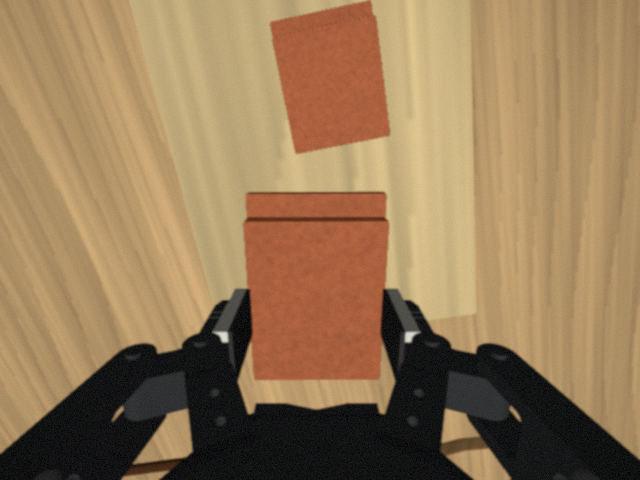

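```bash
cat >> tiles.py <<'E'
def intool(d,pts,X):
    T=d["tool_from_camera"]; out=[]
    for u,v in pts:
        r=T[:3,:3]@np.array([(u-d["cx"])/d["fx"],(v-d["cy"])/d["fy"],1.]); o=T[:3,3]
        out.append((o+r*(X-o[0])/r[0])[1:])
    return np.array(out)
E
python3 - <<'E'
from tiles import *
d=load("wrist")
c=intool(d,[(244,221),(388,221),(380,379),(254,379)],.010)*1000
print(c.round(1), c.mean(0))
o=np.array([.5779,.136]); y=-.0757; R=np.array([[np.cos(y),-np.sin(y)],[np.sin(y),np.cos(y)]])
print(np.degrees(y))
d=np.load  # noqa
E
```

```text
[[-29.5 -40.9]
 [ 28.9 -40.9]
 [ 30.   36.1]
 [-29.6  36.1]] [-0.0313226  -2.42256201]
-4.337290509140332
```

```bash
python3 - <<'E'
from h import *
go([.5783,.2069,.12],-94.34)
E
```

```text
t 5.78 pos [ 0.5136 -0.3916  0.1188] yaw_z deg -102.92 tilt [-0.0007 -0.0003] F [ 0.6 -0.7 -1.8] open 0.0572 q [-0.72  0.52  1.51 -0.    1.11 -0.49]
shift [  -1.   -70.8 -597.8] turn units [-1.72 -0.    0.01] shift if turned first [  -1.2   19.2 -601.7]
```

Call:
jog_arm --series '[[[0,0,0,-0.86,0,0],[0,0,0,-0.86,0,0],[0,1.2,-20,0,0,0],[0,1.2,-35,0,0,0],[0,1.2,-38,0,0,0]]]'

```text
clock: 6.2
tool_pos: [0.5236, -0.2993, 0.117]
tool_rot: [[-0.003, 0.997, -0.078], [0.001, -0.078, -0.997], [-1.0, -0.003, -0.001]]
contact_force: [0.3, -0.3, -1.2]
opening: 0.0576
```

Call:
jog_arm --series '[[[0,1.2,-38,0,0,0],[0,1.2,-38,0,0,0],[0,1.2,-38,0,0,0],[0,1.2,-38,0,0,0],[0,1.2,-38,0,0,0]]]'

```text
clock: 6.62
tool_pos: [0.5434, -0.1083, 0.1173]
tool_rot: [[-0.004, 0.997, -0.076], [0.001, -0.076, -0.997], [-1.0, -0.004, -0.001]]
contact_force: [1.1, 1.1, -1.8]
opening: 0.0574
```

Call:
jog_arm --series '[[[0,1.2,-38,0,0,0],[0,1.2,-38,0,0,0],[0,1.2,-38,0,0,0],[0,1.2,-38,0,0,0],[0,1.2,-38,0,0,0]]]'

```text
clock: 7.03
tool_pos: [0.5637, 0.0803, 0.1173]
tool_rot: [[-0.004, 0.997, -0.075], [-0.0, -0.075, -0.997], [-1.0, -0.004, 0.001]]
contact_force: [1.2, 0.1, -1.4]
opening: 0.0574
```

Call:
jog_arm --series '[[[0,1.2,-35,0,0,0],[0,1.2,-25,0,0,0],[0,1.2,-10,0,0,0],[0,0,0,0,0,0],[0,0,0,0,0,0]]]'

```text
clock: 7.45
tool_pos: [0.5731, 0.1478, 0.1178]
tool_rot: [[-0.003, 0.997, -0.074], [-0.001, -0.074, -0.997], [-1.0, -0.003, 0.002]]
contact_force: [0.2, -0.6, -1.2]
opening: 0.0574
```

```bash
python3 - <<'E'
from h import *
go([.5783,.2069,.12],-94.34)
d=snap("wrist","w6")
E
```

```text
t 7.45 pos [0.5731 0.1478 0.1178] yaw_z deg -94.23 tilt [-0.0028  0.0016] F [ 0.2 -0.6 -1.2] open 0.0574 q [ 0.18  0.46  1.64 -0.    1.05  0.26]
shift [ -2.3   0.8 -59.3] turn units [0.02 0.02 0.03] shift if turned first [ -2.2   0.7 -59.3]
```

View pics/w6.png

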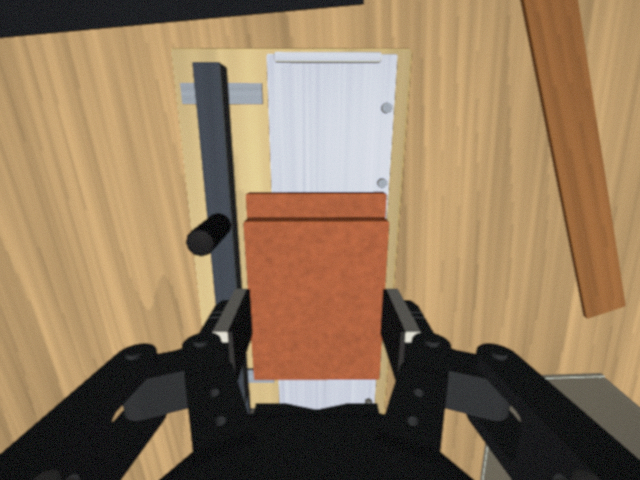

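```bash
python3 - <<'E'
from h import *
d=load("wrist")
crop(d,"w6a",170,40,420,230,3)
E
```

```text
(no output)
```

View pics/w6a.png

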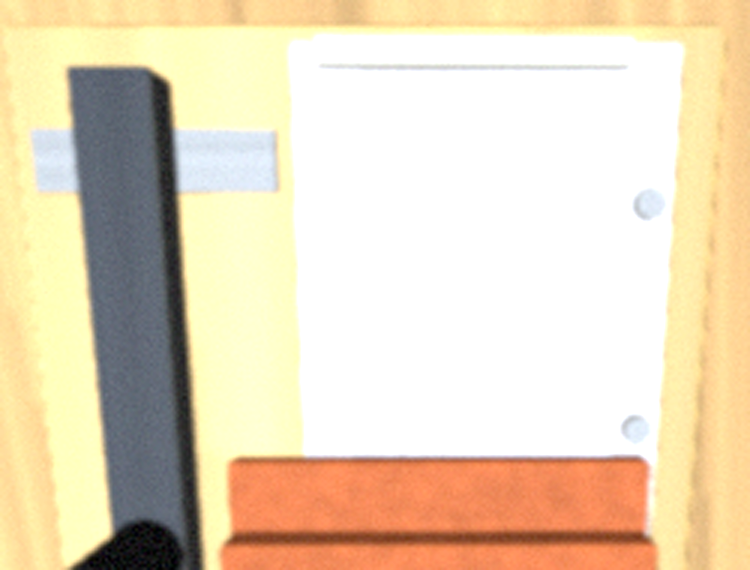

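```bash
python3 - <<'E'
from tiles import *
d=load("wrist")
A=lambda u,v:(170+u/3,40+v/3)
y=-.0757; R=np.array([[np.cos(y),-np.sin(y)],[np.sin(y),np.cos(y)]]); o=np.array([.5779,.136])
def J(n,p,z):
    q=atz(d,*p,z); print(n,q.round(4),((q[:2]-o)@R*1000).round(1))
J("peg1",A(650,203),.031);J("peg2",A(636,428),.031)
J("rib L",A(320,67),.026);J("rib R",A(627,67),.026)
J("bd +x+y",A(725,27),.012)
J("bd -x+y",A(3,30),.012)
J("post",(202,241),.07)
J("keeper front top",A(150,69),.031)
J("bed R corner",A(683,43),.026);J("bed L corner",A(290,43),.026)
E
```

```text
peg1 [0.62   0.2334 0.031 ] [ 34.6 100.3]
peg2 [0.6166 0.1902 0.031 ] [34.5 57. ]
rib L [0.5585 0.2626 0.026 ] [-28.9 124.8]
rib R [0.6169 0.2583 0.026 ] [ 29.6 124.9]
bd +x+y [0.6391 0.2664 0.012 ] [ 51.2 134.6]
bd -x+y [0.4942 0.2766 0.012 ] [-94.  133.9]
post [0.5139 0.1724 0.07  ] [-66.6  31.5]
keeper front top [0.5273 0.2637 0.031 ] [-60.1 123.5]
bed R corner [0.6275 0.2616 0.026 ] [ 40. 129.]
bed L corner [0.5533 0.2671 0.026 ] [-34.5 128.9]
```

```bash
cat >> h.py <<'E'
JO=np.array([.5779,.1365]); JY=-.0757; JR=np.array([[np.cos(JY),-np.sin(JY)],[np.sin(JY),np.cos(JY)]])
def jw(x,y): return JO+JR@np.array([x,y])/1000
def gj(x,y,z,yaw=-94.34): go(np.append(jw(x,y),z),yaw)
E
python3 - <<'E'
from h import *
gj(-3,70.6,.06)
E
```

```text
t 7.5 pos [0.5731 0.147  0.1181] yaw_z deg -94.31 tilt [-0.0026  0.0016] F [-1.4 -2.2 -0.6] open 0.0578 q [ 0.18  0.46  1.64 -0.    1.05  0.26]
shift [ 58.    2.7 -60.6] turn units [0.01 0.02 0.03] shift if turned first [ 58.1   2.5 -60.5]
```

Call:
jog_arm --series '[[[0,1.3,-30,0,0.02,0.03],[0,1.3,-30,0,0,0],[18,0,-0.6,0,0,0],[20,0,0,0,0,0],[15,0,0,0,0,0]]]'

```text
clock: 7.92
tool_pos: [0.581, 0.2067, 0.0652]
tool_rot: [[0.002, 0.997, -0.076], [0.001, -0.076, -0.997], [-1.0, 0.002, -0.001]]
contact_force: [-0.3, 0.1, -0.8]
opening: 0.0575
```

Call:
jog_arm --series '[[[5,0,0,0,0,0],[0,0,0,0,0,0],[0,0,0,0,0,0]]]'

```text
clock: 8.17
tool_pos: [0.5816, 0.2071, 0.0614]
tool_rot: [[0.002, 0.997, -0.077], [0.001, -0.077, -0.997], [-1.0, 0.002, -0.001]]
contact_force: [0.5, 0.3, -0.7]
opening: 0.0572
```

```bash
python3 - <<'E'
from h import *
gj(-3,70.6,.05)
d=snap("wrist","w7")
E
```

```text
t 8.17 pos [0.5816 0.2071 0.0614] yaw_z deg -94.41 tilt [ 0.0021 -0.0013] F [ 0.5  0.3 -0.7] open 0.0572 q [0.27 0.55 1.64 0.   0.95 0.35]
shift [11.4 -1.4  0.1] turn units [-0.01 -0.01 -0.02] shift if turned first [11.4 -1.4  0.1]
```

View pics/w7.png

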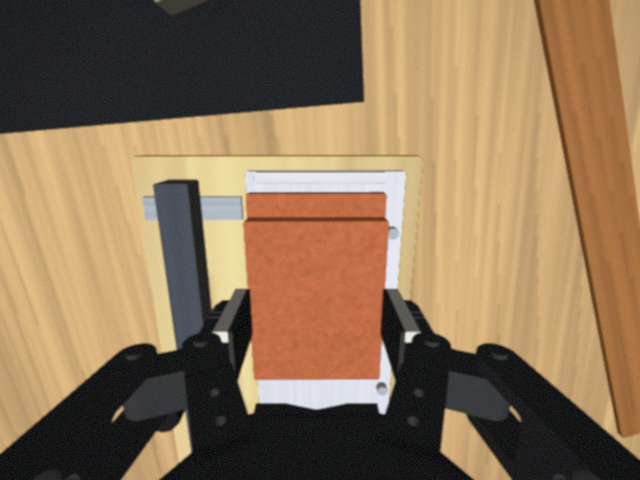

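```bash
python3 - <<'E'
from tiles import *
d=load("wrist")
print(intool(d,[(247,193),(386,193)],.018)*1000)
s=manip.observe()
for u,v in [(247,193),(386,193)]:
    yz=intool(d,[(u,v)],.018)[0]; q=np.array(s["tool_pos"])+np.array(s["tool_rot"])@np.array([.018,*yz]); print(((q[:2]-JO)@JR*1000).round(1))
crop(d,"w7a",230,160,420,240,4)
E
```

```text
[[-29.23879075 -51.02162258]
 [ 29.04079626 -51.01073323]]
[-30.2 122.2]
[ 28.  122.2]
```

View pics/w7a.png

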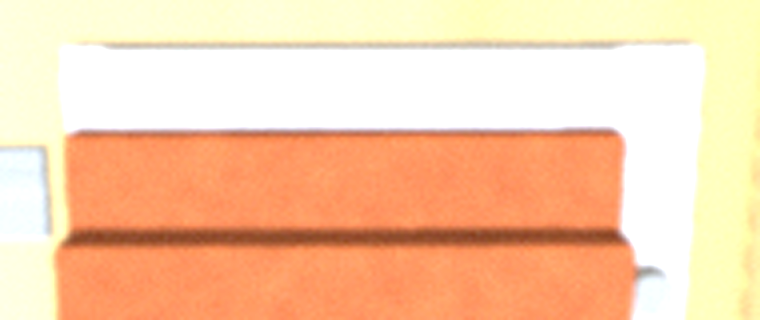

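Call:
jog_arm --series '[[[4,-1.4,0,0,0,-0.02],[4,0,0,0,0,0],[2,0,0,0,0,0],[1,0,0,0,0,0],[0,0,0,0,0,0]]]'

```text
clock: 8.63
tool_pos: [0.5799, 0.2087, 0.0502]
tool_rot: [[0.001, 0.997, -0.075], [0.002, -0.075, -0.997], [-1.0, 0.001, -0.002]]
contact_force: [-0.3, 0.3, -2.4]
opening: 0.0575
```

Call:
jog_arm --series '[[[0.8,0,0,0,0,0],[0,0,0,0,0,0]]]'

```text
clock: 8.8
tool_pos: [0.5801, 0.2087, 0.05]
tool_rot: [[0.001, 0.997, -0.075], [0.002, -0.075, -0.997], [-1.0, 0.001, -0.002]]
contact_force: [-1.5, -0.5, 1.5]
opening: 0.0571
```

Call:
jog_arm --series '[[[0,0,0,0,0,0],[0,0,0,0,0,0],[0,0,0,0,0,0]]]' --jaw -0.8

```text
clock: 9.05
tool_pos: [0.5804, 0.2088, 0.0497]
tool_rot: [[0.002, 0.997, -0.075], [0.002, -0.075, -0.997], [-1.0, 0.002, -0.002]]
contact_force: [0.6, -1.0, 0.8]
opening: 0.0768
```

Call:
jog_arm --series '[[[-10,0,0,0,0,0],[-25,0,0,0,0,0],[-35,0,0,0,0,0],[0,0,0,0,0,0],[0,0,0,0,0,0]]]'

```text
clock: 9.47
tool_pos: [0.5822, 0.2091, 0.1229]
tool_rot: [[0.007, 0.997, -0.075], [0.003, -0.075, -0.997], [-1.0, 0.007, -0.004]]
contact_force: [-0.2, 0.4, -0.9]
opening: 0.0772
```

```bash
python3 - <<'E'
from h import *
st()
d=snap("wrist","w8")
E
```

```text
t 9.47 pos [0.5822 0.2091 0.1229] yaw_z deg -94.31 tilt [ 0.0071 -0.004 ] F [-0.2  0.4 -0.9] open 0.0772 q [0.28 0.48 1.58 0.   1.08 0.35]
```

View pics/w8.png

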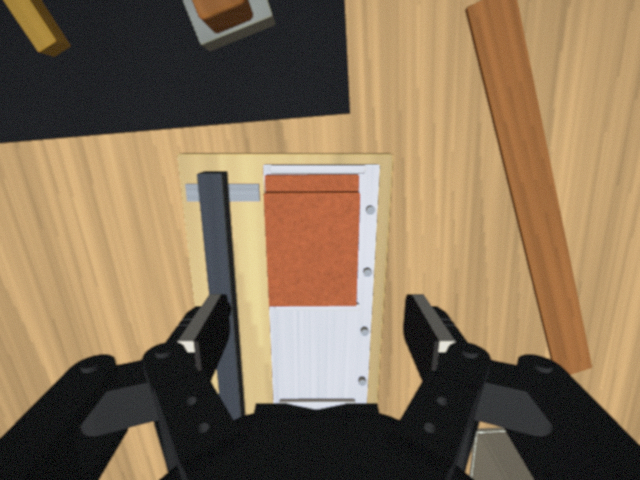

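```bash
python3 - <<'E'
from h import *
d=load("wrist")
im=d["image"][150:420,170:400,::-1]; cv2.imwrite("pics/w8a.png",cv2.resize(im,None,fx=2.2*1,fy=2.2,interpolation=2))
im=d["image"][290:325,240:400,::-1]; cv2.imwrite("pics/w8b.png",cv2.resize(im,None,fx=5,fy=5,interpolation=2))
P=cloud(d)
for v in (170,180,185,200,250,295,303,306,309,315): print(v,P[v,310].round(4))
E
```

```text
170 [0.5829 0.2624 0.0312]
180 [0.5824 0.2564 0.0326]
185 [0.5821 0.2532 0.0323]
200 [0.5815 0.245  0.039 ]
250 [0.5789 0.2124 0.0392]
295 [0.5763 0.1805 0.0393]
303 [0.5759 0.1748 0.0399]
306 [0.5757 0.1727 0.0401]
309 [0.5751 0.1659 0.0318]
315 [0.5744 0.1576 0.0257]
```

View pics/w8a.png

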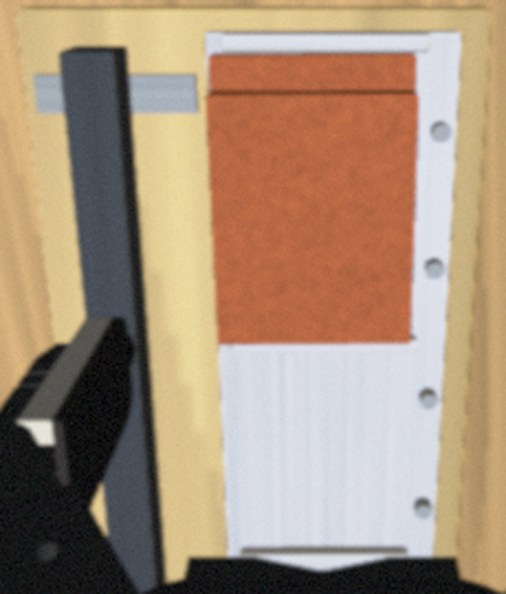

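View pics/w8b.png

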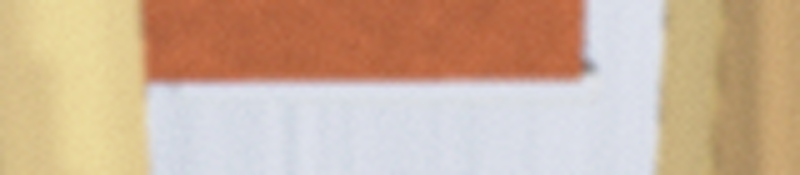

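```bash
python3 - <<'E'
from h import *
go([.5467,-.2954,.11],-92)
E
```

```text
t 9.52 pos [0.5808 0.2087 0.1212] yaw_z deg -94.31 tilt [ 0.0037 -0.0028] F [-0.5  1.  -1. ] open 0.0769 q [0.28 0.48 1.58 0.   1.08 0.35]
shift [  9.8   3.9 505.3] turn units [-0.46 -0.03 -0.04] shift if turned first [ 11.2 -16.5 505. ]
```

Turn first, then 505 along z with −16.5 y, over 14 rows.

Call:
jog_arm --series '[[[0,0,0,-0.46,0,-0.02],[0,-1.2,20,0,0,0],[0,-1.2,38,0,0,0],[0,-1.2,40,0,0,0],[0,-1.2,40,0,0,0]]]' --jaw -1

```text
clock: 9.93
tool_pos: [0.569, 0.0699, 0.1181]
tool_rot: [[-0.003, 0.999, -0.033], [0.002, -0.033, -0.999], [-1.0, -0.003, -0.001]]
contact_force: [0.4, 0.3, 0.1]
opening: 0.0857
```

Call:
jog_arm --series '[[[0,-1.2,40,0,0,0],[0,-1.2,40,0,0,0],[0,-1.2,40,0,0,0],[0,-1.2,40,0,0,0],[0,-1.2,40,0,0,0]]]'

```text
clock: 10.35
tool_pos: [0.5558, -0.1304, 0.1178]
tool_rot: [[-0.003, 0.999, -0.035], [0.003, -0.035, -0.999], [-1.0, -0.003, -0.002]]
contact_force: [1.0, 0.0, -0.0]
opening: 0.0857
```

Call:
jog_arm --series '[[[0,-1.2,40,0,0,0],[0,-1.2,40,0,0,0],[0,-1.2,40,0,0,0],[5,-1.2,30,0,0,0],[6,0,17,0,0,0]]]'

```text
clock: 10.77
tool_pos: [0.5459, -0.2994, 0.1069]
tool_rot: [[-0.001, 0.999, -0.038], [0.001, -0.038, -0.999], [-1.0, -0.001, -0.001]]
contact_force: [0.6, -0.3, 0.5]
opening: 0.0852
```

Call:
jog_arm --series '[[[0,0,0,0,0,0],[0,0,0,0,0,0],[0,0,0,0,0,0]]]'

```text
clock: 11.02
tool_pos: [0.546, -0.2939, 0.1067]
tool_rot: [[-0.003, 0.999, -0.035], [0.004, -0.035, -0.999], [-1.0, -0.003, -0.004]]
contact_force: [0.1, 0.1, 0.3]
opening: 0.0854
```

```bash
python3 - <<'E'
from h import *
st()
d=snap("wrist","w9")
crop(d,"w9a",230,90,410,340,2.4)
E
```

```text
t 11.02 pos [ 0.546  -0.2939  0.1067] yaw_z deg -92.0 tilt [-0.0031 -0.004 ] F [0.1 0.1 0.3] open 0.0854 q [-0.56  0.5   1.58  0.    1.06 -0.53]
```

View pics/w9.png

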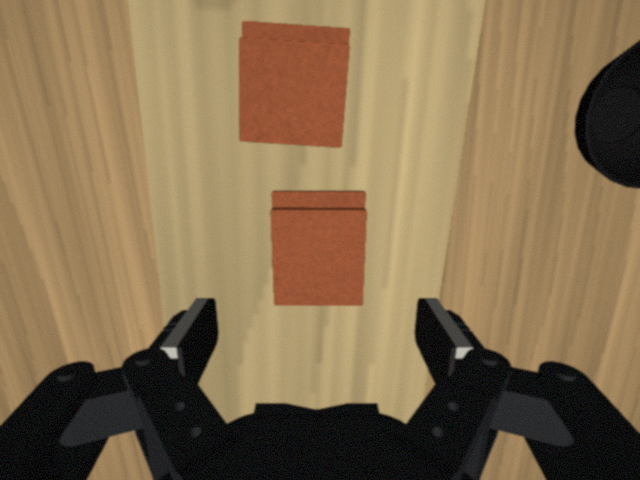

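View pics/w9a.png

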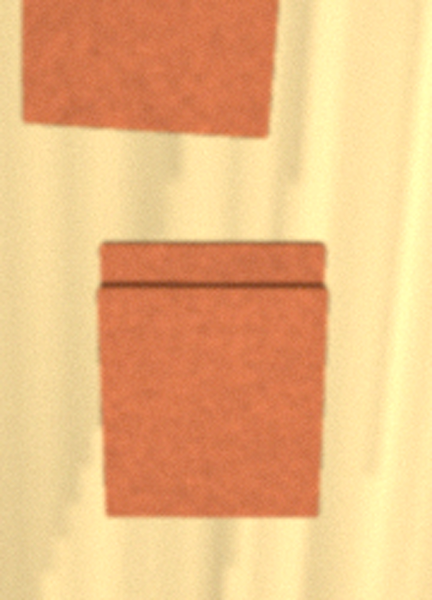

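```bash
python3 - <<'E'
from tiles import *
d=load("wrist")
A=lambda u,v:(230+u/2.4,90+v/2.4)
m=face(d,[A(107,516),A(99,289),A(326,289),A(319,516)])
face(d,[(239,141),(240,38),(349,43),(342,147)])
go(np.append(m,.036),-92)
E
```

```text
face centre [ 0.547  -0.2965] L 0.0648 W 0.0587 yaw -1.75 -1.95
face centre [ 0.5357 -0.1976] L 0.0535 W 0.0591 yaw -5.53 -4.8
t 11.07 pos [ 0.5463 -0.2936  0.1071] yaw_z deg -91.95 tilt [-0.0024 -0.0034] F [-0.1 -1.3  0. ] open 0.0854 q [-0.56  0.5   1.58  0.    1.06 -0.53]
shift [71.1  1.   3.1] turn units [ 0.01 -0.04  0.03] shift if turned first [71.1  0.8  2.9]
```

Call:
jog_arm --series '[[[18,0.9,3,0,-0.04,0.03],[24,0,0,0,0,0],[18,0,0,0,0,0],[8,0,0,0,0,0],[2,0,0,0,0,0]]]'

```text
clock: 11.48
tool_pos: [0.5467, -0.2963, 0.0361]
tool_rot: [[-0.001, 0.999, -0.033], [0.0, -0.033, -0.999], [-1.0, -0.001, -0.0]]
contact_force: [-1.2, -0.1, 0.2]
opening: 0.0853
```

Call:
jog_arm --series '[[[0,0,0,0,0,0],[0,0,0,0,0,0],[0,0,0,0,0,0],[0,0,0,0,0,0],[0,0,0,0,0,0]]]' --jaw 1

```text
clock: 11.9
tool_pos: [0.5484, -0.2987, 0.04]
tool_rot: [[0.004, 0.999, -0.035], [-0.003, -0.035, -0.999], [-1.0, 0.004, 0.003]]
contact_force: [-1.5, 2.6, 5.9]
opening: 0.0551
```

Call:
jog_arm --series '[[[-5,0,0,0,0,0],[-15,0,0,0,0,0],[-25,0,0,0,0,0],[-25,0,0,0,0,0],[-15,0,0,0,0,0]]]'

```text
clock: 12.32
tool_pos: [0.5489, -0.2995, 0.1265]
tool_rot: [[0.006, 0.999, -0.035], [-0.005, -0.035, -0.999], [-1.0, 0.006, 0.004]]
contact_force: [0.5, -1.6, 0.6]
opening: 0.0073
```

Call:
jog_arm --series '[[[0,0,0,0,0,0],[0,0,0,0,0,0]]]'

```text
clock: 12.48
tool_pos: [0.5485, -0.2992, 0.1248]
tool_rot: [[0.005, 0.999, -0.035], [-0.004, -0.035, -0.999], [-1.0, 0.006, 0.004]]
contact_force: [-0.9, 0.5, -1.0]
opening: 0.0
```

```bash
python3 - <<'E'
from h import *
st()
d=snap("wrist","w10")
crop(d,"w10a",220,170,420,400,2.6)
E
```

```text
t 12.48 pos [ 0.5485 -0.2992  0.1248] yaw_z deg -92.02 tilt [0.0056 0.004 ] F [-0.9  0.5 -1. ] open 0.0 q [-0.57  0.48  1.56 -0.    1.09 -0.53]
```

View pics/w10a.png

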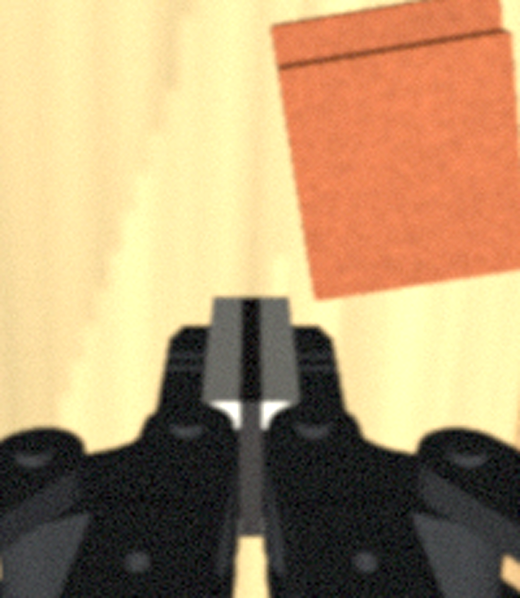

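View pics/w10.png

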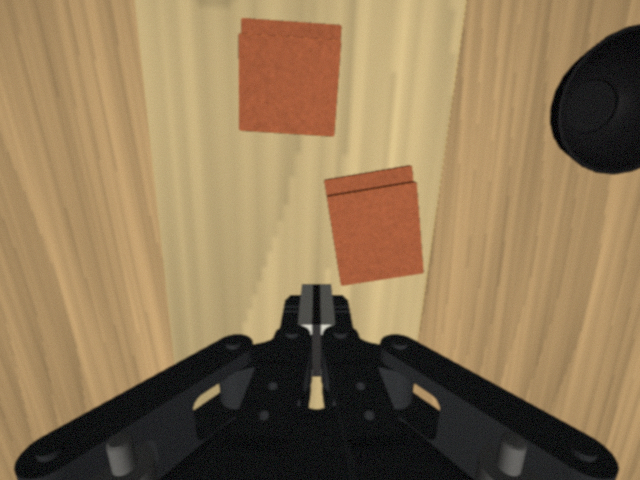

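```bash
python3 - <<'E'
from h import *
d=load("wrist")
crop(d,"w10b",310,160,440,300,4.2)
E
```

```text
(no output)
```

View pics/w10b.png

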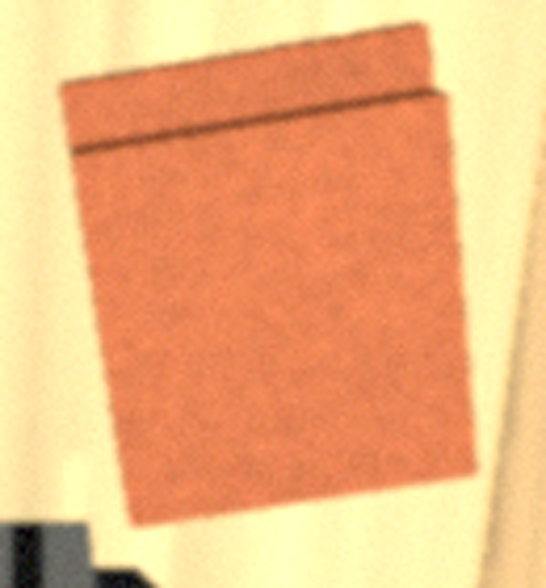

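```bash
python3 - <<'E'
from tiles import *
d=load("wrist")
A=lambda u,v:(310+u/4.2,160+v/4.2)
m=face(d,[A(134,525),A(74,155),A(447,97),A(476,472)])
go(np.append(m,.1),-90+8)
E
```

```text
face centre [ 0.591  -0.2938] L 0.0645 W 0.0586 yaw 7.55 7.17
t 12.53 pos [ 0.5475 -0.2987  0.1234] yaw_z deg -92.02 tilt [0.0031 0.0025] F [-0.2 -0.3 -0. ] open -0.0002 q [-0.57  0.48  1.56 -0.    1.09 -0.53]
shift [23.5 43.2 -6.4] turn units [-2.    0.03 -0.03] shift if turned first [23.4 43.7  1.3]
```

Call:
jog_arm --series '[[[0,0,0,-0.94,0.03,-0.03],[0,0,0,-0.94,0,0],[10,21.8,1,0,0,0],[13,21.8,0.8,0,0,0],[0,0,0,0,0,0]]]' --jaw -1

```text
clock: 12.95
tool_pos: [0.5929, -0.2938, 0.0961]
tool_rot: [[-0.002, 0.992, 0.129], [0.003, 0.129, -0.992], [-1.0, -0.001, -0.003]]
contact_force: [0.4, -0.1, 0.2]
opening: 0.0606
```

Call:
jog_arm --series '[[[0,0,0,0,0,0],[0,0,0,0,0,0],[0,0,0,0,0,0]]]'

```text
clock: 13.2
tool_pos: [0.5898, -0.2945, 0.0992]
tool_rot: [[-0.003, 0.992, 0.128], [0.001, 0.128, -0.992], [-1.0, -0.002, -0.002]]
contact_force: [-0.9, -0.2, 0.0]
opening: 0.0857
```

```bash
python3 - <<'E'
from h import *
st()
d=snap("wrist","w11")
crop(d,"w11a",230,90,410,340,2.4)
E
```

```text
t 13.2 pos [ 0.5898 -0.2945  0.0992] yaw_z deg -82.62 tilt [-0.0023 -0.0018] F [-0.9 -0.2  0. ] open 0.0857 q [-0.53  0.56  1.5   0.    1.09 -0.66]
```

View pics/w11a.png

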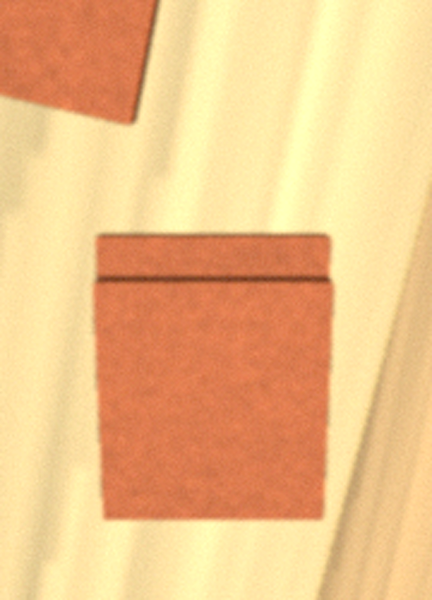

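```bash
python3 - <<'E'
from tiles import *
d=load("wrist")
A=lambda u,v:(230+u/2.4,90+v/2.4)
m=face(d,[A(104,519),A(95,282),A(331,281),A(323,519)])
go(np.append(m,.024),-82.4)
E
```

```text
face centre [ 0.5909 -0.2938] L 0.0652 W 0.0586 yaw 7.63 7.53
t 13.25 pos [ 0.5899 -0.2947  0.0996] yaw_z deg -82.63 tilt [-0.0017 -0.0013] F [-0.4  0.1  0.8] open 0.0853 q [-0.53  0.55  1.5   0.    1.09 -0.66]
shift [75.6  1.2 -0.7] turn units [-0.05 -0.02  0.02] shift if turned first [75.6  1.1 -0.8]
```

Call:
jog_arm --series '[[[20,1.2,-0.7,-0.05,-0.02,0.02],[20,0,0,0,0,0],[15,0,0,0,0,0],[10,0,0,0,0,0],[5,0,0,0,0,0]]]'

```text
clock: 13.67
tool_pos: [0.5908, -0.2936, 0.0285]
tool_rot: [[-0.001, 0.991, 0.132], [0.0, 0.132, -0.991], [-1.0, -0.001, -0.0]]
contact_force: [-0.4, -0.3, -0.5]
opening: 0.0852
```

Call:
jog_arm --series '[[[3,0,0,0,0,0],[1,0,0,0,0,0],[0,0,0,0,0,0]]]'

```text
clock: 13.92
tool_pos: [0.5924, -0.2942, 0.0262]
tool_rot: [[0.002, 0.991, 0.133], [-0.001, 0.133, -0.991], [-1.0, 0.002, 0.001]]
contact_force: [0.1, 0.3, -1.2]
opening: 0.0856
```

Call:
jog_arm --series '[[[0,0,0,0,0,0],[0,0,0,0,0,0],[0,0,0,0,0,0],[0,0,0,0,0,0],[0,0,0,0,0,0]]]' --jaw 1

```text
clock: 14.33
tool_pos: [0.5928, -0.2943, 0.0269]
tool_rot: [[0.003, 0.991, 0.133], [-0.002, 0.133, -0.991], [-1.0, 0.003, 0.002]]
contact_force: [-0.3, 0.2, 6.2]
opening: 0.0586
```

Call:
jog_arm --series '[[[-2,0,0,0,0,0],[-3,0,0,0,0,0],[-5,0,0,0,0,0]]]'

```text
clock: 14.58
tool_pos: [0.5912, -0.2934, 0.0351]
tool_rot: [[-0.001, 0.991, 0.133], [0.0, 0.133, -0.991], [-1.0, -0.001, -0.0]]
contact_force: [0.9, -0.3, -1.5]
opening: 0.0588
```

Call:
jog_arm --series '[[[-20,0,0,0,0,0],[-30,0,0,0,0,0],[-25,0,0,0,0,0],[-10,0,0,0,0,0],[0,0,0,0,0,0]]]'

```text
clock: 15.0
tool_pos: [0.5938, -0.2949, 0.1239]
tool_rot: [[0.007, 0.991, 0.133], [-0.004, 0.133, -0.991], [-1.0, 0.006, 0.005]]
contact_force: [1.3, 0.9, -1.1]
opening: 0.0586
```

Call:
jog_arm --series '[[[0,0,0,0,0,0],[0,0,0,0,0,0]]]'

```text
clock: 15.17
tool_pos: [0.5907, -0.2931, 0.119]
tool_rot: [[-0.002, 0.991, 0.133], [0.001, 0.133, -0.991], [-1.0, -0.001, -0.001]]
contact_force: [-0.1, 0.3, -2.5]
opening: 0.0583
```

```bash
python3 - <<'E'
from h import *
go([*jw(-3,-12),.11],-94.34)
d=snap("wrist","w12")
crop(d,"w12a",210,170,430,400,2.6)
E
```

```text
t 15.17 pos [ 0.5907 -0.2931  0.119 ] yaw_z deg -82.36 tilt [-0.0015 -0.001 ] F [-0.1  0.3 -2.5] open 0.0583 q [-0.52  0.53  1.48 -0.    1.13 -0.66]
shift [   9.4   39.  -416.4] turn units [ 2.4  -0.01  0.02] shift if turned first [   9.   -48.3 -415.4]
```

View pics/w12a.png

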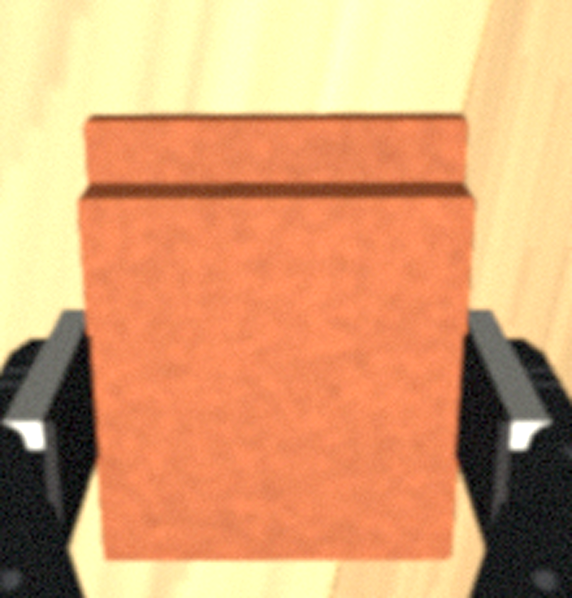

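```bash
python3 - <<'E'
from tiles import *
d=load("wrist")
A=lambda u,v:(210+u/2.6,170+v/2.6)
c=intool(d,[A(80,198),A(473,198),A(450,558),A(107,558)],.001)*1000
print(c.round(1),c.mean(0))
c=intool(d,[A(88,117),A(466,117)],.009)*1000; print(c)
E
```

```text
[[-29.5 -33.3]
 [ 29.  -33.3]
 [ 29.4  31.5]
 [-29.1  31.5]] [-0.06955506 -0.92039774]
[[-29.25763651 -43.77789184]
 [ 28.94203944 -43.7616476 ]]
```

```bash
python3 - <<'E'
from h import *
gj(-3,-17.9,.119)
E
```

```text
t 15.22 pos [ 0.5906 -0.293   0.1186] yaw_z deg -82.36 tilt [-0.0021 -0.0015] F [-0.4  0.4 -1.5] open 0.0584 q [-0.52  0.53  1.48 -0.    1.13 -0.66]
shift [ 1.000e-01  3.790e+01 -4.105e+02] turn units [ 2.4  -0.01  0.03] shift if turned first [-4.000e-01 -4.810e+01 -4.095e+02]
```

Call:
jog_arm --series '[[[0,0,0,1.2,0,0.03],[0,0,0,1.2,0,0],[0,-4,-20,0,0,0],[0,-4,-38,0,0,0],[0,-4,-38,0,0,0]]]'

```text
clock: 15.63
tool_pos: [0.5861, -0.1971, 0.1184]
tool_rot: [[0.001, 0.997, -0.079], [0.001, -0.079, -0.997], [-1.0, 0.001, -0.001]]
contact_force: [0.1, 0.5, -1.5]
opening: 0.0587
```

Call:
jog_arm --series '[[[0,-4,-38,0,0,0],[0,-4,-38,0,0,0],[0,-4,-38,0,0,0],[0,-4,-38,0,0,0],[0,-4,-38,0,0,0]]]'

```text
clock: 16.05
tool_pos: [0.5802, -0.0044, 0.1186]
tool_rot: [[0.0, 0.997, -0.076], [-0.0, -0.076, -0.997], [-1.0, 0.0, 0.0]]
contact_force: [0.2, 0.8, -1.3]
opening: 0.0581
```

Call:
jog_arm --series '[[[0,-4,-38,0,0,0],[0,-4,-38,0,0,0],[0,-4,-30,0,0,0],[0,-4,-17,0,0,0],[0,0,0,0,0,0]]]'

```text
clock: 16.47
tool_pos: [0.5733, 0.1214, 0.1185]
tool_rot: [[-0.0, 0.997, -0.072], [0.001, -0.072, -0.997], [-1.0, -0.0, -0.001]]
contact_force: [0.5, -0.5, -1.1]
opening: 0.0583
```

Call:
jog_arm --series '[[[20,0,0,0,0,0],[20,0,0,0,0,0],[15,0,0,0,0,0],[0,0,0,0,0,0],[0,0,0,0,0,0]]]'

```text
clock: 16.88
tool_pos: [0.574, 0.1166, 0.0636]
tool_rot: [[-0.001, 0.997, -0.077], [-0.001, -0.077, -0.997], [-1.0, -0.001, 0.001]]
contact_force: [-0.2, -0.8, -1.2]
opening: 0.0581
```

```bash
python3 - <<'E'
from h import *
gj(-3,-17.9,.041)
d=snap("wrist","w13")
E
```

```text
t 16.88 pos [0.574  0.1166 0.0636] yaw_z deg -94.39 tilt [-0.0007  0.0014] F [-0.2 -0.8 -1.2] open 0.0581 q [ 0.13  0.52  1.7  -0.    0.92  0.21]
shift [22.6 -0.6 -2.2] turn units [-0.01  0.02  0.01] shift if turned first [22.6 -0.6 -2.2]
```

View pics/w13.png

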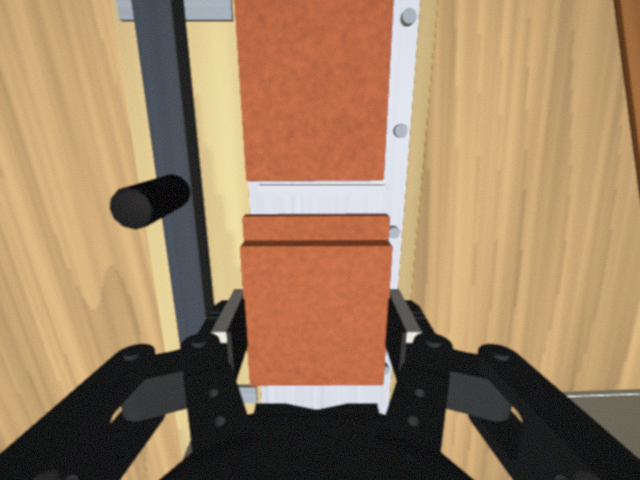

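```bash
python3 - <<'E'
from tiles import *
d=load("wrist"); s=manip.observe()
J=lambda p,z:((atz(d,*p,z)[:2]-JO)@JR*1000).round(1)
crop(d,"w13a",220,165,420,260,3.9)
print("rib",J((260,185),.026),J((385,184.5),.026)); print("pegs",J((394,231),.031),J((386,369),.031),J((400,130),.031))
print("long end",J((246,180),.040),J((385,180),.040))
for u,v in [(245,215),(389,214)]:
    yz=intool(d,[(u,v)],.009)[0]; q=np.array(s["tool_pos"])+np.array(s["tool_rot"])@np.array([.009,*yz]); print("lip",((q[:2]-JO)@JR*1000).round(1))
E
```

```text
rib [-29.2  31.4] [30.  31.5]
pegs [34.6 10.1] [ 35.5 -68.6] [34.1 56.1]
long end [-32.8  35.6] [27.  35.5]
lip [-30.   23.9]
lip [27.6 24.3]
```

View pics/w13a.png

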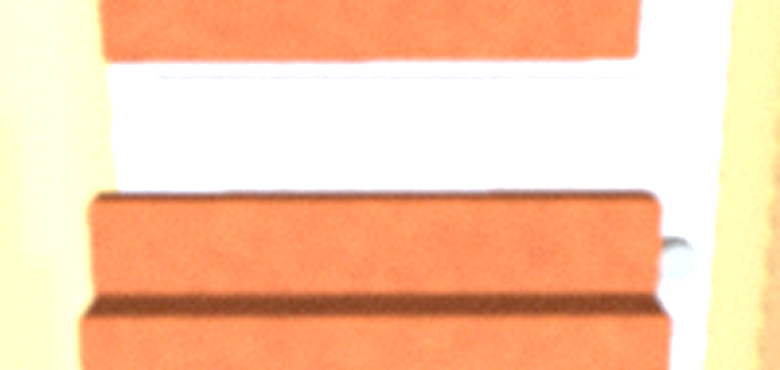

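Call:
jog_arm --series '[[[8,-0.6,-2.1,0,0.02,0],[8,0,0,0,0,0],[4,0,0,0,0,0],[0,0,0,0,0,0]]]'

```text
clock: 17.27
tool_pos: [0.5742, 0.1196, 0.0445]
tool_rot: [[0.002, 0.997, -0.076], [0.001, -0.076, -0.997], [-1.0, 0.002, -0.001]]
contact_force: [1.2, 0.7, -1.7]
opening: 0.0585
```

```bash
python3 - <<'E'
from h import *
gj(-3,-17.9,.041)
E
```

```text
t 17.27 pos [0.5742 0.1196 0.0445] yaw_z deg -94.36 tilt [ 0.002  -0.0011] F [ 1.2  0.7 -1.7] open 0.0585 q [0.13 0.54 1.72 0.   0.88 0.21]
shift [ 3.5 -0.6  0.8] turn units [-0.   -0.01 -0.02] shift if turned first [ 3.5 -0.6  0.8]
```

Call:
jog_arm --series '[[[1.5,-0.6,0.8,0,0,0],[1,0,0,0,0,0],[1,0,0,0,0,0],[0,0,0,0,0,0]]]'

```text
clock: 17.6
tool_pos: [0.5744, 0.119, 0.0419]
tool_rot: [[0.004, 0.997, -0.076], [0.001, -0.076, -0.997], [-1.0, 0.004, -0.002]]
contact_force: [0.9, -0.5, -0.7]
opening: 0.0584
```

Call:
jog_arm --series '[[[0.7,0,0,0,0,0],[0,0,0,0,0,0]]]'

```text
clock: 17.77
tool_pos: [0.5744, 0.1191, 0.0413]
tool_rot: [[0.004, 0.997, -0.076], [0.001, -0.076, -0.997], [-1.0, 0.004, -0.002]]
contact_force: [0.4, -0.4, -1.5]
opening: 0.0586
```

Call:
jog_arm --series '[[[1,0,0,0,0,0],[0,0,0,0,0,0]]]'

```text
clock: 17.93
tool_pos: [0.5745, 0.1191, 0.0406]
tool_rot: [[0.004, 0.997, -0.076], [0.001, -0.076, -0.997], [-1.0, 0.004, -0.002]]
contact_force: [-1.1, -0.0, 4.3]
opening: 0.0582
```

Call:
jog_arm --series '[[[0,0,0,0,0,0],[0,0,0,0,0,0],[0,0,0,0,0,0]]]' --jaw -0.8

```text
clock: 18.18
tool_pos: [0.5745, 0.119, 0.0402]
tool_rot: [[0.004, 0.997, -0.076], [0.001, -0.076, -0.997], [-1.0, 0.004, -0.002]]
contact_force: [-1.0, 0.2, -0.3]
opening: 0.0767
```

Call:
jog_arm --series '[[[-10,0,0,0,0,0],[-25,0,0,0,0,0],[-35,0,0,0,0,0],[-10,0,0,0,0,0],[0,0,0,0,0,0]]]'

```text
clock: 18.6
tool_pos: [0.5769, 0.1193, 0.1243]
tool_rot: [[0.012, 0.997, -0.076], [0.002, -0.076, -0.997], [-1.0, 0.012, -0.003]]
contact_force: [1.0, 0.2, -0.6]
opening: 0.0771
```

```bash
python3 - <<'E'
from h import *
st()
d=snap("wrist","w14")
P=cloud(d)
for v in range(170,380,15): print(v,P[v,310].round(4))
go([.5357,-.1976,.11],-95)
E
```

```text
t 18.6 pos [0.5769 0.1193 0.1243] yaw_z deg -94.36 tilt [ 0.0118 -0.0032] F [ 1.   0.2 -0.6] open 0.0771 q [0.13 0.44 1.65 0.   1.04 0.21]
170 [0.5781 0.1733 0.0405]
185 [0.5771 0.1621 0.0251]
200 [0.5765 0.1535 0.0324]
215 [0.5758 0.1454 0.0397]
230 [0.5808 0.1941 0.2479]
245 [0.5742 0.1255 0.0395]
260 [0.5734 0.115  0.0389]
275 [0.5725 0.1047 0.0398]
290 [0.5716 0.0931 0.0384]
305 [0.57   0.0751 0.0258]
320 [0.5691 0.063  0.0262]
335 [0.568  0.0499 0.0254]
350 [0.5669 0.0367 0.0253]
365 [0.5658 0.0236 0.0259]
t 18.65 pos [0.5754 0.1191 0.1222] yaw_z deg -94.36 tilt [ 0.0081 -0.0025] F [ 0.3 -0.4 -0.3] open 0.0767 q [0.13 0.44 1.65 0.   1.04 0.21]
shift [ 11.3 -15.6 318.8] turn units [ 0.13 -0.03 -0.09] shift if turned first [ 12.2 -11.9 319. ]
```

View pics/w14.png

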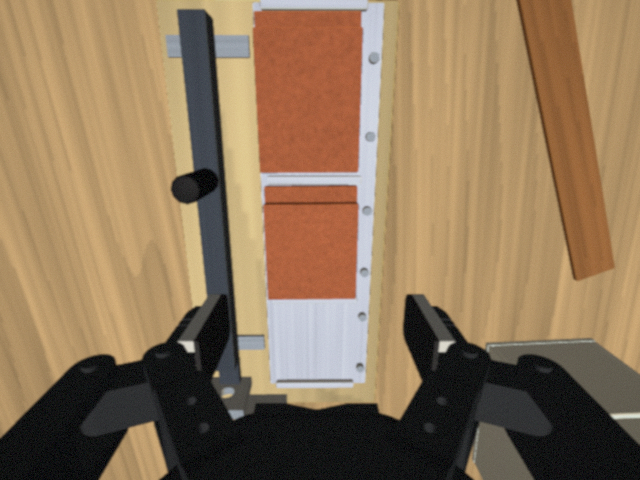

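Call:
jog_arm --series '[[[0,0,0,0.13,-0.03,-0.08],[0,-1.5,20,0,0,0],[0,-1.5,38,0,0,0],[0,-1.5,40,0,0,0],[0,-1.5,40,0,0,0]]]' --jaw -1

```text
clock: 19.07
tool_pos: [0.5543, -0.0187, 0.1183]
tool_rot: [[-0.008, 0.996, -0.086], [-0.0, -0.086, -0.996], [-1.0, -0.007, 0.001]]
contact_force: [1.4, -0.8, -0.1]
opening: 0.0854
```

Call:
jog_arm --series '[[[0,-1.5,40,0,0,0],[0,-1.5,40,0,0,0],[0,-1.5,40,0,0,0],[0,-1.5,38,0,0,0],[6,0,23,0,0,0]]]'

```text
clock: 19.48
tool_pos: [0.533, -0.2014, 0.1135]
tool_rot: [[-0.005, 0.996, -0.09], [-0.001, -0.09, -0.996], [-1.0, -0.005, 0.002]]
contact_force: [1.6, 1.1, -0.6]
opening: 0.0855
```

Call:
jog_arm --series '[[[5,0,0,0,0,0],[0,0,0,0,0,0],[0,0,0,0,0,0],[0,0,0,0,0,0]]]'

```text
clock: 19.82
tool_pos: [0.5336, -0.1963, 0.1086]
tool_rot: [[-0.006, 0.996, -0.087], [0.001, -0.087, -0.996], [-1.0, -0.006, -0.0]]
contact_force: [0.0, 0.5, 0.5]
opening: 0.0855
```

```bash
python3 - <<'E'
from h import *
st()
d=snap("wrist","w15")
crop(d,"w15a",220,90,420,340,2.4)
E
```

```text
t 19.82 pos [ 0.5336 -0.1963  0.1086] yaw_z deg -94.96 tilt [-0.0057 -0.0002] F [0.  0.5 0.5] open 0.0855 q [-0.43  0.44  1.7  -0.    1.01 -0.34]
```

View pics/w15a.png

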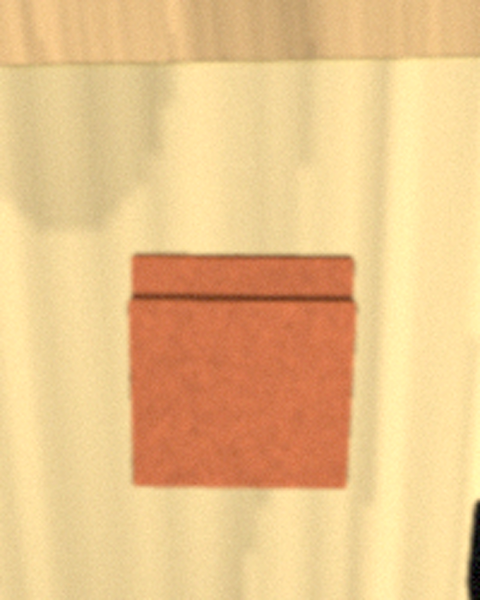

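```bash
python3 - <<'E'
from tiles import *
d=load("wrist")
A=lambda u,v:(220+u/2.4,90+v/2.4)
m=face(d,[A(134,487),A(129,300),A(355,302),A(346,488)])
go(np.append(m,.0275),-94.9)
E
```

```text
face centre [ 0.5356 -0.1973] L 0.0534 W 0.0589 yaw -5.33 -5.27
t 19.87 pos [ 0.534  -0.1963  0.109 ] yaw_z deg -94.93 tilt [-0.0047  0.0003] F [ 0.7  0.1 -0.1] open 0.0852 q [-0.43  0.44  1.7  -0.    1.01 -0.34]
shift [81.5  2.1  0.9] turn units [-0.01  0.    0.05] shift if turned first [81.5  1.7  0.9]
```

Call:
jog_arm --series '[[[20,2,0.9,0.05,0,0.05],[22,0,0,0,0,0],[20,0,0,0,0,0],[12,0,0,0,0,0],[5,0,0,0,0,0]]]'

```text
clock: 20.28
tool_pos: [0.5351, -0.197, 0.0289]
tool_rot: [[-0.002, 0.996, -0.09], [0.0, -0.09, -0.996], [-1.0, -0.002, -0.0]]
contact_force: [-0.2, 0.0, 0.2]
opening: 0.0851
```

Call:
jog_arm --series '[[[2,0,0,0,0,0],[0,0,0,0,0,0],[0,0,0,0,0,0]]]'

```text
clock: 20.53
tool_pos: [0.5369, -0.1988, 0.0294]
tool_rot: [[0.002, 0.996, -0.091], [-0.002, -0.091, -0.996], [-1.0, 0.003, 0.002]]
contact_force: [0.2, 0.7, -0.1]
opening: 0.0851
```

Call:
jog_arm --series '[[[0,0,0,0,0,0],[0,0,0,0,0,0],[0,0,0,0,0,0],[0,0,0,0,0,0],[0,0,0,0,0,0]]]' --jaw 1

```text
clock: 20.95
tool_pos: [0.5368, -0.1993, 0.0299]
tool_rot: [[0.003, 0.996, -0.092], [-0.002, -0.092, -0.996], [-1.0, 0.003, 0.002]]
contact_force: [-0.6, -0.1, 5.4]
opening: 0.0584
```

Call:
jog_arm --series '[[[-2,0,0,0,0,0],[-3,0,0,0,0,0],[-5,0,0,0,0,0]]]'

```text
clock: 21.2
tool_pos: [0.5356, -0.1988, 0.0385]
tool_rot: [[0.0, 0.996, -0.092], [-0.001, -0.092, -0.996], [-1.0, 0.0, 0.001]]
contact_force: [-0.1, -0.5, -1.7]
opening: 0.0582
```

Call:
jog_arm --series '[[[-20,0,0,0,0,0],[-30,0,0,0,0,0],[-25,0,0,0,0,0],[-8,0,0,0,0,0],[0,0,0,0,0,0]]]'

```text
clock: 21.62
tool_pos: [0.5378, -0.1997, 0.1243]
tool_rot: [[0.006, 0.996, -0.092], [-0.004, -0.092, -0.996], [-1.0, 0.007, 0.003]]
contact_force: [0.3, 0.2, -1.5]
opening: 0.0582
```

Call:
jog_arm --series '[[[0,0,0,0,0,0],[0,0,0,0,0,0]]]'

```text
clock: 21.78
tool_pos: [0.5348, -0.1984, 0.1202]
tool_rot: [[-0.002, 0.996, -0.092], [-0.0, -0.092, -0.996], [-1.0, -0.002, 0.0]]
contact_force: [-0.6, -0.0, -1.3]
opening: 0.0582
```

```bash
python3 - <<'E'
from h import *
st()
d=snap("wrist","w16")
crop(d,"w16a",210,170,430,400,2.6)
E
```

```text
t 21.78 pos [ 0.5348 -0.1984  0.1202] yaw_z deg -95.27 tilt [-0.0016  0.0002] F [-0.6 -0.  -1.3] open 0.0582 q [-0.43  0.43  1.68 -0.    1.03 -0.34]
```

View pics/w16a.png

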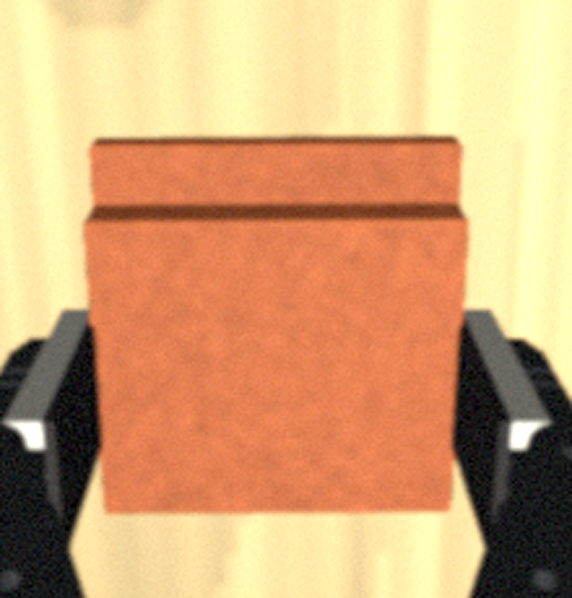

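```bash
python3 - <<'E'
from tiles import *
d=load("wrist")
A=lambda u,v:(210+u/2.6,170+v/2.6)
c=intool(d,[A(86,218),A(467,218),A(451,511),A(106,511)],.0039)*1000
print(c.round(1),c.mean(0))
c=intool(d,[A(92,140),A(461,140)],.0119)*1000; print(c)
z=(c[:,1].mean()+32 + (intool(d,[A(280,511)],.0039)[0,1]*1000-32))/2; print("origin z",z)
gj(-3,-90+z,.12)
E
```

```text
[[-29.4 -29. ]
 [ 29.  -29. ]
 [ 29.7  24.3]
 [-29.4  24.3]] [ 2.36432829e-03 -2.36699260e+00]
[[-29.42382724 -39.27129548]
 [ 29.09520876 -39.25743564]]
origin z -7.485868327726502
t 21.83 pos [ 0.5347 -0.1983  0.1199] yaw_z deg -95.27 tilt [-0.0022 -0.    ] F [-0.6 -0.4 -1.5] open 0.0587 q [-0.43  0.43  1.68 -0.    1.03 -0.34]
shift [-1.000e-01  1.090e+01 -2.398e+02] turn units [-0.19 -0.    0.03] shift if turned first [-1.000e-01  1.480e+01 -2.396e+02]
```

Call:
jog_arm --series '[[[0,0,0,-0.19,0,0.02],[0,1.85,-20,0,0,0],[0,1.85,-38,0,0,0],[0,1.85,-38,0,0,0],[0,1.85,-38,0,0,0]]]'

```text
clock: 22.25
tool_pos: [0.5528, -0.0648, 0.1201]
tool_rot: [[0.001, 0.997, -0.076], [-0.001, -0.076, -0.997], [-1.0, 0.001, 0.001]]
contact_force: [0.1, 0.0, -1.0]
opening: 0.0584
```

Call:
jog_arm --series '[[[0,1.85,-38,0,0,0],[0,1.85,-38,0,0,0],[0,1.85,-20,0,0,0],[0,1.85,-9.6,0,0,0],[0,0,0,0,0,0]]]'

```text
clock: 22.67
tool_pos: [0.5688, 0.0408, 0.1204]
tool_rot: [[0.002, 0.997, -0.072], [-0.001, -0.072, -0.997], [-1.0, 0.002, 0.001]]
contact_force: [0.3, -0.1, -1.8]
opening: 0.0583
```

Call:
jog_arm --series '[[[20,0,0,0,0,0],[20,0,0,0,0,0],[13,0,0,0,0,0],[0,0,0,0,0,0],[0,0,0,0,0,0]]]'

```text
clock: 23.08
tool_pos: [0.568, 0.0373, 0.0673]
tool_rot: [[-0.0, 0.997, -0.077], [-0.002, -0.077, -0.997], [-1.0, -0.0, 0.002]]
contact_force: [-0.3, 0.3, -1.6]
opening: 0.0584
```

```bash
python3 - <<'E'
from tiles import *
gj(-3,-97.5,.0439)
s=manip.observe()
d=snap("wrist","w17")
for u,v in [(245,224),(387,224)]:
    yz=intool(d,[(u,v)],.0119)[0]; q=np.array(s["tool_pos"])+np.array(s["tool_rot"])@np.array([.0119,*yz]); print("lip",((q[:2]-JO)@JR*1000).round(1))
E
```

```text
t 23.08 pos [0.568  0.0373 0.0673] yaw_z deg -94.39 tilt [-0.0001  0.0019] F [-0.3  0.3 -1.6] open 0.0584 q [-0.01  0.49  1.74 -0.    0.91  0.07]
shift [23.4 -0.7 -2.2] turn units [-0.01  0.02  0.  ] shift if turned first [23.4 -0.7 -2.2]
lip [-31.9 -60.5]
lip [ 26.7 -60.5]
```

View pics/w17.png

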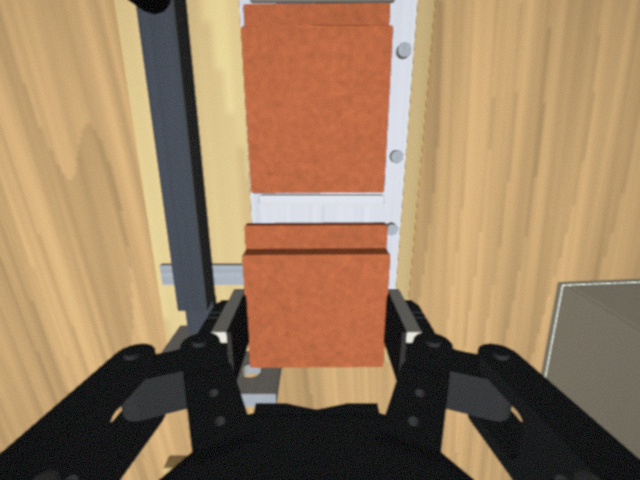

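Call:
jog_arm --series '[[[8,-0.7,-2.1,0,0.02,0],[8,0,0,0,0,0],[4,0,0,0,0,0],[0,0,0,0,0,0]]]'

```text
clock: 23.47
tool_pos: [0.5685, 0.0408, 0.0479]
tool_rot: [[0.003, 0.997, -0.075], [0.0, -0.075, -0.997], [-1.0, 0.003, -0.0]]
contact_force: [-0.9, -1.3, 1.8]
opening: 0.058
```

```bash
python3 - <<'E'
from h import *
gj(-3,-97.5,.0439)
E
```

```text
t 23.47 pos [0.5685 0.0408 0.0479] yaw_z deg -94.3 tilt [ 0.0028 -0.0003] F [-0.9 -1.3  1.8] open 0.058 q [-0.    0.52  1.76  0.    0.86  0.07]
shift [ 4.  -0.9  1.3] turn units [ 0.01 -0.   -0.03] shift if turned first [ 4.  -0.8  1.3]
```

Call:
jog_arm --series '[[[-1,-0.8,1.3,0,0,-0.03],[0,0,0,0,0,0],[1,0,0,0,0,0],[1,0,0,0,0,0],[0,0,0,0,0,0]]]'

```text
clock: 23.88
tool_pos: [0.5673, 0.0398, 0.0471]
tool_rot: [[-0.0, 0.997, -0.075], [0.001, -0.075, -0.997], [-1.0, -0.0, -0.001]]
contact_force: [-0.9, -0.1, -1.1]
opening: 0.0582
```

```bash
python3 - <<'E'
from h import *
gj(-3,-97.5,.0439)
E
```

```text
t 23.88 pos [0.5673 0.0398 0.0471] yaw_z deg -94.31 tilt [-0.0002 -0.0006] F [-0.9 -0.1 -1.1] open 0.0582 q [-0.    0.52  1.76  0.    0.86  0.07]
shift [3.2 0.3 0.3] turn units [ 0.01 -0.01  0.  ] shift if turned first [3.2 0.3 0.3]
```

Call:
jog_arm --series '[[[1.5,0.3,0.3,0,0,0],[1,0,0,0,0,0],[0.7,0,0,0,0,0],[0,0,0,0,0,0]]]'

```text
clock: 24.22
tool_pos: [0.5678, 0.0395, 0.044]
tool_rot: [[0.0, 0.997, -0.075], [0.001, -0.075, -0.997], [-1.0, 0.0, -0.001]]
contact_force: [-0.0, -0.6, -1.0]
opening: 0.0581
```

Call:
jog_arm --series '[[[1,0,0,0,0,0],[0,0,0,0,0,0]]]'

```text
clock: 24.38
tool_pos: [0.5678, 0.0395, 0.0433]
tool_rot: [[0.0, 0.997, -0.075], [0.001, -0.075, -0.997], [-1.0, 0.0, -0.001]]
contact_force: [-2.1, -1.0, 3.3]
opening: 0.0584
```

Call:
jog_arm --series '[[[0,0,0,0,0,0],[0,0,0,0,0,0],[0,0,0,0,0,0]]]' --jaw -0.8

```text
clock: 24.63
tool_pos: [0.568, 0.0394, 0.0431]
tool_rot: [[0.0, 0.997, -0.075], [0.001, -0.075, -0.997], [-1.0, 0.0, -0.001]]
contact_force: [0.1, -0.1, -0.5]
opening: 0.0768
```

Call:
jog_arm --series '[[[-10,0,0,0,0,0],[-25,0,0,0,0,0],[-35,0,0,0,0,0],[-30,0,0,0,0,0],[-20,0,0,0,0,0]]]'

```text
clock: 25.05
tool_pos: [0.5691, 0.0394, 0.1669]
tool_rot: [[0.005, 0.997, -0.075], [0.001, -0.075, -0.997], [-1.0, 0.004, -0.001]]
contact_force: [0.6, 0.1, 0.1]
opening: 0.077
```

Call:
jog_arm --series '[[[0,0,-30,0,0,0],[0,0,-40,0,0,0],[0,0,-30,0,0,0],[0,0,0,0,0,0],[0,0,0,0,0,0]]]' --jaw 1

```text
clock: 25.47
tool_pos: [0.5753, 0.1406, 0.1639]
tool_rot: [[0.001, 0.997, -0.072], [0.001, -0.072, -0.997], [-1.0, 0.001, -0.001]]
contact_force: [0.2, 0.0, 0.3]
opening: 0.0163
```

Call:
jog_arm --series '[[[0,0,0,0,0,0],[0,0,0,0,0,0]]]'

```text
clock: 25.63
tool_pos: [0.575, 0.1381, 0.1633]
tool_rot: [[-0.0, 0.997, -0.076], [-0.0, -0.076, -0.997], [-1.0, -0.0, 0.0]]
contact_force: [0.7, 0.2, -0.1]
opening: 0.0001
```

```bash
python3 - <<'E'
from h import *
st()
d=snap("wrist","w18")
E
```

```text
t 25.63 pos [0.575  0.1381 0.1633] yaw_z deg -94.35 tilt [-0.0002  0.0001] F [ 0.7  0.2 -0.1] open 0.0001 q [ 0.16  0.41  1.59 -0.    1.15  0.24]
```

View pics/w18.png

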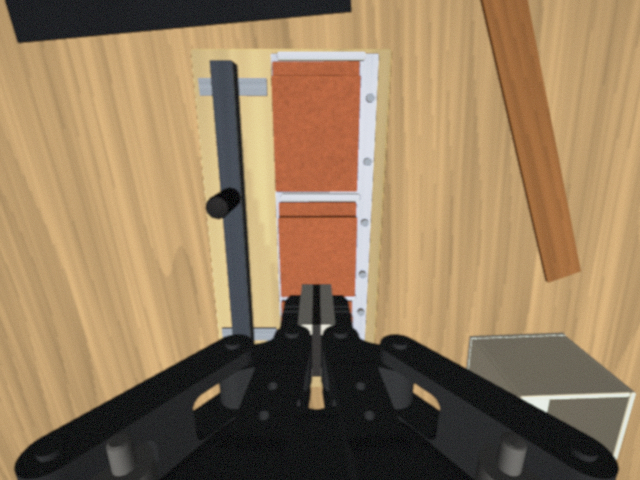

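```bash
python3 - <<'E'
from h import *
d=load("wrist")
p=atz(d,218,207,.07); print(p,((p[:2]-JO)@JR*1000))
gj(-105,31,.163); gj(-105,31,.054)
P=cloud(d)
for (u,v) in [(315,130),(315,200),(315,225),(310,280)]: print(P[v,u])
E
```

```text
[0.51337434 0.17178408 0.07      ] [-67.00931699  30.30310449]
t 25.68 pos [0.5751 0.1379 0.1632] yaw_z deg -94.38 tilt [-0.0002 -0.0001] F [ 0.1 -0.3  0.4] open -0.0002 q [0.16 0.41 1.59 0.   1.15 0.24]
shift [   0.2 -102.1  -29.7] turn units [-0.01 -0.    0.  ] shift if turned first [   0.2 -102.1  -29.8]
t 25.68 pos [0.5751 0.1379 0.1632] yaw_z deg -94.38 tilt [-0.0002 -0.0001] F [ 0.1 -0.3  0.4] open -0.0002 q [0.16 0.41 1.59 0.   1.15 0.24]
shift [ 109.2 -102.1  -29.7] turn units [-0.01 -0.    0.  ] shift if turned first [ 109.2 -102.1  -29.8]
[0.57988382 0.21480654 0.03858617]
[0.57594461 0.16394289 0.03021604]
[0.57461922 0.14646034 0.03861792]
[0.56721991 0.10200528 0.03960867]
```

Call:
jog_arm --series '[[[0,-34,-9.8,0,0,0],[0,-34,-9.8,0,0,0],[0,-34,-9.8,0,0,0],[30,0,0,0,0,0],[35,0,0,0,0,0]]]'

```text
clock: 26.1
tool_pos: [0.4762, 0.1763, 0.1004]
tool_rot: [[0.007, 0.997, -0.075], [0.002, -0.075, -0.997], [-1.0, 0.006, -0.003]]
contact_force: [1.7, -0.0, -0.5]
opening: 0.0001
```

Call:
jog_arm --series '[[[30,0,0,0,0,0],[12,0,0,0,0,0],[0,0,0,0,0,0],[0,0,0,0,0,0]]]'

```text
clock: 26.43
tool_pos: [0.4756, 0.1752, 0.0557]
tool_rot: [[-0.002, 0.997, -0.077], [-0.0, -0.077, -0.997], [-1.0, -0.002, 0.0]]
contact_force: [0.4, -1.0, -0.4]
opening: 0.0
```

Call:
jog_arm --series '[[[0,5,0,0,0,0],[0,5,0,0,0,0],[0,3,0,0,0,0],[0,3,0,0,0,0]]]'

```text
clock: 26.77
tool_pos: [0.4923, 0.175, 0.0572]
tool_rot: [[0.001, 0.997, -0.076], [0.001, -0.076, -0.997], [-1.0, 0.001, -0.001]]
contact_force: [-3.0, 0.9, 2.9]
opening: 0.0
```

```bash
python3 - <<'E'
from h import *
gj(-105,30.5,.054)
d=snap("wrist","w19")
E
```

```text
t 26.77 pos [0.4923 0.175  0.0572] yaw_z deg -94.34 tilt [ 0.0006 -0.0013] F [-3.   0.9  2.9] open 0.0 q [0.26 0.46 1.85 0.   0.83 0.34]
shift [  3.2 -16.7   1.5] turn units [-0.   -0.01 -0.01] shift if turned first [  3.2 -16.7   1.4]
```

View pics/w19.png

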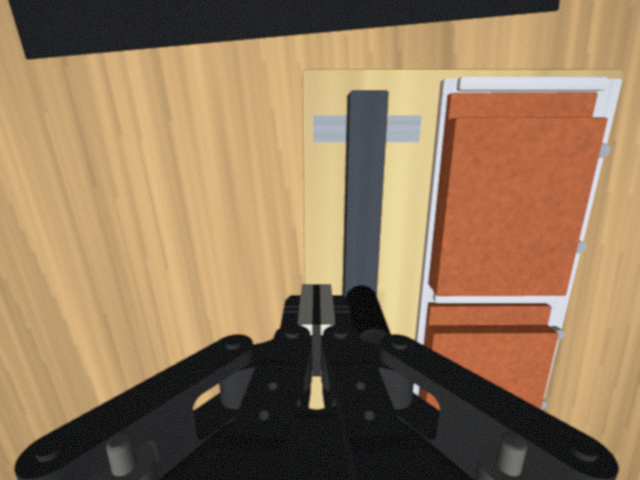

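Call:
jog_arm --series '[[[0,4,0,0,0,0],[0,4,0,0,0,0],[0,4,0,0,0,0],[0,4,0,0,0,0],[0,4,0,0,0,0]]]'

```text
clock: 27.23
tool_pos: [0.5119, 0.1734, 0.0562]
tool_rot: [[-0.0, 0.997, -0.075], [0.0, -0.075, -0.997], [-1.0, -0.0, -0.0]]
contact_force: [-3.5, -0.9, 2.7]
opening: -0.0001
```

Call:
jog_arm --series '[[[0,2,0,0,0,0],[0,2,0,0,0,0],[0,1,0,0,0,0],[0,0,0,0,0,0]]]'

```text
clock: 27.57
tool_pos: [0.5172, 0.173, 0.0561]
tool_rot: [[0.001, 0.997, -0.075], [0.001, -0.075, -0.997], [-1.0, 0.001, -0.001]]
contact_force: [-2.5, -0.4, 0.6]
opening: 0.0001
```

```bash
python3 - <<'E'
from h import *
gj(-105,30.5,.054)
d=snap("wrist","w20")
E
```

```text
t 27.57 pos [0.5172 0.173  0.0561] yaw_z deg -94.32 tilt [ 0.0006 -0.0006] F [-2.5 -0.4  0.6] open 0.0001 q [0.25 0.48 1.8  0.   0.85 0.32]
shift [  2.1 -41.7   1.3] turn units [ 0.   -0.01 -0.01] shift if turned first [  2.1 -41.7   1.3]
```

View pics/w20.png

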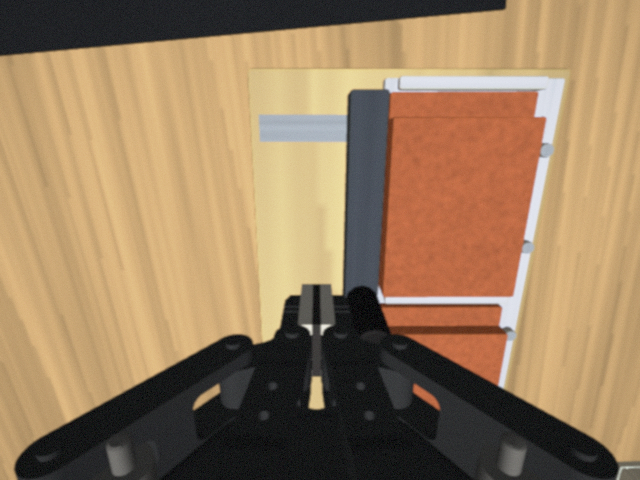

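Nearly at the tiles. Continue pushing gently until the force rises.

Call:
jog_arm --series '[[[0,1,0,0,0,0],[0,1,0,0,0,0],[0,0,0,0,0,0]]]'

```text
clock: 27.87
tool_pos: [0.5182, 0.1729, 0.0561]
tool_rot: [[-0.001, 0.997, -0.075], [0.0, -0.075, -0.997], [-1.0, -0.001, -0.0]]
contact_force: [-3.6, -0.8, 2.6]
opening: -0.0001
```

Call:
jog_arm --series '[[[0,1,0,0,0,0],[0,1,0,0,0,0],[0,0,0,0,0,0]]]'

```text
clock: 28.12
tool_pos: [0.5195, 0.1728, 0.0561]
tool_rot: [[-0.002, 0.997, -0.075], [0.0, -0.075, -0.997], [-1.0, -0.002, -0.0]]
contact_force: [-6.6, 1.1, 3.7]
opening: 0.0
```

Call:
jog_arm --series '[[[0,1,0,0,0,0],[0,1,0,0,0,0],[0,0,0,0,0,0]]]'

```text
clock: 28.37
tool_pos: [0.5195, 0.1727, 0.056]
tool_rot: [[-0.006, 0.997, -0.076], [0.001, -0.076, -0.997], [-1.0, -0.006, -0.0]]
contact_force: [-10.3, 2.0, 6.0]
opening: -0.0004
```

Call:
jog_arm --series '[[[0,1,0,0,0,0],[0,1,0,0,0,0],[0,0,0,0,0,0]]]'

```text
clock: 28.62
tool_pos: [0.5196, 0.1727, 0.0559]
tool_rot: [[-0.009, 0.997, -0.076], [0.001, -0.076, -0.997], [-1.0, -0.009, 0.0]]
contact_force: [-13.8, 3.5, 8.7]
opening: -0.0
```

Call:
jog_arm --series '[[[0,-10,0,0,0,0.1],[0,-20,0,0,0,0],[-30,-10,0,0,0,0],[-40,0,0,0,0,0],[-40,20,0,0,0,0]]]'

```text
clock: 29.03
tool_pos: [0.4984, 0.1739, 0.1636]
tool_rot: [[0.004, 0.997, -0.074], [-0.001, -0.074, -0.997], [-1.0, 0.004, 0.001]]
contact_force: [1.0, -0.6, -1.0]
opening: 0.0
```

Call:
jog_arm --series '[[[0,20,0,0,0,0],[0,0,20,0,0,0],[0,0,20,0,0,0],[0,0,0,0,0,0],[0,0,0,0,0,0]]]'

```text
clock: 29.45
tool_pos: [0.5208, 0.1322, 0.1639]
tool_rot: [[0.012, 0.997, -0.077], [0.0, -0.077, -0.997], [-1.0, 0.012, -0.001]]
contact_force: [-0.1, -0.1, -0.6]
opening: -0.0001
```

```bash
python3 - <<'E'
from h import *
st()
d=snap("wrist","w21")
crop(d,"w21a",220,60,420,330,2.2)
E
```

```text
t 29.45 pos [0.5208 0.1322 0.1639] yaw_z deg -94.42 tilt [ 0.0117 -0.0013] F [-0.1 -0.1 -0.6] open -0.0001 q [ 0.17  0.33  1.71 -0.    1.09  0.25]
```

View pics/w21.png

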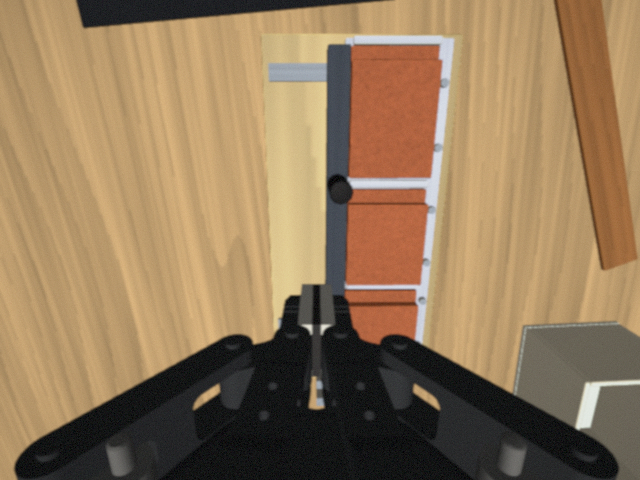

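```bash
python3 - <<'E'
from h import *
d=load("wrist")
J=lambda p,z:((atz(d,*p,z)[:2]-JO)@JR*1000).round(1)
A=lambda u,v:(220+u/2.2,60+v/2.2)
print("post",J((340,189),.07)); print("peg",J((445,83),.031),J((438,148),.031),J((431,210),.031),J((426,262),.031))
print("bar right edge",J((350,60),.031),J((349,150),.031),J((328,60),.031))
E
```

```text
post [-40.3  32. ]
peg [34.7 99.5] [34.4 55.7] [33.8  9.2] [ 34.  -33.9]
bar right edge [-32.  113.9] [-31.   54.4] [-47.  113.9]
```

View pics/w21a.png

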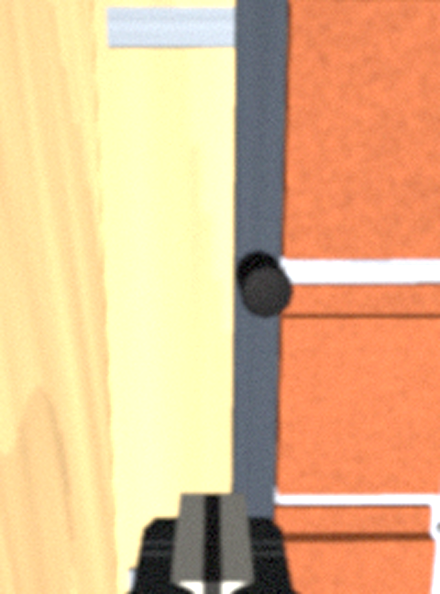

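```bash
python3 - <<'E'
from h import *
go([.424,.345,.12],-69)
E
```

```text
t 29.5 pos [0.5206 0.1327 0.1638] yaw_z deg -94.38 tilt [ 0.0113 -0.0015] F [ 0.2 -0.6  0.6] open -0.0 q [ 0.17  0.33  1.71 -0.    1.09  0.25]
shift [  42.9 -113.  -204.2] turn units [-5.08  0.01 -0.13] shift if turned first [  43.8  -14.1 -232.8]
```

Call:
jog_arm --series '[[[0,0,0,-1.27,0,-0.13],[0,0,0,-1.27,0,0],[0,0,0,-1.27,0,0],[0,0,0,-1.27,0,0],[0,-2,-25,0,0,0]]]' --jaw -1

```text
clock: 29.92
tool_pos: [0.5114, 0.1541, 0.1636]
tool_rot: [[0.001, 0.932, 0.363], [-0.001, 0.363, -0.932], [-1.0, 0.001, 0.001]]
contact_force: [-0.1, 0.8, 0.2]
opening: 0.0605
```

Call:
jog_arm --series '[[[0,-2,-40,0,0,0],[0,-2,-40,0,0,0],[10,-2,-40,0,0,0],[10,-2,-40,0,0,0],[10,-2,-30,0,0,0]]]'

```text
clock: 30.33
tool_pos: [0.4299, 0.3329, 0.1338]
tool_rot: [[-0.001, 0.932, 0.361], [0.003, 0.361, -0.932], [-1.0, 0.0, -0.003]]
contact_force: [-0.3, 0.3, -0.1]
opening: 0.0854
```

Call:
jog_arm --series '[[[10,-2,-18,0,0,0],[3,0,0,0,0,0],[0,0,0,0,0,0],[0,0,0,0,0,0],[0,0,0,0,0,0]]]'

```text
clock: 30.75
tool_pos: [0.4232, 0.3447, 0.1212]
tool_rot: [[-0.001, 0.933, 0.359], [0.0, 0.359, -0.933], [-1.0, -0.001, -0.001]]
contact_force: [-0.5, 0.5, 0.3]
opening: 0.0857
```

```bash
python3 - <<'E'
from h import *
st()
d=snap("wrist","w22")
crop(d,"w22a",220,120,420,320,3)
E
```

```text
t 30.75 pos [0.4232 0.3447 0.1212] yaw_z deg -68.95 tilt [-0.0011 -0.0009] F [-0.5  0.5  0.3] open 0.0857 q [0.61 0.4  1.74 0.   1.01 0.24]
```

View pics/w22.png

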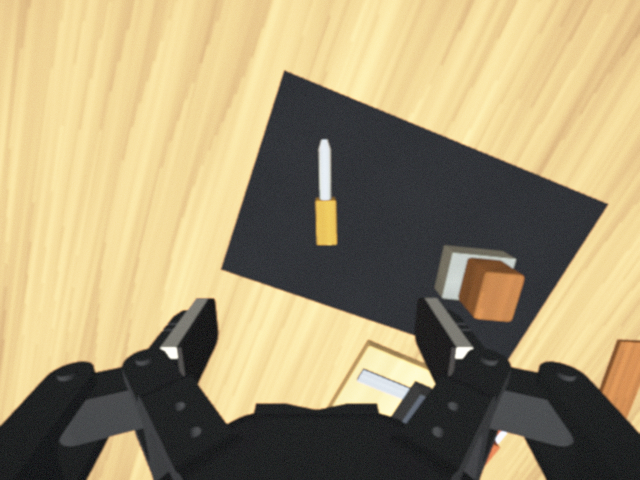

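View pics/w22a.png

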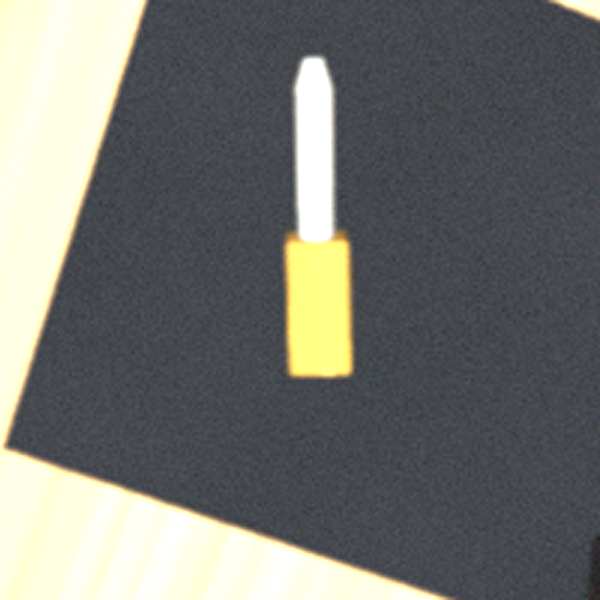

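```bash
python3 - <<'E'
from h import *
d=load("wrist")
A=lambda u,v:(220+u/3,120+v/3)
c=np.array([atz(d,*A(*p),.016) for p in [(286,240),(349,238),(353,377),(289,378)]]); m=c.mean(0); print(c.round(4),m)
t=atz(d,*A(313,58),.009); print(t,np.linalg.norm(t[:2]-m[:2]))
v=t-m; ax=(c[0]+c[1]-c[2]-c[3])/2; print("yaw shaft",np.degrees(np.arctan2(-v[0],v[1])),"handle",np.degrees(np.arctan2(-ax[0],ax[1])), np.linalg.norm(ax), np.linalg.norm(c[0]-c[1]))
ya=np.arctan2(-v[0],v[1])
g=m[:2]-.003*np.array([-np.sin(ya),np.cos(ya)])
go([*g,.08],-90+np.degrees(ya))
E
```

```text
[[0.4111 0.3737 0.016 ]
 [0.4243 0.3793 0.016 ]
 [0.4377 0.3488 0.016 ]
 [0.4236 0.3431 0.016 ]] [0.42416331 0.36122027 0.016     ]
[0.40246519 0.41288064 0.009     ] 0.05603215299750437
yaw shaft 22.783128351521206 handle 22.96592362374564 0.033224368002365924 0.014323495979925096
t 30.8 pos [0.4233 0.3445 0.1213] yaw_z deg -68.98 tilt [-0.0009 -0.0011] F [-0.1 -0.5 -0.4] open 0.0856 q [0.6  0.4  1.74 0.   1.01 0.24]
shift [ 41.3   6.9 -12.2] turn units [-0.35 -0.01  0.01] shift if turned first [ 41.3   7.2 -12.1]
```

Call:
jog_arm --series '[[[0,0,0,-0.36,0,0],[20,7.2,-12.1,0,0,0],[25,0,0,0,0,0],[25,0,0,0,0,0],[15,0,0,0,0,0]]]'

```text
clock: 31.22
tool_pos: [0.4245, 0.3578, 0.0345]
tool_rot: [[-0.003, 0.922, 0.387], [-0.0, 0.387, -0.922], [-1.0, -0.003, -0.001]]
contact_force: [-0.3, 0.9, -0.1]
opening: 0.0849
```

Call:
jog_arm --series '[[[8,0,0,0,0,0],[4,0,0,0,0,0],[0,0,0,0,0,0],[0,0,0,0,0,0]]]'

```text
clock: 31.55
tool_pos: [0.425, 0.3591, 0.0246]
tool_rot: [[-0.001, 0.922, 0.388], [0.001, 0.388, -0.922], [-1.0, -0.001, -0.001]]
contact_force: [0.7, 0.3, 0.6]
opening: 0.0851
```

```bash
python3 - <<'E'
from h import *
go([.4253,.3584,.023],-67.1)
E
```

```text
t 31.55 pos [0.425  0.3591 0.0246] yaw_z deg -67.16 tilt [-0.0006 -0.0014] F [0.7 0.3 0.6] open 0.0851 q [0.62 0.54 1.8  0.   0.8  0.22]
shift [ 1.6 -0.   0.8] turn units [-0.01 -0.02  0.01] shift if turned first [ 1.6 -0.   0.8]
```

Call:
jog_arm --series '[[[0,0,0.8,0,-0.02,0],[0,0,0,0,0,0],[0,0,0,0,0,0],[0,0,0,0,0,0],[0,0,0,0,0,0]]]' --jaw 1

```text
clock: 31.97
tool_pos: [0.4245, 0.3585, 0.0242]
tool_rot: [[-0.001, 0.921, 0.389], [-0.001, 0.389, -0.921], [-1.0, -0.001, 0.0]]
contact_force: [-0.1, 1.2, -0.2]
opening: 0.0254
```

Call:
jog_arm --series '[[[0,0,0,0,0,0],[0,0,0,0,0,0],[0,0,0,0,0,0]]]'

```text
clock: 32.22
tool_pos: [0.4246, 0.3585, 0.0242]
tool_rot: [[-0.001, 0.921, 0.389], [-0.001, 0.389, -0.921], [-1.0, -0.001, 0.001]]
contact_force: [-1.3, -0.4, 4.8]
opening: 0.0125
```

Call:
jog_arm --series '[[[-10,0,0,0,0,0],[-25,0,0,0,0,0],[-30,0,0,0,0,0],[-25,0,0,0,0,0],[-5,0,0,0,0,0]]]'

```text
clock: 32.63
tool_pos: [0.4267, 0.36, 0.1232]
tool_rot: [[0.004, 0.921, 0.389], [0.003, 0.389, -0.921], [-1.0, 0.005, -0.001]]
contact_force: [0.7, 1.3, -0.3]
opening: 0.0122
```

Call:
jog_arm --series '[[[0,0,0,0,0,0],[0,0,0,0,0,0]]]'

```text
clock: 32.8
tool_pos: [0.4242, 0.3582, 0.1187]
tool_rot: [[-0.002, 0.921, 0.389], [-0.002, 0.389, -0.921], [-1.0, -0.002, 0.001]]
contact_force: [0.5, -0.8, -1.4]
opening: 0.0125
```

```bash
python3 - <<'E'
from h import *
st()
d=snap("wrist","w23")
crop(d,"w23a",220,140,420,340,3)
E
```

```text
t 32.8 pos [0.4242 0.3582 0.1187] yaw_z deg -67.11 tilt [-0.0023  0.0007] F [ 0.5 -0.8 -1.4] open 0.0125 q [ 0.63  0.41  1.72 -0.    1.01  0.23]
```

View pics/w23a.png

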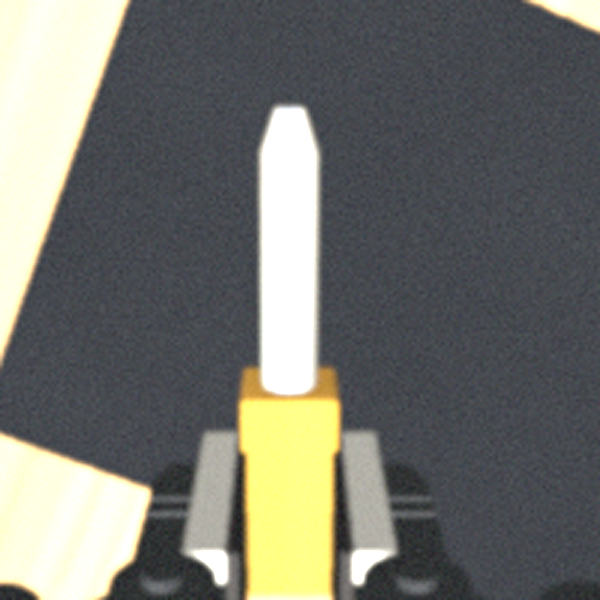

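```bash
python3 - <<'E'
from tiles import *
d=load("wrist")
A=lambda u,v:(220+u/3,140+v/3)
print(intool(d,[A(290,107),A(290,390)],.0152)*1000, intool(d,[A(240,399),A(340,399)],.0082)*1000)
gj(-39.4,-232,.12)
E
```

```text
[[ -0.15718274 -58.72557617]
 [ -0.13833937 -17.51492787]] [[ -7.15353689 -19.090737  ]
 [  6.83686303 -19.08314304]]
t 32.85 pos [0.4236 0.3578 0.1178] yaw_z deg -67.11 tilt [-0.0042  0.0011] F [ 0.1 -0.  -0.3] open 0.0125 q [ 0.63  0.41  1.72 -0.    1.01  0.23]
shift [ -1.3 -85.1 452.1] turn units [5.45 0.02 0.04] shift if turned first [ -2.2 131.2 441. ]
```

Call:
jog_arm --series '[[[0,0,0,1.36,0.02,0.04],[0,0,0,1.36,0,0],[0,0,0,1.36,0,0],[0,0,0,1.37,0,0],[0,6,20,0,0,0]]]'

```text
clock: 33.27
tool_pos: [0.4281, 0.3398, 0.1168]
tool_rot: [[-0.001, 0.997, -0.08], [0.002, -0.08, -0.997], [-1.0, -0.001, -0.002]]
contact_force: [1.7, 0.3, 0.6]
opening: 0.0121
```

Call:
jog_arm --series '[[[0,11.4,38,0,0,0],[0,11.4,38,0,0,0],[0,11.4,38,0,0,0],[0,11.4,38,0,0,0],[0,11.4,38,0,0,0]]]'

```text
clock: 33.68
tool_pos: [0.4699, 0.1423, 0.1167]
tool_rot: [[-0.003, 0.997, -0.075], [0.0, -0.075, -0.997], [-1.0, -0.003, -0.0]]
contact_force: [0.3, 0.0, -0.9]
opening: 0.0127
```

Call:
jog_arm --series '[[[0,11.4,38,0,0,0],[0,11.4,38,0,0,0],[0,11.4,38,0,0,0],[0,11.4,38,0,0,0],[0,11.4,38,0,0,0]]]'

```text
clock: 34.1
tool_pos: [0.5123, -0.0513, 0.1164]
tool_rot: [[-0.003, 0.997, -0.076], [0.002, -0.076, -0.997], [-1.0, -0.003, -0.002]]
contact_force: [1.4, 0.5, -1.6]
opening: 0.0122
```

Call:
jog_arm --series '[[[0,8,28,0,0,0],[0,3,13,0,0,0],[0,0,0,0,0,0],[0,0,0,0,0,0],[0,0,0,0,0,0]]]'

```text
clock: 34.52
tool_pos: [0.5202, -0.0899, 0.1172]
tool_rot: [[-0.002, 0.997, -0.076], [0.003, -0.076, -0.997], [-1.0, -0.002, -0.003]]
contact_force: [0.5, 1.0, -0.6]
opening: 0.0122
```

```bash
python3 - <<'E'
from h import *
gj(-39.4,-232,.12)
d=snap("wrist","w24")
crop(d,"w24a",220,140,420,340,3)
E
```

```text
t 34.52 pos [ 0.5202 -0.0899  0.1172] yaw_z deg -94.35 tilt [-0.0023 -0.0027] F [ 0.5  1.  -0.6] open 0.0122 q [-0.25  0.38  1.78  0.    0.98 -0.18]
shift [-2.8  1.   1.9] turn units [-0.   -0.03  0.03] shift if turned first [-2.8  1.   1.9]
```

View pics/w24.png

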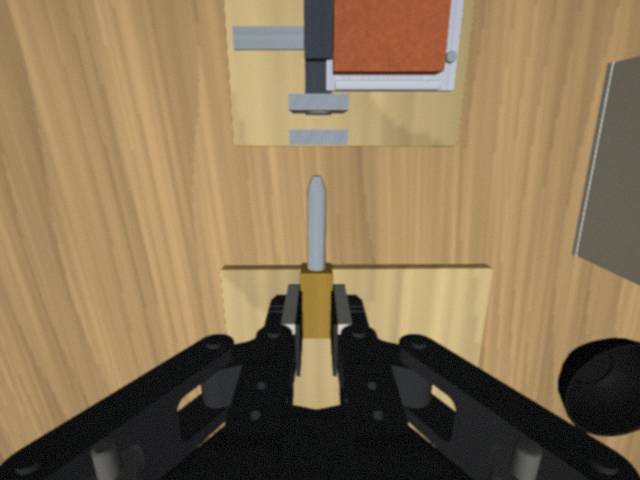

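View pics/w24a.png

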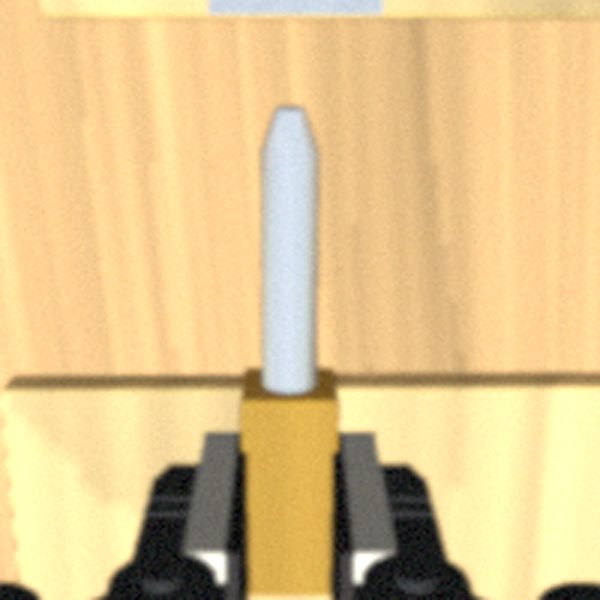

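```bash
python3 - <<'E'
from h import *
d=load("wrist")
im=d["image"][60:190,220:420,::-1]; cv2.imwrite("pics/w24b.png",cv2.resize(im,None,fx=4,fy=4,interpolation=2))
J=lambda p,z:((atz(d,*p,z)[:2]-JO)@JR*1000).round(1)
print(J((288.5,131),.048),J((347.5,131),.048),J((288.5,144),.048),J((348,144),.048),J((288.5,94),.048),J((347.5,94),.048))
E
```

```text
[ -55.7 -153.9] [ -23.7 -153.9] [ -55.9 -160.7] [ -23.3 -160.7] [ -55.3 -135.3] [ -24.2 -135.3]
```

View pics/w24b.png

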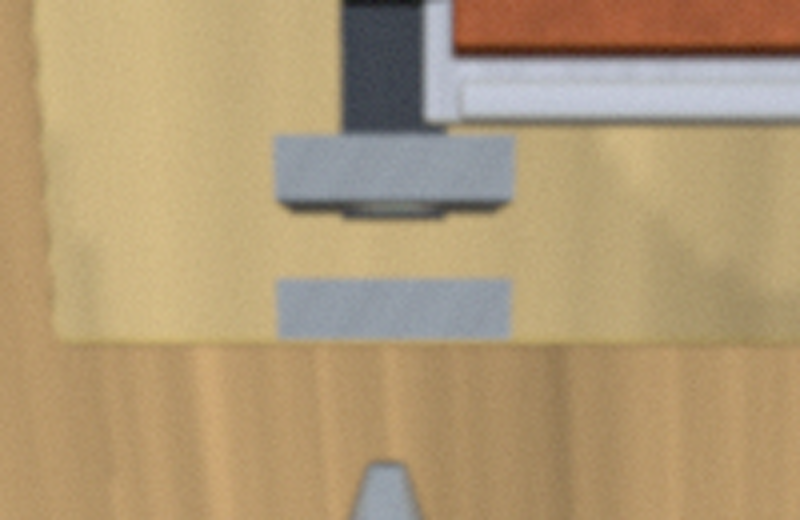

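```bash
python3 - <<'E'
from h import *
gj(-39.5,-230,.0452)
E
```

```text
t 34.57 pos [ 0.5204 -0.0896  0.1174] yaw_z deg -94.3 tilt [-0.0016 -0.0025] F [-0.7 -0.5  0. ] open 0.012 q [-0.25  0.38  1.78  0.    0.98 -0.18]
shift [72.2  0.8  0.4] turn units [ 0.01 -0.03  0.02] shift if turned first [72.2  0.7  0.2]
```

Call:
jog_arm --series '[[[15,0.7,0.3,0,-0.03,0.02],[22,0,0,0,0,0],[20,0,0,0,0,0],[10,0,0,0,0,0],[5,0,0,0,0,0]]]'

```text
clock: 34.98
tool_pos: [0.5209, -0.0899, 0.0448]
tool_rot: [[-0.001, 0.997, -0.074], [-0.0, -0.074, -0.997], [-1.0, -0.001, 0.0]]
contact_force: [-0.1, -0.2, -1.0]
opening: 0.0124
```

Call:
jog_arm --series '[[[0,0,0,0,0,0],[0,0,0,0,0,0],[0,0,0,0,0,0]]]'

```text
clock: 35.23
tool_pos: [0.5233, -0.0916, 0.0471]
tool_rot: [[0.004, 0.997, -0.076], [-0.002, -0.076, -0.997], [-1.0, 0.004, 0.001]]
contact_force: [0.5, 0.5, -0.9]
opening: 0.012
```

```bash
python3 - <<'E'
from h import *
gj(-39.5,-230,.0452)
d=snap("wrist","w25")
im=d["image"][20:220,220:420,::-1]; cv2.imwrite("pics/w25b.png",cv2.resize(im,None,fx=3,fy=3,interpolation=2))
E
```

```text
t 35.23 pos [ 0.5233 -0.0916  0.0471] yaw_z deg -94.33 tilt [0.0044 0.0015] F [ 0.5  0.5 -0.9] open 0.012 q [-0.25  0.48  1.85 -0.    0.81 -0.18]
shift [ 1.9 -2.3 -1.5] turn units [ 0.    0.02 -0.05] shift if turned first [ 1.9 -2.3 -1.5]
```

View pics/w25b.png

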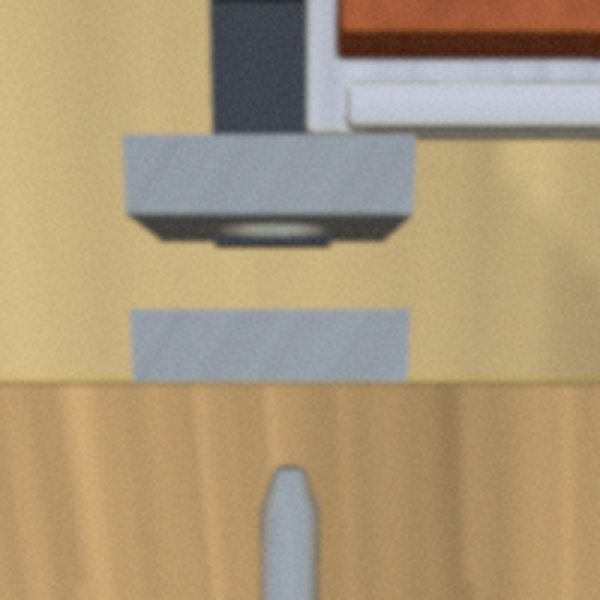

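Call:
jog_arm --series '[[[1.9,-2.3,0,0,0.02,-0.05],[0,0,0,0,0,0],[0,0,0,0,0,0]]]'

```text
clock: 35.53
tool_pos: [0.5201, -0.0916, 0.0447]
tool_rot: [[-0.001, 0.997, -0.076], [0.001, -0.076, -0.997], [-1.0, -0.001, -0.001]]
contact_force: [0.2, -0.2, 0.2]
opening: 0.0121
```

```bash
python3 - <<'E'
from h import *
gj(-39.5,-230,.0452)
E
```

```text
t 35.53 pos [ 0.5201 -0.0916  0.0447] yaw_z deg -94.38 tilt [-0.0014 -0.0005] F [ 0.2 -0.2  0.2] open 0.0121 q [-0.25  0.49  1.85  0.    0.81 -0.18]
shift [-0.5  0.8 -1.9] turn units [-0.01 -0.01  0.02] shift if turned first [-0.5  0.8 -1.8]
```

Call:
jog_arm --series '[[[-0.4,0.7,-3,0,0,0.02],[0,0,-3,0,0,0],[0,0,-2,0,0,0],[0,0,0,0,0,0],[0,0,0,0,0,0]]]'

```text
clock: 35.95
tool_pos: [0.5215, -0.0833, 0.0447]
tool_rot: [[-0.0, 0.997, -0.076], [0.001, -0.076, -0.997], [-1.0, -0.0, -0.001]]
contact_force: [1.3, 0.1, -1.5]
opening: 0.012
```

```bash
python3 - <<'E'
from h import *
gj(-39.5,-220,.0452)
d=snap("wrist","w26")
im=d["image"][20:220,220:420,::-1]; cv2.imwrite("pics/w26b.png",cv2.resize(im,None,fx=3,fy=3,interpolation=2))
E
```

```text
t 35.95 pos [ 0.5215 -0.0833  0.0447] yaw_z deg -94.33 tilt [-0.     -0.0006] F [ 1.3  0.1 -1.5] open 0.012 q [-0.24  0.48  1.85  0.    0.81 -0.16]
shift [-0.5  0.2 -3.5] turn units [ 0.   -0.01  0.  ] shift if turned first [-0.5  0.2 -3.5]
```

View pics/w26b.png

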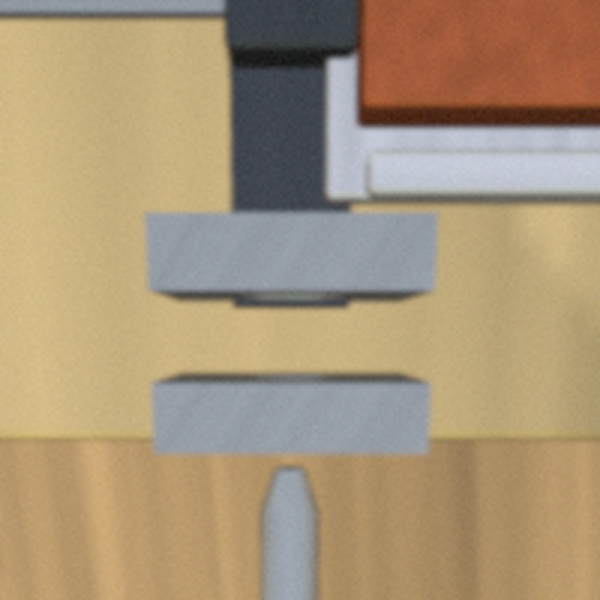

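Call:
jog_arm --series '[[[-0.4,0.2,-2,0,0,0],[0,0,-2,0,0,0],[0,0,-2,0,0,0],[0,0,-2,0,0,0],[0,0,-2,0,0,0]]]'

```text
clock: 36.42
tool_pos: [0.5224, -0.0734, 0.0451]
tool_rot: [[-0.0, 0.997, -0.076], [0.001, -0.076, -0.997], [-1.0, -0.0, -0.001]]
contact_force: [0.8, -0.1, -0.6]
opening: 0.0121
```

Call:
jog_arm --series '[[[0,0,-2,0,0,0],[0,0,-2,0,0,0],[0,0,0,0,0,0]]]'

```text
clock: 36.67
tool_pos: [0.5227, -0.0692, 0.0451]
tool_rot: [[-0.0, 0.997, -0.076], [0.001, -0.076, -0.997], [-1.0, -0.0, -0.001]]
contact_force: [-1.1, 0.6, -0.4]
opening: 0.0122
```

```bash
python3 - <<'E'
from h import *
gj(-39.5,-180,.0452)
d=snap("wrist","w27")
im=d["image"][100:300,220:420,::-1]; cv2.imwrite("pics/w27b.png",cv2.resize(im,None,fx=3,fy=3,interpolation=2))
E
```

```text
t 36.67 pos [ 0.5227 -0.0692  0.0451] yaw_z deg -94.34 tilt [-0.0001 -0.0007] F [-1.1  0.6 -0.4] open 0.0122 q [-0.21  0.48  1.85  0.    0.81 -0.14]
shift [ -0.   -0.  -29.3] turn units [-0.   -0.01  0.  ] shift if turned first [ -0.1  -0.  -29.3]
```

View pics/w27b.png

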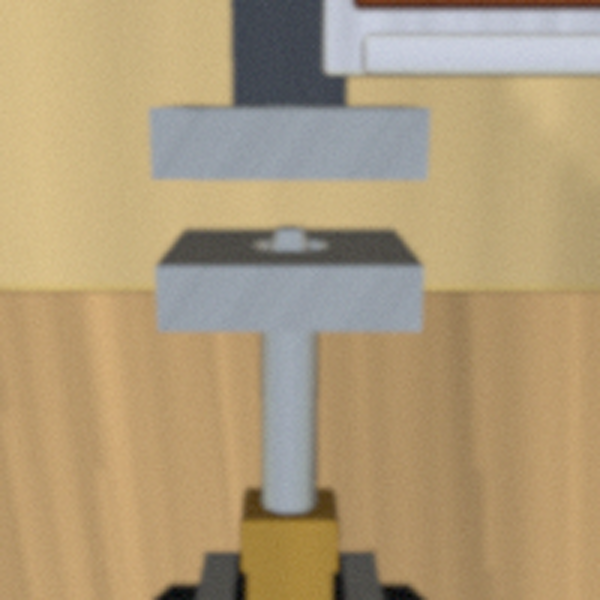

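Pin tip is through the fixed lug, centred. Continue to the keeper lug.

Call:
jog_arm --series '[[[0,0,-2.5,0,0,0],[0,0,-2.5,0,0,0],[0,0,-2.5,0,0,0],[0,0,-2.5,0,0,0],[0,0,-2,0,0,0]]]'

```text
clock: 37.13
tool_pos: [0.5236, -0.0573, 0.0451]
tool_rot: [[-0.0, 0.997, -0.076], [0.001, -0.076, -0.997], [-1.0, -0.0, -0.001]]
contact_force: [0.7, -0.1, -1.2]
opening: 0.0121
```

Call:
jog_arm --series '[[[0,0,-2,0,0,0],[0,0,-2,0,0,0],[0,0,-2,0,0,0],[0,0,-2,0,0,0],[0,0,0,0,0,0]]]'

```text
clock: 37.55
tool_pos: [0.5242, -0.0493, 0.0451]
tool_rot: [[-0.0, 0.997, -0.076], [0.001, -0.076, -0.997], [-1.0, -0.0, -0.001]]
contact_force: [-0.0, -0.7, 0.1]
opening: 0.0121
```

```bash
python3 - <<'E'
from h import *
gj(-39.5,-180,.0452)
d=snap("wrist","w28")
im=d["image"][100:300,220:420,::-1]; cv2.imwrite("pics/w28b.png",cv2.resize(im,None,fx=3,fy=3,interpolation=2))
E
```

```text
t 37.55 pos [ 0.5242 -0.0493  0.0451] yaw_z deg -94.34 tilt [-0.0001 -0.0007] F [-0.  -0.7  0.1] open 0.0121 q [-0.17  0.48  1.85  0.    0.81 -0.1 ]
shift [-0.  -0.1 -9.3] turn units [-0.   -0.01  0.  ] shift if turned first [-0.1 -0.1 -9.3]
```

View pics/w28b.png

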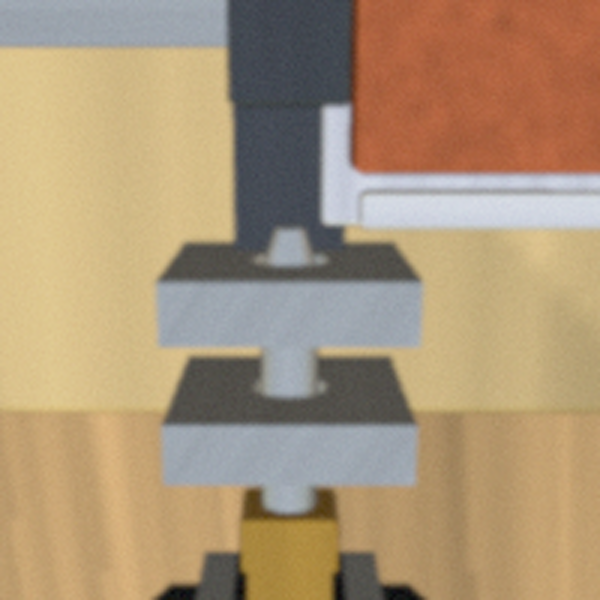

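Through both lugs; push home until the handle meets the lug.

Call:
jog_arm --series '[[[0,0,-2,0,0,0],[0,0,-2,0,0,0],[0,0,-2,0,0,0],[0,0,-1,0,0,0],[0,0,0,0,0,0]]]'

```text
clock: 38.02
tool_pos: [0.5248, -0.0425, 0.0452]
tool_rot: [[0.0, 0.997, -0.076], [0.001, -0.076, -0.997], [-1.0, 0.0, -0.001]]
contact_force: [-0.1, -0.7, 0.3]
opening: 0.012
```

Call:
jog_arm --series '[[[0,0,-1,0,0,0],[0,0,-1,0,0,0],[0,0,0,0,0,0]]]'

```text
clock: 38.27
tool_pos: [0.5249, -0.0406, 0.0452]
tool_rot: [[0.0, 0.997, -0.076], [0.001, -0.076, -0.997], [-1.0, -0.0, -0.001]]
contact_force: [0.1, -0.2, -0.8]
opening: 0.0121
```

Call:
jog_arm --series '[[[0,0,-1,0,0,0],[0,0,-1,0,0,0],[0,0,0,0,0,0]]]'

```text
clock: 38.52
tool_pos: [0.5251, -0.0395, 0.0452]
tool_rot: [[0.0, 0.997, -0.075], [-0.001, -0.075, -0.997], [-1.0, 0.0, 0.001]]
contact_force: [-0.1, -5.0, -0.2]
opening: 0.0121
```

Call:
jog_arm --series '[[[0,0,-1,0,0,0],[0,0,0,0,0,0]]]'

```text
clock: 38.68
tool_pos: [0.5251, -0.0395, 0.0452]
tool_rot: [[-0.0, 0.997, -0.075], [-0.002, -0.075, -0.997], [-1.0, -0.0, 0.002]]
contact_force: [-1.9, -9.2, -0.7]
opening: 0.0125
```

Call:
jog_arm --series '[[[0,0,0,0,0,0],[0,0,0,0,0,0],[0,0,0,0,0,0],[0,0,0,0,0,0]]]' --jaw 0

```text
clock: 39.02
tool_pos: [0.5253, -0.0374, 0.0452]
tool_rot: [[0.0, 0.997, -0.076], [0.001, -0.076, -0.997], [-1.0, 0.0, -0.001]]
contact_force: [-0.2, -0.4, -0.3]
opening: 0.0426
```

Call:
jog_arm --series '[[[-10,0,0,0,0,0],[-25,0,0,0,0,0],[-35,0,0,0,0,0],[-20,0,0,0,0,0],[0,0,0,0,0,0]]]'

```text
clock: 39.43
tool_pos: [0.5286, -0.038, 0.1404]
tool_rot: [[0.01, 0.997, -0.076], [-0.001, -0.076, -0.997], [-1.0, 0.01, -0.0]]
contact_force: [0.8, -0.9, 0.4]
opening: 0.0424
```

```bash
python3 - <<'E'
from h import *
go([.5365,.36,.16],None)
d=snap("wrist","w29")
im=d["image"][100:340,200:440,::-1]; cv2.imwrite("pics/w29b.png",cv2.resize(im,None,fx=2.5,fy=2.5,interpolation=2))
E
```

```text
t 39.43 pos [ 0.5286 -0.038   0.1404] yaw_z deg -94.35 tilt [ 0.0099 -0.0001] F [ 0.8 -0.9  0.4] open 0.0424 q [-0.15  0.35  1.76  0.    1.02 -0.08]
shift [ -19.8  -22.1 -397.4]
```

View pics/w29b.png

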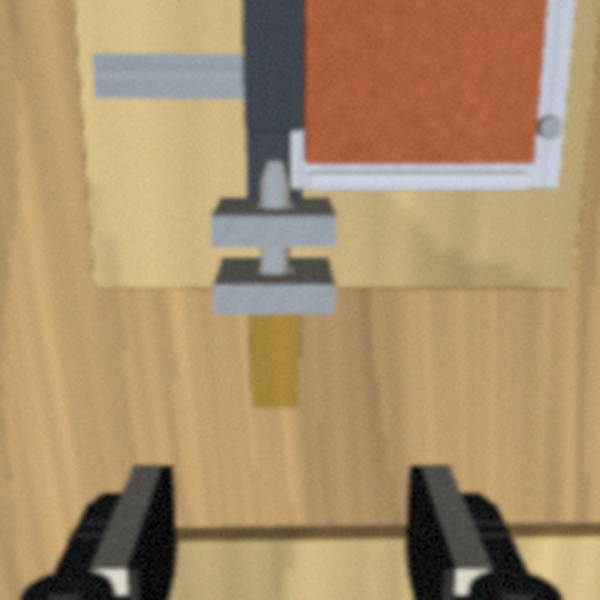

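Call:
jog_arm --series '[[[-4,-2,-20,0,0,-0.1],[-4,-2,-38,0,0,0],[-4,-2,-40,0,0,0],[-4,-2,-40,0,0,0],[-4,-2,-40,0,0,0]]]' --jaw -1

```text
clock: 39.9
tool_pos: [0.5276, 0.1419, 0.1545]
tool_rot: [[-0.011, 0.997, -0.077], [0.001, -0.077, -0.997], [-1.0, -0.011, -0.0]]
contact_force: [0.6, -0.8, 0.4]
opening: 0.0852
```

Call:
jog_arm --series '[[[0,-2,-40,0,0,0],[0,-2,-40,0,0,0],[0,-2,-40,0,0,0],[0,-2,-40,0,0,0],[0,-2,-25,0,0,0]]]'

```text
clock: 40.32
tool_pos: [0.532, 0.3295, 0.1543]
tool_rot: [[-0.01, 0.997, -0.074], [0.002, -0.074, -0.997], [-1.0, -0.01, -0.001]]
contact_force: [-0.2, -0.6, 0.7]
opening: 0.0851
```

Call:
jog_arm --series '[[[0,0,-15,0,0,0],[0,0,-5,0,0,0],[0,0,0,0,0,0],[0,0,0,0,0,0],[0,0,0,0,0,0]]]'

```text
clock: 40.73
tool_pos: [0.5343, 0.3436, 0.1552]
tool_rot: [[-0.01, 0.997, -0.078], [-0.0, -0.078, -0.997], [-1.0, -0.01, 0.001]]
contact_force: [-0.5, -0.7, 0.7]
opening: 0.0854
```

```bash
python3 - <<'E'
from h import *
st()
d=snap("wrist","w30")
E
```

```text
t 40.73 pos [0.5343 0.3436 0.1552] yaw_z deg -94.45 tilt [-0.0097  0.0009] F [-0.5 -0.7  0.7] open 0.0854 q [0.5  0.47 1.49 0.   1.19 0.58]
```

View pics/w30.png

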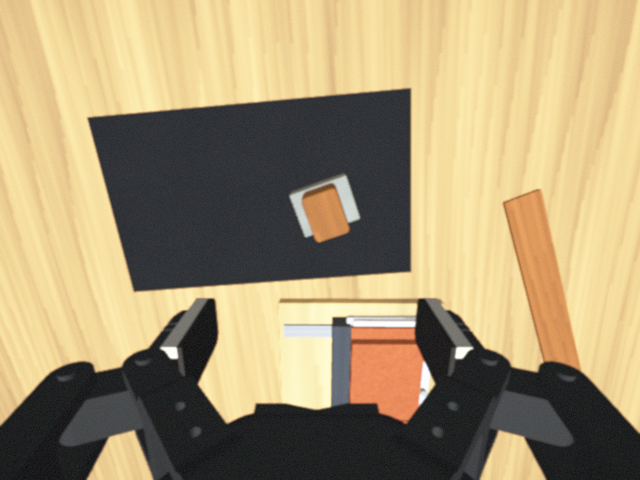

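```bash
python3 - <<'E'
from h import *
d=load("wrist")
crop(d,"w30a",270,155,380,260,6)
E
```

```text
(no output)
```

View pics/w30a.png

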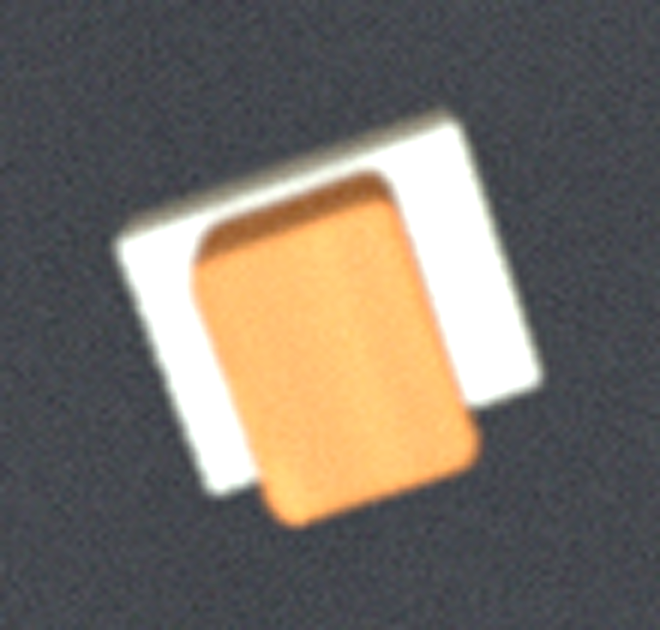

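```bash
python3 - <<'E'
from h import *
d=load("wrist")
A=lambda u,v:(270+u/6,155+v/6)
def q(pts,z):
    c=np.array([atz(d,*A(*p),z)[:2] for p in pts]); a=(c[1]-c[0]+c[2]-c[3])/2; b=(c[0]-c[3]+c[1]-c[2])/2
    print(c.mean(0).round(4),"x len",np.linalg.norm(a).round(4),np.degrees(np.arctan2(a[1],a[0])).round(1),"y len",np.linalg.norm(b).round(4),np.degrees(np.arctan2(-b[0],b[1])).round(1)); return c.mean(0)
m=q([(118,243),(455,120),(542,382),(215,492)],.020)
q([(193,265),(393,190),(484,455),(275,530)],.050)
go([*m,.1],-90+16)
E
```

```text
[0.5415 0.3629] x len 0.0455 15.3 y len 0.0358 15.5
[0.5415 0.3634] x len 0.0251 16.4 y len 0.0329 13.6
t 40.78 pos [0.5345 0.3436 0.1554] yaw_z deg -94.47 tilt [-0.0094  0.0005] F [-0.6 -1.2 -0.3] open 0.0855 q [0.5  0.47 1.49 0.01 1.19 0.58]
shift [ 55.4   6.  -19.8] turn units [-4.09 -0.01  0.11] shift if turned first [ 55.4  12.1 -16.6]
```

Call:
jog_arm --series '[[[0,0,0,-1.32,0,0.1],[0,0,0,-1.32,0,0],[0,0,0,-1.32,0,0],[10,6,-8,0,0,0],[20,6.2,-8.5,0,0,0]]]'

```text
clock: 41.2
tool_pos: [0.5442, 0.3647, 0.128]
tool_rot: [[0.005, 0.965, 0.261], [0.004, 0.261, -0.965], [-1.0, 0.006, -0.003]]
contact_force: [0.4, -0.5, 0.3]
opening: 0.0851
```

Call:
jog_arm --series '[[[15,0,0,0,0,0],[5,0,0,0,0,0],[0,0,0,0,0,0],[0,0,0,0,0,0]]]'

```text
clock: 41.53
tool_pos: [0.5419, 0.3643, 0.1052]
tool_rot: [[-0.001, 0.964, 0.264], [0.0, 0.264, -0.964], [-1.0, -0.001, -0.001]]
contact_force: [0.4, -0.3, 0.2]
opening: 0.0857
```

```bash
python3 - <<'E'
from h import *
d=snap("wrist","w31")
crop(d,"w31a",270,165,370,265,6)
go([.5415,.3631,.045],-74.6)
E
```

```text
t 41.58 pos [0.5423 0.3646 0.1059] yaw_z deg -74.66 tilt [ 0.0008 -0.0011] F [1.1 1.3 0.4] open 0.0848 q [0.53 0.54 1.51 0.   1.09 0.26]
shift [60.9 -1.2  1.3] turn units [-0.01 -0.01 -0.01] shift if turned first [60.9 -1.2  1.3]
```

View pics/w31.png

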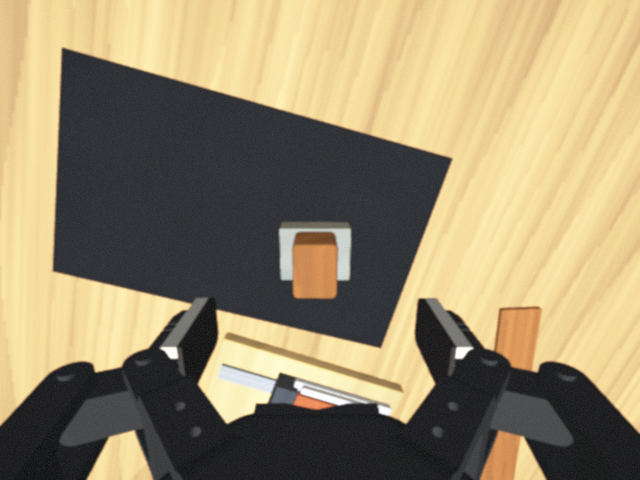

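Call:
jog_arm --series '[[[12,-1.2,1.3,0,0,0],[18,0,0,0,0,0],[16,0,0,0,0,0],[10,0,0,0,0,0],[4,0,0,0,0,0]]]'

```text
clock: 42.0
tool_pos: [0.5407, 0.3629, 0.0448]
tool_rot: [[-0.001, 0.964, 0.266], [0.0, 0.266, -0.964], [-1.0, -0.001, -0.001]]
contact_force: [-0.2, -0.9, 0.3]
opening: 0.0856
```

Call:
jog_arm --series '[[[1,0,0,0,0,0],[0,0,0,0,0,0],[0,0,0,0,0,0]]]'

```text
clock: 42.25
tool_pos: [0.5418, 0.3637, 0.0456]
tool_rot: [[0.002, 0.964, 0.266], [0.002, 0.266, -0.964], [-1.0, 0.002, -0.001]]
contact_force: [0.3, 0.1, 0.1]
opening: 0.0858
```

Call:
jog_arm --series '[[[0,0,0,0,0,0],[0,0,0,0,0,0],[0,0,0,0,0,0],[0,0,0,0,0,0],[0,0,0,0,0,0]]]' --jaw 1

```text
clock: 42.67
tool_pos: [0.5411, 0.3634, 0.0448]
tool_rot: [[0.0, 0.964, 0.266], [0.001, 0.266, -0.964], [-1.0, 0.001, -0.001]]
contact_force: [0.4, 0.3, 13.7]
opening: 0.0256
```

Call:
jog_arm --series '[[[0,0,0,0,0,0],[0,0,0,0,0,0],[0,0,0,0,0,0],[0,0,0,0,0,0]]]'

```text
clock: 43.0
tool_pos: [0.5415, 0.3636, 0.045]
tool_rot: [[0.001, 0.964, 0.266], [0.002, 0.266, -0.964], [-1.0, 0.001, -0.001]]
contact_force: [0.2, -0.1, 4.1]
opening: 0.0249
```

```bash
python3 - <<'E'
from h import *
st()
E
```

```text
t 43.0 pos [0.5415 0.3636 0.045 ] yaw_z deg -74.56 tilt [ 0.0014 -0.0013] F [ 0.2 -0.1  4.1] open 0.0249 q [0.53 0.61 1.57 0.   0.97 0.26]
```

Call:
jog_arm --series '[[[-5,0,0,0,0,0],[-20,0,0,0,0,0],[-35,0,0,0,0,0],[-35,0,0,0,0,0],[-20,0,0,1,0,0]]]'

```text
clock: 43.42
tool_pos: [0.5416, 0.3635, 0.1624]
tool_rot: [[0.002, 0.984, 0.181], [0.002, 0.181, -0.984], [-1.0, 0.002, -0.002]]
contact_force: [0.2, 0.8, -2.2]
opening: 0.0249
```

Call:
jog_arm --series '[[[0,0,0,1,0,0],[0,0,0,1,0,0],[0,0,0,0.96,0,0],[0,0,0,0,0,0],[0,0,0,0,0,0]]]'

```text
clock: 43.83
tool_pos: [0.5403, 0.3627, 0.1588]
tool_rot: [[-0.002, 0.997, -0.074], [-0.0, -0.074, -0.997], [-1.0, -0.002, 0.0]]
contact_force: [-0.9, -0.1, -3.2]
opening: 0.0248
```

```bash
python3 - <<'E'
from h import *
gj(0,60,.16)
E
```

```text
t 43.83 pos [0.5403 0.3627 0.1588] yaw_z deg -94.23 tilt [-0.0016  0.0001] F [-0.9 -0.1 -3.2] open 0.0248 q [0.53 0.49 1.46 0.   1.2  0.6 ]
shift [ -1.2  54.3 162.9] turn units [0.02 0.   0.02] shift if turned first [ -1.2  54.6 162.7]
```

Call:
jog_arm --series '[[[0,10,25,0.02,0,0.02],[0,12,37,0,0,0],[0,12,37,0,0,0],[0,11,33,0,0,0],[0,6,20,0,0,0]]]'

```text
clock: 44.25
tool_pos: [0.5803, 0.2041, 0.1588]
tool_rot: [[0.001, 0.997, -0.077], [-0.001, -0.077, -0.997], [-1.0, 0.001, 0.001]]
contact_force: [0.7, -0.5, -2.3]
opening: 0.0246
```

Call:
jog_arm --series '[[[0,3,10,0,0,0],[0,0,0,0,0,0],[0,0,0,0,0,0],[0,0,0,0,0,0]]]'

```text
clock: 44.58
tool_pos: [0.582, 0.1988, 0.1593]
tool_rot: [[0.001, 0.997, -0.077], [0.002, -0.077, -0.997], [-1.0, 0.001, -0.002]]
contact_force: [1.3, 1.3, -2.4]
opening: 0.0246
```

```bash
python3 - <<'E'
from h import *
gj(0,60,.16)
d=snap("wrist","w32")
E
```

```text
t 44.58 pos [0.582  0.1988 0.1593] yaw_z deg -94.39 tilt [ 0.0011 -0.0019] F [ 1.3  1.3 -2.4] open 0.0246 q [0.26 0.44 1.54 0.   1.16 0.34]
shift [-0.7  0.6  2.4] turn units [-0.01 -0.02 -0.01] shift if turned first [-0.7  0.6  2.4]
```

View pics/w32.png

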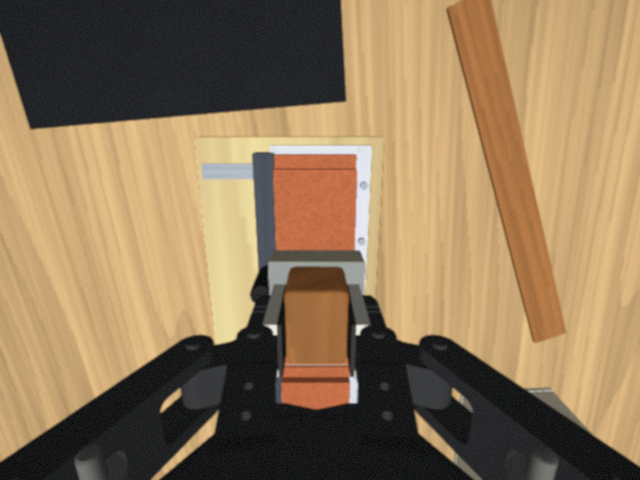

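```bash
python3 - <<'E'
from tiles import *
d=load("wrist")
crop(d,"w32a",240,130,390,300,3.5)
print("foot edge tool (top far edge)",intool(d,[(269,261),(365,261)],.025)*1000,intool(d,[(269,252),(365,252)],.043)*1000)
J=lambda p,z:((atz(d,*p,z)[:2]-JO)@JR*1000).round(1)
print("face lip edge",J((274,168.5),.04),J((356,168.5),.04),"lip end",J((274,155),.032),J((356,155),.032))
E
```

```text
foot edge tool (top far edge) [[-22.30413297 -17.80706909]
 [ 22.61804335 -17.79278965]] [[-24.75887096 -15.84148757]
 [ 25.19432557 -15.82653173]]
face lip edge [-30.3 113.7] [ 27.5 113.6] lip end [-30.9 122.4] [ 28.1 122.4]
```

View pics/w32a.png

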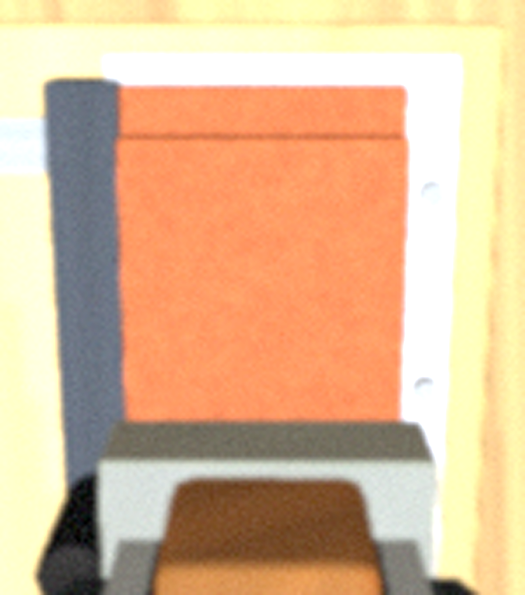

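```bash
python3 - <<'E'
from h import *
gj(-1.3,108.6,.092)
E
```

```text
t 44.63 pos [0.582  0.199  0.1593] yaw_z deg -94.36 tilt [ 0.0013 -0.0017] F [ 0.2  0.6 -2.4] open 0.025 q [0.26 0.44 1.54 0.   1.16 0.34]
shift [ 67.4  -0.7 -45.8] turn units [-0.   -0.02 -0.02] shift if turned first [ 67.3  -0.6 -46. ]
```

Call:
jog_arm --series '[[[0,-0.6,-15,0,-0.02,-0.02],[0,0,-20,0,0,0],[15,0,-8,0,0,0],[20,0,-3,0,0,0],[15,0,0,0,0,0]]]'

```text
clock: 45.05
tool_pos: [0.585, 0.2469, 0.1088]
tool_rot: [[0.001, 0.997, -0.074], [0.001, -0.074, -0.997], [-1.0, 0.001, -0.001]]
contact_force: [-1.0, -0.7, -3.4]
opening: 0.025
```

Call:
jog_arm --series '[[[10,0,0,0,0,0],[5,0,0,0,0,0],[0,0,0,0,0,0],[0,0,0,0,0,0],[0,0,0,0,0,0]]]'

```text
clock: 45.47
tool_pos: [0.5861, 0.2438, 0.0954]
tool_rot: [[0.002, 0.997, -0.078], [0.0, -0.078, -0.997], [-1.0, 0.002, -0.0]]
contact_force: [0.6, 0.4, -2.1]
opening: 0.0249
```

```bash
python3 - <<'E'
from h import *
gj(-1.3,108.6,.079)
E
```

```text
t 45.47 pos [0.5861 0.2438 0.0954] yaw_z deg -94.46 tilt [ 0.0018 -0.0002] F [ 0.6  0.4 -2.1] open 0.0249 q [ 0.33  0.53  1.56 -0.    1.05  0.41]
shift [16.4 -1.4 -1. ] turn units [-0.02 -0.   -0.02] shift if turned first [16.4 -1.4 -1. ]
```

Call:
jog_arm --series '[[[4,-1.4,-1,0,0,-0.02],[4,0,0,0,0,0],[2,0,0,0,0,0],[1,0,0,0,0,0],[0,0,0,0,0,0]]]'

```text
clock: 45.88
tool_pos: [0.5838, 0.2443, 0.0832]
tool_rot: [[-0.002, 0.997, -0.078], [-0.001, -0.078, -0.997], [-1.0, -0.002, 0.001]]
contact_force: [0.4, -0.8, -2.5]
opening: 0.0249
```

Call:
jog_arm --series '[[[1,0,0,0,0,0],[1,0,0,0,0,0],[0,0,0,0,0,0]]]'

```text
clock: 46.13
tool_pos: [0.5841, 0.2444, 0.0818]
tool_rot: [[-0.002, 0.997, -0.078], [-0.001, -0.078, -0.997], [-1.0, -0.001, 0.001]]
contact_force: [-1.5, -1.6, 2.3]
opening: 0.0255
```

```bash
python3 - <<'E'
from h import *
gj(-1.3,108.6,.079)
E
```

```text
t 46.13 pos [0.5841 0.2444 0.0818] yaw_z deg -94.47 tilt [-0.0015  0.0007] F [-1.5 -1.6  2.3] open 0.0255 q [ 0.33  0.54  1.58 -0.    1.02  0.41]
shift [ 2.8  0.7 -0.6] turn units [-0.03  0.01  0.02] shift if turned first [ 2.8  0.7 -0.6]
```

Call:
jog_arm --series '[[[1,0,0,0,0,0],[1,0,0,0,0,0],[0,0,0,0,0,0]]]'

```text
clock: 46.38
tool_pos: [0.5841, 0.2444, 0.0799]
tool_rot: [[-0.001, 0.997, -0.078], [-0.001, -0.078, -0.997], [-1.0, -0.001, 0.001]]
contact_force: [-2.6, -1.2, 4.2]
opening: 0.0248
```

Call:
jog_arm --series '[[[0.8,0,0,0,0,0],[0,0,0,0,0,0]]]'

```text
clock: 46.55
tool_pos: [0.5841, 0.2444, 0.0791]
tool_rot: [[-0.001, 0.997, -0.078], [-0.001, -0.078, -0.997], [-1.0, -0.001, 0.001]]
contact_force: [-2.5, -1.3, 5.4]
opening: 0.0249
```

Call:
jog_arm --series '[[[0,0,1,0,0,0],[0,0,2,0,0,0],[0,0,2.5,0,0,0],[0,0.1,2.5,0,0,0],[0,0.1,2.5,0,0,0]]]'

```text
clock: 46.97
tool_pos: [0.5847, 0.2349, 0.0795]
tool_rot: [[0.001, 0.997, -0.078], [0.001, -0.078, -0.997], [-1.0, 0.001, -0.001]]
contact_force: [1.3, 3.9, 5.1]
opening: 0.0248
```

Call:
jog_arm --series '[[[0,0.1,2.5,0,0,0],[0,0.1,2.5,0,0,0],[0,0.1,2.5,0,0,0],[0,0,2.5,0,0,0],[0,0,2.5,0,0,0]]]'

```text
clock: 47.38
tool_pos: [0.5837, 0.222, 0.0792]
tool_rot: [[0.0, 0.997, -0.078], [0.001, -0.078, -0.997], [-1.0, 0.0, -0.001]]
contact_force: [1.1, 4.2, 5.0]
opening: 0.025
```

Call:
jog_arm --series '[[[0,0,2.5,0,0,0],[0,0,2.5,0,0,0],[0,0,2.5,0,0,0],[0,0,2.5,0,0,0],[0,0,2.5,0,0,0]]]'

```text
clock: 47.8
tool_pos: [0.5827, 0.2095, 0.0792]
tool_rot: [[0.0, 0.997, -0.078], [0.001, -0.078, -0.997], [-1.0, 0.0, -0.001]]
contact_force: [-0.3, 3.6, 5.2]
opening: 0.0252
```

Call:
jog_arm --series '[[[0,0,2.5,0,0,0],[0,0,2.5,0,0,0],[0,0,2.5,0,0,0],[0,0,2.5,0,0,0],[0,0,2.5,0,0,0]]]'

```text
clock: 48.22
tool_pos: [0.5817, 0.1969, 0.0792]
tool_rot: [[0.0, 0.997, -0.078], [0.001, -0.078, -0.997], [-1.0, 0.0, -0.001]]
contact_force: [0.3, 3.1, 5.3]
opening: 0.0247
```

Call:
jog_arm --series '[[[0,0,2.5,0,0,0],[0,0,2.5,0,0,0],[0,0,2.5,0,0,0],[0,0,2.5,0,0,0]]]'

```text
clock: 48.55
tool_pos: [0.5809, 0.187, 0.0792]
tool_rot: [[0.0, 0.997, -0.078], [0.001, -0.078, -0.997], [-1.0, 0.0, -0.001]]
contact_force: [0.1, 3.8, 5.2]
opening: 0.0249
```

```bash
python3 - <<'E'
from h import *
gj(-1.3,40.6,.079)
E
```

```text
t 48.55 pos [0.5809 0.187  0.0792] yaw_z deg -94.48 tilt [ 0.0002 -0.0007] F [0.1 3.8 5.2] open 0.0249 q [0.24 0.52 1.64 0.   0.98 0.32]
shift [ 0.2 -0.4  9.9] turn units [-0.03 -0.01 -0.  ] shift if turned first [ 0.2 -0.5  9.9]
```

Call:
jog_arm --series '[[[0,0,2.5,0,0,0],[0,0,2.5,0,0,0],[0,0,2.5,0,0,0],[0,0,1.8,0,0,0],[0,0,0.6,0,0,0]]]'

```text
clock: 48.97
tool_pos: [0.5801, 0.1769, 0.0792]
tool_rot: [[0.0, 0.997, -0.078], [0.001, -0.078, -0.997], [-1.0, 0.0, -0.001]]
contact_force: [-0.3, 2.8, 6.1]
opening: 0.0251
```

Call:
jog_arm --series '[[[0,0,0,0,0,0],[-3,0,0,0,0,0],[-6,0,0,0,0,0],[-8,0,0,0,0,0],[-5,0,0,0,0,0]]]'

```text
clock: 49.38
tool_pos: [0.5784, 0.176, 0.1007]
tool_rot: [[-0.004, 0.997, -0.078], [-0.002, -0.078, -0.997], [-1.0, -0.004, 0.002]]
contact_force: [0.7, -0.1, -2.1]
opening: 0.0246
```

```bash
python3 - <<'E'
from h import *
gj(-1.3,40.6,.1)
d=snap("wrist","w33")
J=lambda p,z:((atz(d,*p,z)[:2]-JO)@JR*1000).round(1)
crop(d,"w33a",200,100,440,400,2)
d=snap("top"); crop(d,"top2",200,210,360,310,5)
E
```

```text
t 49.38 pos [0.5784 0.176  0.1007] yaw_z deg -94.46 tilt [-0.0036  0.002 ] F [ 0.7 -0.1 -2.1] open 0.0246 q [ 0.23  0.49  1.62 -0.    1.03  0.3 ]
shift [ 0.7  1.2 -1.2] turn units [-0.02  0.02  0.04] shift if turned first [ 0.7  1.2 -1.2]
```

View pics/w33.png

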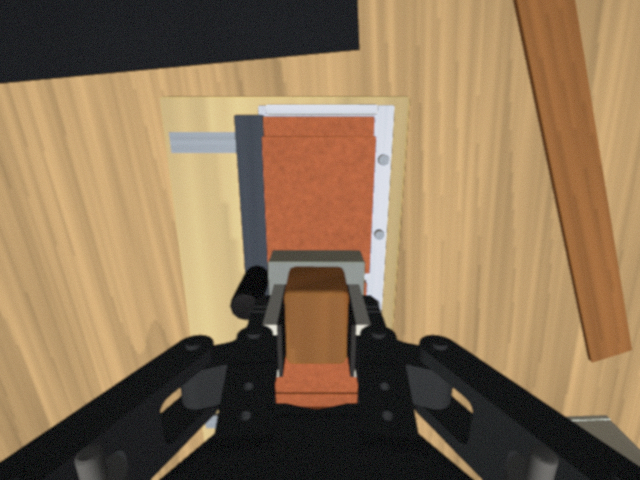

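View pics/top2.png

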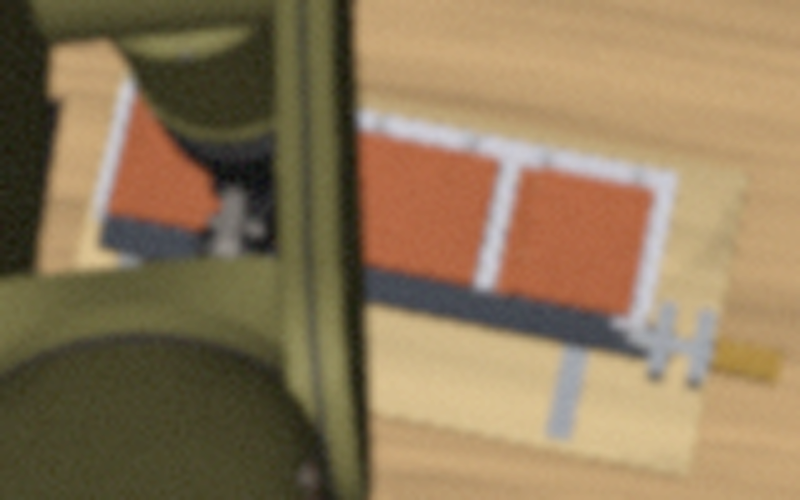

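```bash
python3 - <<'E'
from h import *
gj(-1.3,11,.092)
E
```

```text
t 49.48 pos [0.5795 0.1765 0.1015] yaw_z deg -94.46 tilt [-0.0008  0.0008] F [ 0.1  0.3 -2.5] open 0.0247 q [ 0.23  0.49  1.62 -0.    1.03  0.3 ]
shift [ 9.5  0.2 29. ] turn units [-0.02  0.01  0.01] shift if turned first [ 9.5  0.1 29. ]
```

Call:
jog_arm --series '[[[0,0.1,6,-0.02,0,0],[0,0,10,0,0,0],[2,0,9,0,0,0],[4,0,4,0,0,0],[4,0,0,0,0,0]]]'

```text
clock: 49.9
tool_pos: [0.5766, 0.1461, 0.0901]
tool_rot: [[-0.003, 0.997, -0.078], [-0.001, -0.078, -0.997], [-1.0, -0.003, 0.001]]
contact_force: [-0.5, -0.1, -3.1]
opening: 0.0245
```

Call:
jog_arm --series '[[[4,0,0,0,0,0],[2,0,0,0,0,0],[0,0,0,0,0,0],[0,0,0,0,0,0]]]'

```text
clock: 50.23
tool_pos: [0.577, 0.1481, 0.0843]
tool_rot: [[-0.002, 0.997, -0.076], [-0.001, -0.076, -0.997], [-1.0, -0.002, 0.001]]
contact_force: [0.4, -0.3, -2.3]
opening: 0.0252
```

```bash
python3 - <<'E'
from h import *
gj(-1.3,11,.079)
d=snap("wrist","w34")
E
```

```text
t 50.23 pos [0.577  0.1481 0.0843] yaw_z deg -94.34 tilt [-0.0023  0.0007] F [ 0.4 -0.3 -2.3] open 0.0252 q [ 0.18  0.5   1.66 -0.    0.98  0.26]
shift [5.3 0.5 0.5] turn units [-0.    0.01  0.03] shift if turned first [5.3 0.5 0.5]
```

View pics/w34.png

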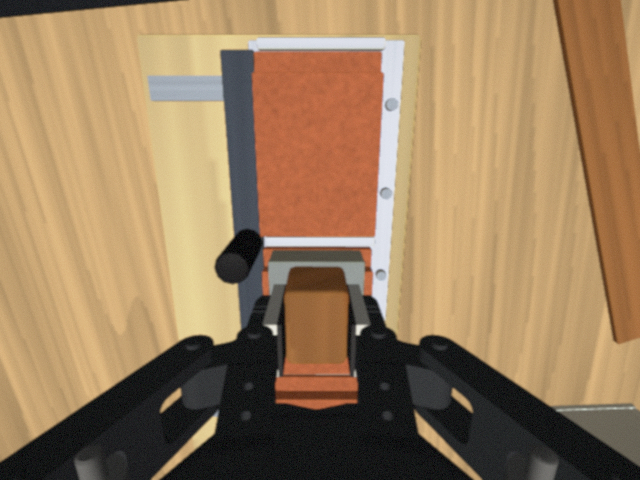

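Call:
jog_arm --series '[[[1,0.4,0.4,0,0,0.03],[1,0,0,0,0,0],[1,0,0,0,0,0],[1,0,0,0,0,0],[0.5,0,0,0,0,0]]]'

```text
clock: 50.7
tool_pos: [0.5778, 0.1476, 0.0807]
tool_rot: [[0.002, 0.997, -0.076], [-0.0, -0.076, -0.997], [-1.0, 0.002, 0.0]]
contact_force: [-1.0, -0.1, 3.3]
opening: 0.025
```

Call:
jog_arm --series '[[[0,0,0,0,0,0],[0,0,0,0,0,0]]]'

```text
clock: 50.87
tool_pos: [0.5778, 0.1476, 0.0807]
tool_rot: [[0.002, 0.997, -0.076], [-0.0, -0.076, -0.997], [-1.0, 0.002, 0.0]]
contact_force: [-0.8, 0.2, 3.3]
opening: 0.0247
```

```bash
python3 - <<'E'
from h import *
gj(-1.3,11,.079)
E
```

```text
t 50.87 pos [0.5778 0.1476 0.0807] yaw_z deg -94.37 tilt [0.0017 0.0002] F [-0.8  0.2  3.3] open 0.0247 q [ 0.18  0.5   1.67 -0.    0.97  0.26]
shift [ 1.7 -0.3  0. ] turn units [-0.01  0.   -0.02] shift if turned first [ 1.7 -0.3  0. ]
```

Call:
jog_arm --series '[[[0.8,0,0,0,0,0],[0.8,0,0,0,0,0],[0,0,0,0,0,0]]]'

```text
clock: 51.12
tool_pos: [0.5778, 0.1476, 0.079]
tool_rot: [[0.002, 0.997, -0.076], [-0.0, -0.076, -0.997], [-1.0, 0.002, 0.0]]
contact_force: [-0.4, 0.3, 6.4]
opening: 0.0248
```

Call:
jog_arm --series '[[[0,0,1,0,0,0],[0,0,2,0,0,0],[0,0,2.5,0,0,0],[0,0,2.5,0,0,0],[0,0,2.5,0,0,0]]]'

```text
clock: 51.53
tool_pos: [0.5778, 0.1379, 0.0793]
tool_rot: [[0.003, 0.997, -0.077], [0.001, -0.077, -0.997], [-1.0, 0.003, -0.001]]
contact_force: [0.6, 3.5, 5.0]
opening: 0.0249
```

Call:
jog_arm --series '[[[0,0,2.5,0,0,0],[0,0,2.5,0,0,0],[0,0,2.5,0,0,0],[0,0,2.5,0,0,0],[0,0,2.5,0,0,0]]]'

```text
clock: 51.95
tool_pos: [0.577, 0.1254, 0.0794]
tool_rot: [[0.004, 0.997, -0.077], [0.001, -0.077, -0.997], [-1.0, 0.004, -0.001]]
contact_force: [0.4, 3.4, 5.1]
opening: 0.0254
```

Call:
jog_arm --series '[[[0,0,2.5,0,0,0],[0,0,2.5,0,0,0],[0,0,2.5,0,0,0],[0,0,2.5,0,0,0],[0,0,2.5,0,0,0]]]'

```text
clock: 52.37
tool_pos: [0.5762, 0.1129, 0.0794]
tool_rot: [[0.004, 0.997, -0.077], [0.001, -0.077, -0.997], [-1.0, 0.004, -0.001]]
contact_force: [1.1, 3.1, 4.7]
opening: 0.0249
```

```bash
python3 - <<'E'
from h import *
gj(-1.3,-45,.079)
E
```

```text
t 52.37 pos [0.5762 0.1129 0.0794] yaw_z deg -94.4 tilt [ 0.0038 -0.0014] F [1.1 3.1 4.7] open 0.0249 q [0.12 0.49 1.69 0.   0.95 0.2 ]
shift [ 0.3 -1.4 21.3] turn units [-0.01 -0.02 -0.04] shift if turned first [ 0.4 -1.4 21.3]
```

Call:
jog_arm --series '[[[0.1,-0.1,2.5,0,0,0],[0,-0.1,2.5,0,0,0],[0.1,-0.1,2.5,0,0,0],[0,-0.1,2.5,0,0,0],[0,-0.1,2.5,0,0,0]]]'

```text
clock: 52.78
tool_pos: [0.5749, 0.1005, 0.0793]
tool_rot: [[0.004, 0.997, -0.077], [0.001, -0.077, -0.997], [-1.0, 0.004, -0.002]]
contact_force: [0.6, 3.6, 4.8]
opening: 0.0251
```

Call:
jog_arm --series '[[[0,0,2.5,0,0,0],[0,0,2.5,0,0,0],[0,0,2,0,0,0],[0,0,1.5,0,0,0],[0,0,0.5,0,0,0]]]'

```text
clock: 53.2
tool_pos: [0.574, 0.0913, 0.0792]
tool_rot: [[0.004, 0.997, -0.077], [0.001, -0.077, -0.997], [-1.0, 0.004, -0.001]]
contact_force: [0.6, 3.9, 5.7]
opening: 0.025
```

Call:
jog_arm --series '[[[0,0,0,0,0,0],[-3,0,0,0,0,0],[-5,0,0,0,0,0],[-5,0,0,0,0,0],[-2,0,0,0,0,0]]]'

```text
clock: 53.62
tool_pos: [0.5721, 0.0903, 0.0936]
tool_rot: [[-0.0, 0.997, -0.076], [-0.001, -0.076, -0.997], [-1.0, -0.0, 0.001]]
contact_force: [-0.9, -0.3, -1.5]
opening: 0.0251
```

```bash
python3 - <<'E'
from h import *
gj(-1.3,-67,.090)
d=snap("wrist","w35")
E
```

```text
t 53.62 pos [0.5721 0.0903 0.0936] yaw_z deg -94.35 tilt [-0.0002  0.0013] F [-0.9 -0.3 -1.5] open 0.0251 q [ 0.08  0.47  1.69 -0.    0.98  0.16]
shift [ 3.6  1.  20.4] turn units [-0.    0.02  0.  ] shift if turned first [ 3.6  1.  20.4]
```

View pics/w35.png

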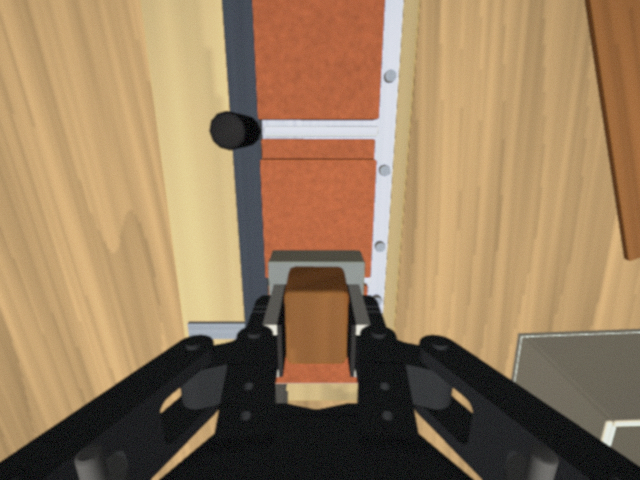

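```bash
python3 - <<'E'
from h import *
d=load("wrist")
J=lambda p,z:((atz(d,*p,z)[:2]-JO)@JR*1000).round(1)
print("medium lip edge",J((263,159),.04),J((376,159),.04),"plain",J((369,276),.04),"short plain?",J((300,382),.04))
E
```

```text
medium lip edge [-29.6  15.7] [28.  15.7] plain [ 27.4 -49. ] short plain? [ -12.7 -121.4]
```

Call:
jog_arm --series '[[[0,1,6,0,0,0],[0,0,9,0,0,0],[1,0,8,0,0,0],[3,0,3.4,0,0,0],[2,0,0,0,0,0]]]'

```text
clock: 54.08
tool_pos: [0.5711, 0.0627, 0.0869]
tool_rot: [[-0.0, 0.997, -0.078], [-0.001, -0.078, -0.997], [-1.0, -0.0, 0.001]]
contact_force: [-0.7, -0.8, -1.3]
opening: 0.0248
```

Call:
jog_arm --series '[[[1,0,0,0,0,0],[0,0,0,0,0,0],[0,0,0,0,0,0]]]'

```text
clock: 54.33
tool_pos: [0.5715, 0.0643, 0.0863]
tool_rot: [[0.0, 0.997, -0.076], [-0.001, -0.076, -0.997], [-1.0, 0.0, 0.001]]
contact_force: [-0.1, 0.5, -2.1]
opening: 0.0251
```

```bash
python3 - <<'E'
from h import *
gj(-1,-73,.079)
E
```

```text
t 54.33 pos [0.5715 0.0643 0.0863] yaw_z deg -94.36 tilt [0.0004 0.0006] F [-0.1  0.5 -2.1] open 0.0251 q [ 0.04  0.47  1.71 -0.    0.96  0.12]
shift [ 7.3 -0.1  0.5] turn units [-0.    0.01 -0.01] shift if turned first [ 7.3 -0.1  0.5]
```

Call:
jog_arm --series '[[[1.5,-0.3,0.5,0,0,0],[1.5,0,0,0,0,0],[1,0,0,0,0,0],[1,0,0,0,0,0],[1,0,0,0,0,0]]]'

```text
clock: 54.75
tool_pos: [0.5713, 0.0639, 0.0808]
tool_rot: [[0.001, 0.997, -0.076], [-0.001, -0.076, -0.997], [-1.0, 0.001, 0.001]]
contact_force: [-1.1, 1.5, 2.6]
opening: 0.0247
```

Call:
jog_arm --series '[[[0,0,0,0,0,0],[0,0,0,0,0,0]]]'

```text
clock: 54.92
tool_pos: [0.5713, 0.0639, 0.0808]
tool_rot: [[0.001, 0.997, -0.076], [-0.001, -0.076, -0.997], [-1.0, 0.001, 0.0]]
contact_force: [-1.2, 0.9, 3.5]
opening: 0.0245
```

```bash
python3 - <<'E'
from h import *
gj(-1,-73,.079)
E
```

```text
t 54.92 pos [0.5713 0.0639 0.0808] yaw_z deg -94.36 tilt [0.0011 0.0004] F [-1.2  0.9  3.5] open 0.0245 q [ 0.04  0.48  1.72 -0.    0.94  0.11]
shift [1.8 0.1 0.1] turn units [-0.    0.   -0.01] shift if turned first [1.8 0.1 0.1]
```

Call:
jog_arm --series '[[[0.9,0,0,0,0,0],[0.9,0,0,0,0,0],[0,0,0,0,0,0]]]'

```text
clock: 55.17
tool_pos: [0.5713, 0.0639, 0.079]
tool_rot: [[0.001, 0.997, -0.076], [-0.0, -0.076, -0.997], [-1.0, 0.001, 0.0]]
contact_force: [-2.8, 1.7, 5.6]
opening: 0.025
```

Call:
jog_arm --series '[[[0,0,1,0,0,0],[0,-0.1,2,0,0,0],[0,-0.1,2.5,0,0,0],[0,-0.1,2.5,0,0,0],[0,-0.1,2.5,0,0,0]]]'

```text
clock: 55.58
tool_pos: [0.5715, 0.0541, 0.0794]
tool_rot: [[0.004, 0.997, -0.077], [0.001, -0.077, -0.997], [-1.0, 0.004, -0.001]]
contact_force: [1.0, 3.3, 5.4]
opening: 0.0249
```

Call:
jog_arm --series '[[[0,-0.1,2.5,0,0,0],[0,-0.1,2.5,0,0,0],[0,-0.1,2.5,0,0,0],[0,0,2.5,0,0,0],[0,0,2.5,0,0,0]]]'

```text
clock: 56.0
tool_pos: [0.5703, 0.0414, 0.0794]
tool_rot: [[0.004, 0.997, -0.077], [0.001, -0.077, -0.997], [-1.0, 0.004, -0.001]]
contact_force: [0.7, 3.7, 5.8]
opening: 0.0254
```

Call:
jog_arm --series '[[[0,0,2.5,0,0,0],[0,0,2.5,0,0,0],[0,0,2.5,0,0,0],[0,0,2.5,0,0,0]]]'

```text
clock: 56.33
tool_pos: [0.5695, 0.0314, 0.0794]
tool_rot: [[0.004, 0.997, -0.077], [0.0, -0.077, -0.997], [-1.0, 0.004, -0.001]]
contact_force: [0.1, 4.0, 5.5]
opening: 0.0249
```

```bash
python3 - <<'E'
from h import *
gj(-1,-117,.079)
E
```

```text
t 56.33 pos [0.5695 0.0314 0.0794] yaw_z deg -94.4 tilt [ 0.0039 -0.0008] F [0.1 4.  5.5] open 0.0249 q [-0.02  0.48  1.73  0.    0.93  0.06]
shift [ 0.4 -0.6 11.6] turn units [-0.01 -0.01 -0.04] shift if turned first [ 0.4 -0.6 11.6]
```

Call:
jog_arm --series '[[[0.1,0,2.5,0,0,0],[0,0,2.5,0,0,0],[0,0,2.5,0,0,0],[0,0,2.5,0,0,0],[0,0,1.2,0,0,0]]]'

```text
clock: 56.75
tool_pos: [0.5687, 0.0201, 0.0793]
tool_rot: [[0.004, 0.997, -0.077], [0.0, -0.077, -0.997], [-1.0, 0.004, -0.001]]
contact_force: [1.0, 3.2, 5.8]
opening: 0.025
```

Call:
jog_arm --series '[[[0,0,0.4,0,0,0],[0,0,0,0,0,0],[-3,0,0,0,0,0],[-8,0,0,0,0,0],[-15,0,0,0,0,0]]]'

```text
clock: 57.17
tool_pos: [0.5658, 0.0189, 0.1033]
tool_rot: [[-0.003, 0.997, -0.076], [-0.001, -0.076, -0.997], [-1.0, -0.003, 0.002]]
contact_force: [-0.2, -0.9, -2.6]
opening: 0.0249
```

Call:
jog_arm --series '[[[-25,0,0,0,0,0],[-25,0,0,0,0,0],[-15,0,0,0,0,0],[0,0,0,0,0,0]]]'

```text
clock: 57.5
tool_pos: [0.5689, 0.0188, 0.1729]
tool_rot: [[0.006, 0.997, -0.076], [-0.002, -0.076, -0.997], [-1.0, 0.007, 0.001]]
contact_force: [0.1, 0.2, -1.8]
opening: 0.0249
```

```bash
python3 - <<'E'
from h import *
go([.5,.375,.165],-94.4)
d=snap("wrist","w36")
E
```

```text
t 57.5 pos [0.5689 0.0188 0.1729] yaw_z deg -94.36 tilt [0.0066 0.0012] F [ 0.1  0.2 -1.8] open 0.0249 q [-0.04  0.36  1.63 -0.    1.14  0.04]
shift [   6.9  -95.8 -349.9] turn units [ 0.01  0.01 -0.08] shift if turned first [   7.9  -96.  -349.8]
```

View pics/w36.png

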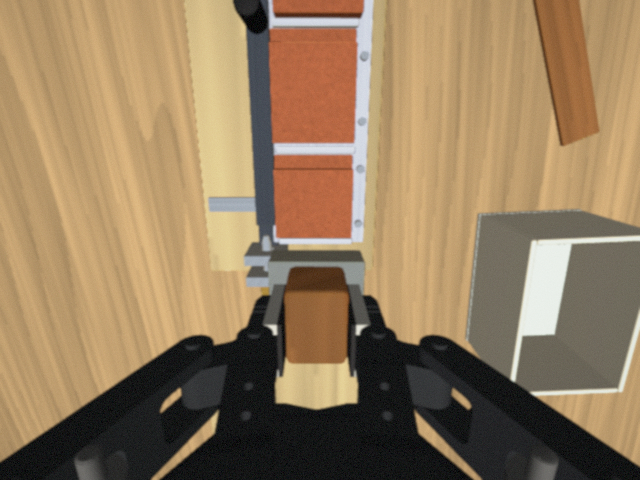

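```bash
python3 - <<'E'
from h import *
d=load("wrist")
J=lambda p,z:((atz(d,*p,z)[:2]-JO)@JR*1000).round(1)
print("short lip edge",J((274,168),.04),J((352,168),.04),"plain",J((276,238),.04),J((351,238),.04))
E
```

```text
short lip edge [-30.7 -68.1] [ 27.3 -68.2] plain [ -31.1 -122.6] [  28.2 -122.8]
```

Call:
jog_arm --series '[[[0,-6,-20,0,0,-0.07],[0,-10,-36,0,0,0],[0,-10,-38,0,0,0],[0,-10,-38,0,0,0],[0,-10,-38,0,0,0]]]'

```text
clock: 57.97
tool_pos: [0.5321, 0.1929, 0.1675]
tool_rot: [[-0.009, 0.997, -0.077], [-0.002, -0.077, -0.997], [-1.0, -0.009, 0.003]]
contact_force: [0.5, -0.0, -2.0]
opening: 0.0252
```

Call:
jog_arm --series '[[[0,-10,-38,0,0,0],[0,-10,-38,0,0,0],[0,-10,-38,0,0,0],[0,-10,-36,0,0,0],[0,-7,-20,0,0,0]]]'

```text
clock: 58.38
tool_pos: [0.4982, 0.3686, 0.1675]
tool_rot: [[-0.008, 0.997, -0.074], [-0.001, -0.074, -0.997], [-1.0, -0.008, 0.001]]
contact_force: [0.2, -0.4, -3.0]
opening: 0.0252
```

Call:
jog_arm --series '[[[0,-3,-10,0,0,0],[0,0,0,0,0,0],[0,0,0,0,0,0],[0,0,0,0,0,0]]]'

```text
clock: 58.72
tool_pos: [0.4978, 0.3736, 0.1689]
tool_rot: [[-0.007, 0.997, -0.077], [-0.003, -0.077, -0.997], [-1.0, -0.007, 0.003]]
contact_force: [0.5, -0.6, -2.5]
opening: 0.0249
```

```bash
python3 - <<'E'
from h import *
go([.5,.375,.047],-94.4)
d=snap("wrist","w37")
print([proj(d,np.array([.5+a,.375+b,.002])) for a in(-.023,.023) for b in(-.018,.018)])
E
```

```text
t 58.72 pos [0.4978 0.3736 0.1689] yaw_z deg -94.41 tilt [-0.0066  0.0031] F [ 0.5 -0.6 -2.5] open 0.0249 q [0.58 0.44 1.51 0.   1.2  0.65]
shift [121.8   2.8  -1.9] turn units [-0.    0.04  0.08] shift if turned first [121.9   2.   -1.5]
[(np.float64(295.80579535754515), np.float64(240.64909038823694)), (np.float64(291.8724453219167), np.float64(201.26605423086735)), (np.float64(346.96466894087735), np.float64(236.97697903193622)), (np.float64(344.8831015361554), np.float64(197.28230168385588))]
```

View pics/w37.png

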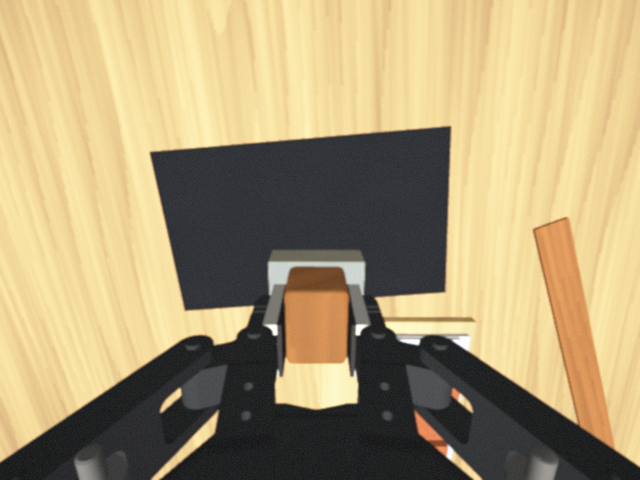

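Call:
jog_arm --series '[[[20,2,-1.5,0,0.04,0.08],[30,0,0,0,0,0],[30,0,0,0,0,0],[20,0,0,0,0,0],[10,0,0,0,0,0]]]'

```text
clock: 59.18
tool_pos: [0.499, 0.3741, 0.0569]
tool_rot: [[-0.002, 0.997, -0.078], [-0.001, -0.078, -0.997], [-1.0, -0.002, 0.001]]
contact_force: [-0.4, -1.1, -3.1]
opening: 0.0254
```

Call:
jog_arm --series '[[[3,0,0,0,0,0],[0,0,0,0,0,0],[0,0,0,0,0,0]]]'

```text
clock: 59.43
tool_pos: [0.5014, 0.3772, 0.058]
tool_rot: [[0.004, 0.997, -0.077], [0.004, -0.077, -0.997], [-1.0, 0.004, -0.004]]
contact_force: [0.2, 0.6, -2.0]
opening: 0.025
```

```bash
python3 - <<'E'
from h import *
go([.5,.375,.0455],-94.4)
E
```

```text
t 59.43 pos [0.5014 0.3772 0.058 ] yaw_z deg -94.41 tilt [ 0.0035 -0.0041] F [ 0.2  0.6 -2. ] open 0.025 q [0.58 0.56 1.62 0.   0.95 0.65]
shift [12.5 -1.3  2.4] turn units [-0.   -0.05 -0.04] shift if turned first [12.5 -1.3  2.3]
```

Call:
jog_arm --series '[[[3,-1,1,0,-0.05,-0.04],[4,0,0,0,0,0],[3,0,0,0,0,0],[1,0,0,0,0,0],[0,0,0,0,0,0]]]'

```text
clock: 59.85
tool_pos: [0.4988, 0.3763, 0.0457]
tool_rot: [[-0.002, 0.997, -0.076], [-0.002, -0.076, -0.997], [-1.0, -0.002, 0.002]]
contact_force: [-0.5, 0.5, -3.0]
opening: 0.0249
```

Call:
jog_arm --series '[[[1,0,0,0,0,0],[0.7,0,0,0,0,0],[0,0,0,0,0,0]]]'

```text
clock: 60.1
tool_pos: [0.4991, 0.3764, 0.045]
tool_rot: [[-0.001, 0.997, -0.076], [-0.001, -0.076, -0.997], [-1.0, -0.001, 0.001]]
contact_force: [-1.5, -0.7, 3.5]
opening: 0.025
```

Contact on the mat. Release and back off.

Call:
jog_arm --series '[[[0,0,0,0,0,0],[0,0,0,0,0,0],[0,0,0,0,0,0],[0,0,0,0,0,0],[0,0,0,0,0,0]]]' --jaw -0.5

```text
clock: 60.52
tool_pos: [0.4992, 0.3763, 0.0441]
tool_rot: [[-0.002, 0.997, -0.076], [-0.001, -0.076, -0.997], [-1.0, -0.002, 0.001]]
contact_force: [-0.2, -0.5, 1.0]
opening: 0.0641
```

Call:
jog_arm --series '[[[-5,0,0,0,0,0],[-20,0,0,0,0,0],[-35,0,0,0,0,0],[-35,0,0,0,0,0],[-25,0,0,0,0,0]]]'

```text
clock: 60.93
tool_pos: [0.5001, 0.377, 0.1672]
tool_rot: [[0.001, 0.997, -0.076], [0.0, -0.076, -0.997], [-1.0, 0.001, -0.0]]
contact_force: [0.8, 0.4, 0.7]
opening: 0.0641
```

Call:
jog_arm --series '[[[-10,-30,-20,0,0,0],[0,-30,-25,0,0,0],[0,-15,-15,0,0,0],[0,0,0,0,0,0],[0,0,0,0,0,0]]]'

```text
clock: 61.35
tool_pos: [0.4282, 0.4428, 0.1746]
tool_rot: [[-0.001, 0.997, -0.073], [-0.001, -0.073, -0.997], [-1.0, -0.001, 0.001]]
contact_force: [0.3, -1.4, 0.5]
opening: 0.064
```

```bash
python3 - <<'E'
from h import *
st()
d=snap("wrist","w38"); d=snap("top","top3"); crop(d,"top3a",120,200,360,350,3.3)
d=snap("scene","sc3"); im=d["image"][100:400,180:500,::-1]; cv2.imwrite("pics/sc3a.png",cv2.resize(im,None,fx=2.5,fy=2,interpolation=2))
E
```

```text
t 61.35 pos [0.4282 0.4428 0.1746] yaw_z deg -94.21 tilt [-0.0011  0.0014] F [ 0.3 -1.4  0.5] open 0.064 q [ 0.73  0.43  1.52 -0.    1.2   0.81]
```

View pics/w38.png

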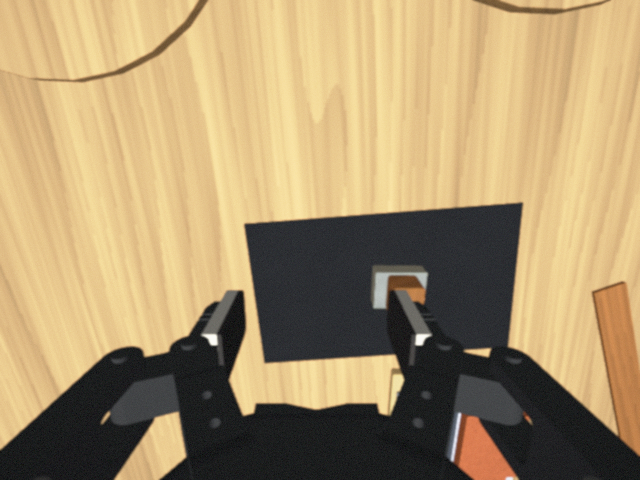

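View pics/top3a.png

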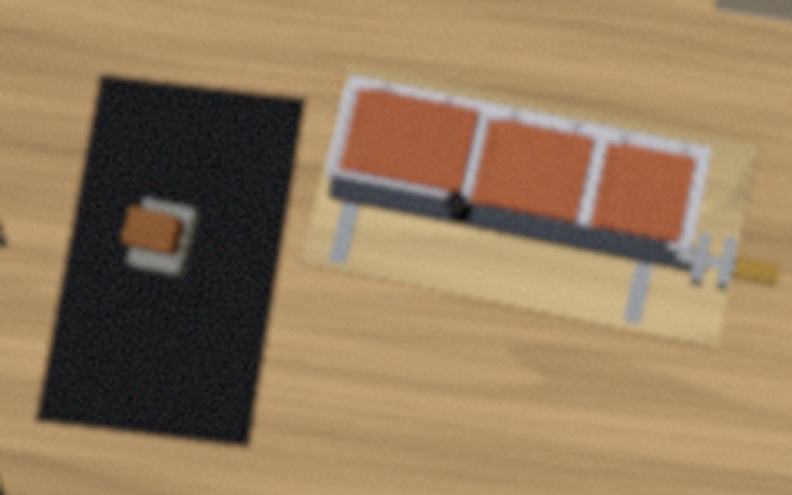

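View pics/sc3a.png

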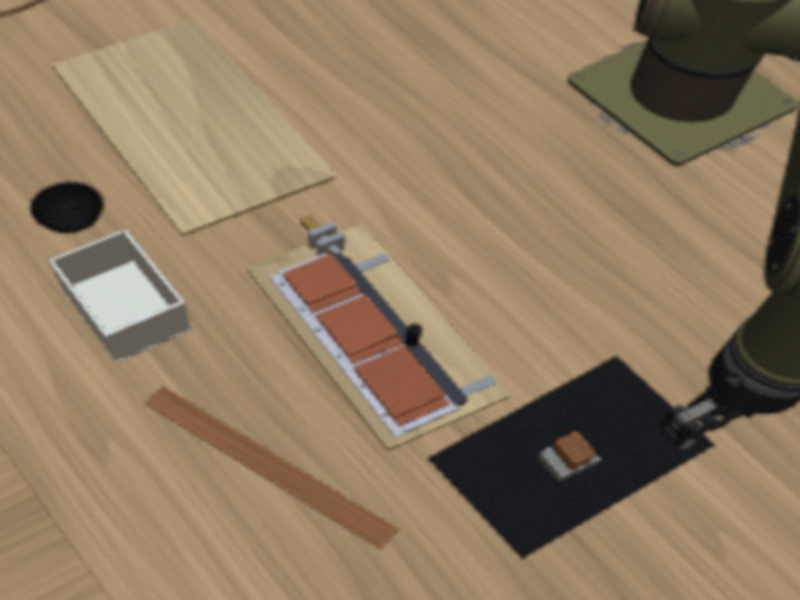

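The pictures show the tiles locked, the pin home and the block upright on the mat. The dish, tub and ruler are in place and the arm is clear, so I'm handing the job in.

```bash
python3 - <<'E'
from h import *
print(workorder.finish_job()); st()
E
```

```text
the job is handed in; nothing more can be done
None
the job is handed in; nothing more can be done
```

I loaded all three tiles into their own bays and pushed the keeper shut. I then locked it with the pin and rubbed the faces long, medium, short, each in one stroke from lip end to plain end. The block is back upright on the mat. The job was handed in at about 61 s of the 210 s allowed.

**What the last checks showed**
- **Tiles:** all three lie in their own bays; depth readings after loading put the long and medium faces 38–40 mm over the bench. I did not take a depth reading on the short tile.
- **Keeper:** its front edge measured 31–32 mm from the bed middle, which matches shut, and the push stopped hard at about 14 N.
- **Pin:** it passes through both lugs, and I felt the handle meet the fixed lug at 5–9 N.
- **Rubbing:** the foot ran at about 30 mm/s within about 2 mm of each face's middle. Its centre started and finished 4–6 mm inside each end, so the foot overhung and the whole face was covered. The bed sank about 3.6–4 mm under roughly 8 N.
- **Surroundings:** the dish, tub and ruler look undisturbed, and the arm was clear of everything.

**What went wrong or disagreed**
- **Medium tile:** the first grasp was too high and slipped. The tile was left about 4 cm aside on the ware board, and the second, deeper grasp held.
- **Calibration:** some camera measurements came out 1–2 mm off or about 1% small, within the stated calibration. I corrected for this with close views before each fit.

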